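# Clamp tiles on edge and work their seam

## Robot

A 6-joint arm with a two-finger parallel gripper is mounted at the origin on the work surface; the furniture and walls round the work are solid. World frame = base frame: x ahead of the robot, y to its left, z up, the work surface at z = 0. Lengths are in m, angles in degrees, forces in N, time in s.
With the tool pointing down it reaches from about 0.4 to 0.825 m from the base axis. Payload 7 kg.
Tool frame: the origin (TCP) lies on the centre line of the jaws, within the pads' length; the fingertips stand 25 mm ahead of it and the grasp point (between the pads) lies 6 mm ahead of it; x points along the fingers, z is the direction in which the jaws open and shut, and the axes are right-handed (so a half turn about x gives the same grasp; the last joint's range is limited). The gripper opens to 88 mm and grips with 3 to 60 N. Pads are 19 mm wide; open, the fingers measure 130 mm over their backs; the gripper's body (78 mm by 193 mm) begins 47 mm behind the grasp point.
Start: joints at [-60.327, 20.546, 0.682, 0, -70.136, -16.507], TCP at [0.154, -0.657, 0.252] pointing down, gripper open.
Joint ranges: [-176.03, 176.03], [-82.01, 121.73], [-58.28, 71.71], [-173.87, 95.51], [-174.79, -0.11], [-173.66, 173.66]. Speed limits (degrees/s): [136.94, 136.94, 172.46, 180, 180, 180].

## Interface

Orientations are given as [roll, pitch, yaw] about the fixed x, y, z axes, in that order (R = Rz(yaw) Ry(pitch) Rx(roll)).
In Python, from plant import ctrl gives the robot as it stands. The module is installed in compiled form; this text tells all that it offers.
- The arm moves only by the tool send_rows, never from a script. Its argument "deltas" is a list of rows, each an object of numbers: "dx", "dy", "dz": the shift along the tool's x, y, z in mm; "ax", "ay", "az": the turn, a rotation vector about the tool's x, y, z in units of 5 degrees (1.0 is 5 degrees); "fingers": the opening, from 0 (shut) to 1 (fully open). A call has 1 to 12 rows; each row shifts and turns the commanded pose from where the row before left it, along the tool's axes as they then stand; what a row does not reach is not made up. A row lasts 1/8 s, in which the tool goes at most 62.5 mm and 10.7 degrees, less where a joint would pass 70% of its speed; a pose out of reach is approached as far as the arm can. A call with a gripper value outside its range is refused whole. The fingers move at their own pace and stop on an object; the grip force is fixed at half the most. Time passes only in rows, so rows that do not move let the fingers close. It gives the time, the measured TCP pose, the force and the opening at its end, in the units of the state.
- ctrl.get_obs(): the state, without advancing time (a new reading comes with each control period).
- ctrl.snapshot(name): name is "scene" or "top" or "wrist"; returns a dict with "image" (420x560x3 uint8, blue, green, red), "fx", "fy", "cx", "cy" (pixels), "k1" (the pictures are not rectified: a ray, as slopes to the right and down, at radius r is drawn at 1 + k1 r^2 times it, then the intrinsics apply), "R" (3x3) and "t" (3): a world point X has camera coordinates R X + t; the wrist camera has in their place "hand_eye" (4x4, takes a point from camera to tool coordinates, whose origin is the TCP and whose axes are the tool frame's). Camera axes: x right, y down, z forward; pixel columns grow to the right and rows downward; lengths in m; the calibration is good to about 2 mm. A picture is of the moment at which its call begins: read the wrist's pose just before it. There is no depth.
- ctrl.close_job(): hands the job in, once; it reports no verdict.
The state is a dict: "clock": time; "joint_pos": joint angles; "qvel": joint speeds; "tau": joint torques, N m; "tool_pos": TCP position; "orientation": TCP orientation; "force": force on the tool from outside, world axes, zero at the start; "moment": the same for the moment, N m; "opening": finger opening in m.
Only numpy, scipy, OpenCV 4.12 (cv2) and the standard library are available. Lean on these libraries where they do the work, as an engineer would, in place of code of your own. Each camera call takes 0.05 s, during which the arm holds its last target.

## Task

Wind the ball knob of the wooden clamp fully open, stand every tile from the sloping rack upright on a short edge in its trough, side by side, and wind the knob fully shut. Then take the ball-ended stick and draw its ball tip slowly and steadily along the seam between the front rail's top and the tiles, the whole length of the rail from the knob end to the far end, and lay the stick back flat on the table where it first lay. Do not push the eraser about.

Things in the scene. Friction and masses are not known exactly. Their poses are not given: they have to be found in the camera images.
- knob_ball (a point): centre of the smooth black ball knob, 40 mm across, 95 mm above the table on a thin vertical stem at the -y end of the clamp; 15 mm of clear stem below the ball. Frame as the clamp's
- clamp_knob (a joint): angle of the ball knob about the vertical: 0 = clamp fully open (stop), 2.6 rad = fully shut (stop); grows clockwise seen from above; stiff (about 0.15 N m), stays where left; moves the rear bar 5 mm per rad. Slips unless gripped across its widest part. Starts at 0.9 to 1.3 rad
- trough (a point): mid-floor of the clamp's trough, 8 mm over the table, under the centre of a clamped tile. y along the trough (-y to the knob), x from front rail to rear bar, z up. Rail face at x = -5 mm; bar face at x = +19 mm open, +6 mm shut; both 42 mm high above this floor. Room from y = -92 to 92 mm for three tiles (y = -58, 0, 58 mm), 22 mm high cheeks at the ends; knob housing at y = -123 to -187 mm
- seam_1 (a point): point 1 of 5 on the seam: the corner where the front rail's top inner edge meets the front faces of the clamped tiles, 50 mm above the table; the points are 36 mm apart, 1 nearest the knob. Frame as the clamp's. The tiles rise 42 mm above the seam on its +x side; the rail's top is 14 mm deep on its -x side
- seam_2 (a point): point 2 of 5 on the seam: the corner where the front rail's top inner edge meets the front faces of the clamped tiles, 50 mm above the table; the points are 36 mm apart, 1 nearest the knob. Frame as the clamp's. The tiles rise 42 mm above the seam on its +x side; the rail's top is 14 mm deep on its -x side
- seam_3 (a point): point 3 of 5 on the seam: the corner where the front rail's top inner edge meets the front faces of the clamped tiles, 50 mm above the table; the points are 36 mm apart, 1 nearest the knob. Frame as the clamp's. The tiles rise 42 mm above the seam on its +x side; the rail's top is 14 mm deep on its -x side
- seam_4 (a point): point 4 of 5 on the seam: the corner where the front rail's top inner edge meets the front faces of the clamped tiles, 50 mm above the table; the points are 36 mm apart, 1 nearest the knob. Frame as the clamp's. The tiles rise 42 mm above the seam on its +x side; the rail's top is 14 mm deep on its -x side
- seam_5 (a point): point 5 of 5 on the seam: the corner where the front rail's top inner edge meets the front faces of the clamped tiles, 50 mm above the table; the points are 36 mm apart, 1 nearest the knob. Frame as the clamp's. The tiles rise 42 mm above the seam on its +x side; the rail's top is 14 mm deep on its -x side
- tile_1_mid (a point): centre of a flat fired-clay tile, 84 mm tall, 48 mm wide, 10 mm thick, about 90 g. Own z along its height, y its width, x its thickness. Starts in one of the rack's three places, leaning 35 degrees from upright, top towards the rack's -x side; its upper 39 mm stand free of the rack on both faces. Absent (None) in some starts
- tile_2_mid (a point): centre of a flat fired-clay tile, 84 mm tall, 48 mm wide, 10 mm thick, about 90 g. Own z along its height, y its width, x its thickness. Starts in one of the rack's three places, leaning 35 degrees from upright, top towards the rack's -x side; its upper 39 mm stand free of the rack on both faces. Absent (None) in some starts
- tile_3_mid (a point): centre of a flat fired-clay tile, 84 mm tall, 48 mm wide, 10 mm thick, about 90 g. Own z along its height, y its width, x its thickness. Starts in one of the rack's three places, leaning 35 degrees from upright, top towards the rack's -x side; its upper 39 mm stand free of the rack on both faces. Absent (None) in some starts
- stick_mid (a point): middle of the wooden ball-ended modelling stick, 148 mm long, 13 mm thick, 30 g, lying on the table to the right, ball end roughly away from the robot. Own y runs along it away from the ball end, z up
- stick_tip (a point): the very end of the stick's ball end, on its axis, 74 mm from its middle. Same frame as the stick
- ball_stick: the same stick; origin under its middle, on its lower side
- tile_1: tile 1: origin at the middle of its lower short edge, axes as above
- tile_2: tile 2: origin at the middle of its lower short edge, axes as above
- tile_3: tile 3: origin at the middle of its lower short edge, axes as above
- rack: sloping plywood rack that holds the leaning tiles, 206 mm long, fixed to the table; tile places at y = -62, 0, +62 mm in its frame; its y axis points roughly back towards the robot and its +x side is to the left; the tiles' faces look to +x and up; the highest point of the tiles is about 92 mm above the table
- eraser: bystander: small eraser in a green sleeve, 19x40x12 mm, lying between the clamp and the rack
Things that resemble listed ones, but are neither listed nor needed, are in the scene too. Leave any green look-alike of the tile_3 alone.

How it is judged:
By the outcome, as a careful person would: the job done as asked, in the order asked, and still so for the second after the job is handed in, with the robot touching nothing.
Of tile_1, tile_2, tile_3 only 2 to 3 are there at a start; the rules pass over those that are not, and their reading is None.
At some moment in a run one of ball_stick may be knocked a few centimetres aside while the robot is not near it.
It also fails if it takes over 210 s, if anything falls off the work surface, if the arm or the gripper's body presses on something with over 40 N, if the wrist force passes 120 N, or if a joint passes its speed limit or range.

## Working session

There is one attempt and no reset: what is moved stays moved. The work goes in short steps, Python scripts to look and compute and a tool call to move; the robot and the scene stay as the last step left them, time stands still between calls to the robot, and variables do not carry over. Pictures are saved under pics/ and viewed, and the job is handed in when it is done.

Besides the shell and the picture viewer there is one more tool, called after "Call:" as a command line: name --argument value ..., lists and objects as JSON in quotes. send_rows: Moves the arm, as the interface text tells. Its arguments: {"type":"object","properties":{"deltas":{"type":"array","items":{"type":"object","properties":{"dx":{"type":"number"},"dy":{"type":"number"},"dz":{"type":"number"},"ax":{"type":"number"},"ay":{"type":"number"},"az":{"type":"number"},"fingers":{"type":"number"}}}}},"required":["deltas"]}

```bash
mkdir -p pics
cat > h.py <<'E'
import numpy as np, cv2
from scipy.spatial.transform import Rotation as Rn
from plant import ctrl
def snap(n,f):
    o=ctrl.get_obs(); s=ctrl.snapshot(n); cv2.imwrite('pics/'+f,s['image']); s['obs']=o
    np.save('pics/'+f.replace('.png','.npy'),s,allow_pickle=True); return s
def load(f): return np.load('pics/'+f+'.npy',allow_pickle=True).item()
def toolpose(o):
    return Rn.from_euler('xyz',o['orientation'],degrees=True).as_matrix(), np.array(o['tool_pos'])
def ext(s):
    if 'R' in s: return np.array(s['R']),np.array(s['t'])
    Rt,p=toolpose(s['obs']); H=np.array(s['hand_eye'])
    Rw=Rt@H[:3,:3]; tw=Rt@H[:3,3]+p
    return Rw.T,-Rw.T@tw
def ray(s,u,v):
    R,t=ext(s)
    K=np.array([[s['fx'],0,s['cx']],[0,s['fy'],s['cy']],[0,0,1.]])
    x=cv2.undistortPoints(np.array([[[u,v]]],float),K,np.array([s['k1'],0,0,0.]))[0,0]
    d=R.T@np.array([x[0],x[1],1]); return -R.T@t,d/np.linalg.norm(d)
def onz(s,u,v,z):
    c,d=ray(s,u,v); return c+d*(z-c[2])/d[2]
def proj(s,X):
    R,t=ext(s); c=R@np.array(X)+t; a=c[:2]/c[2]; a=a*(1+s['k1']*(a@a))
    return np.array([s['fx']*a[0]+s['cx'],s['fy']*a[1]+s['cy']])
def tri(l):
    A=0;b=0
    for s,u,v in l:
        c,d=ray(s,u,v); P=np.eye(3)-np.outer(d,d); A=A+P; b=b+P@c
    return np.linalg.solve(A,b)
def st():
    o=ctrl.get_obs(); print({k:np.round(o[k],4).tolist() for k in ['clock','joint_pos','tool_pos','orientation','force','opening']})
E
python3 - <<'E'
from h import *
st()
for n in ['scene','top','wrist']:
    s=snap(n,n+'0.png'); R,t=ext(s); print(n,s['fx'],s['k1'],(-R.T@t).round(3),R[2].round(3))
    if n=='wrist': print(np.round(s['hand_eye'],4))
E
```

```text
{'clock': 0.0, 'joint_pos': [-60.325, 20.5907, 0.6343, -0.0208, -70.1359, -16.5093], 'tool_pos': [0.1537, -0.6568, 0.2506], 'orientation': [4.566, 89.9057, 107.7247], 'force': [-0.6096, 0.654, 0.0989], 'opening': 0.0876}
scene 416.3422326636031 -0.08265519227090837 [-0.199  0.879  0.659] [ 0.472 -0.731 -0.492]
top 454.41186890306443 -0.07856715128266627 [ 0.236 -0.009  1.434] [ 0.078  0.011 -0.997]
wrist 319.29073022368345 -0.062278263671585905 [ 0.078 -0.676  0.383] [ 0.274  0.066 -0.959]
[[-2.000e-04 -2.820e-01  9.594e-01 -1.319e-01]
 [ 4.000e-04 -9.594e-01 -2.820e-01  7.750e-02]
 [ 1.000e+00  4.000e-04  3.000e-04 -9.000e-04]
 [ 0.000e+00  0.000e+00  0.000e+00  1.000e+00]]
```

View pics/scene0.png

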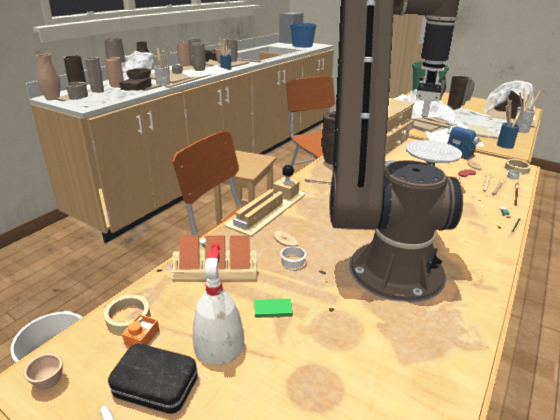

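View pics/top0.png

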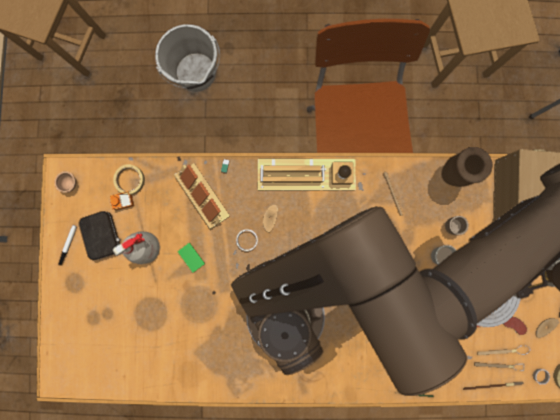

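View pics/wrist0.png

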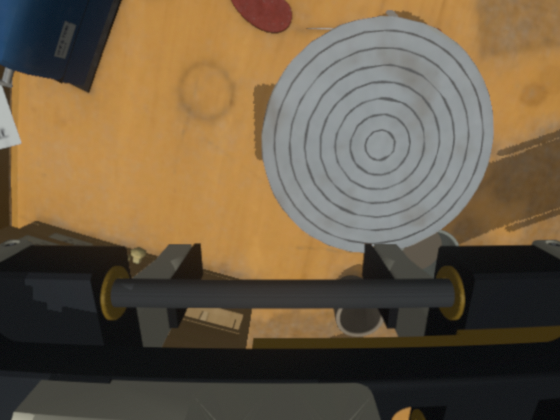

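Run:
```python
from h import *
s=load('top0');im=s['image']
cv2.imwrite('pics/z1.png',cv2.resize(im[145:215,160:420],None,fx=3,fy=3,interpolation=cv2.INTER_CUBIC))
s2=load('scene0');im=s2['image']
cv2.imwrite('pics/z2.png',cv2.resize(im[150:290,160:360],None,fx=4,fy=4,interpolation=cv2.INTER_CUBIC))
for n,p,z in [('base',(285,335),0.1),('knob',(345,171),.1),('clampTL',(257,159),0),('clampBR',(357,190),0),('rack1',(178,168),.05),('rack2',(228,220),.05),('stick',(391,193),0),('eraser',(225,166),0)]:
    print(n,onz(s,*p,z).round(3))
```

```text
base [-0.035 -0.     0.1  ]
knob [ 0.444 -0.177  0.1  ]
clampTL [0.498 0.091 0.   ]
clampBR [ 0.399 -0.227  0.   ]
rack1 [0.461 0.332 0.05 ]
rack2 [0.3   0.175 0.05 ]
stick [ 0.389 -0.336  0.   ]
eraser [0.475 0.193 0.   ]
```

View pics/z1.png

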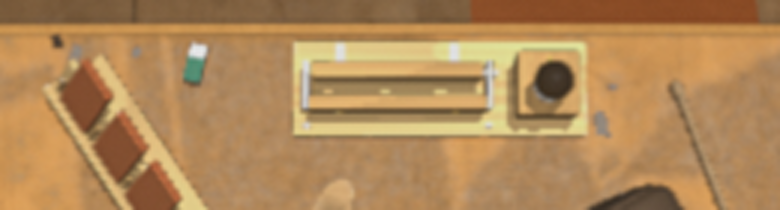

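View pics/z2.png

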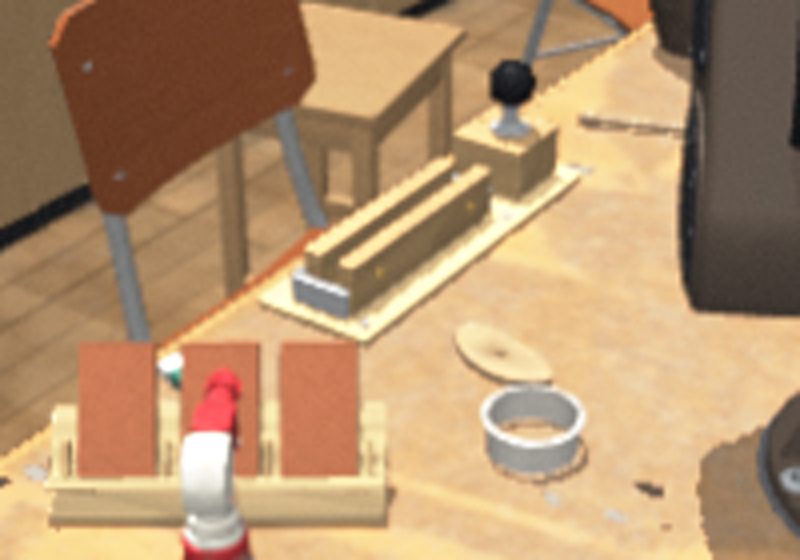

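```bash
cat >> h.py <<'E'
def down(yaw_z):
    """tool x down, tool z (jaw dir) at angle yaw_z deg in world xy"""
    a=np.radians(yaw_z); x=np.array([0,0,-1.]); z=np.array([np.cos(a),np.sin(a),0]); return np.column_stack([x,np.cross(z,x),z])
def plan(P=None,R=None,n=None,vmax=55,wmax=10):
    """straight-line; prints rows: per-row local shift mm & turn units"""
    o=ctrl.get_obs(); R0,p0=toolpose(o); P=p0 if P is None else np.array(P); R=R0 if R is None else R
    w=Rn.from_matrix(R0.T@R).as_rotvec(degrees=True); d=(P-p0)*1000
    if n is None: n=int(max(np.ceil(np.linalg.norm(d)/vmax),np.ceil(np.linalg.norm(w)/wmax),1))
    # constant row: p_rel = sum_k exp(k w/n) dl
    S=sum(Rn.from_rotvec(w*k/n,degrees=True).as_matrix() for k in range(n))
    dl=np.linalg.solve(S,R0.T@d)
    print(f'n={n} shift/row',dl.round(2),'turn/row units',(w/n/5).round(3),'| total world mm',d.round(1),'deg',w.round(1))
E
python3 - <<'E'
from h import *
R,p=toolpose(ctrl.get_obs()); print(R.round(3))
s=load('top0'); s2=load('scene0')
k=tri([(s,345,171),(s2,160+512/4,150+82/4)]); print('knob',k, proj(s,k),proj(s2,k))
plan([.42,-.22,.27])
plan([.42,-.22,.27],down(0)); plan([.42,-.22,.27],down(180))
for j in (-90,0,90,180): print(j, down(j).round(2).tolist())
E
```

```text
[[-0.    -0.974 -0.228]
 [ 0.001 -0.228  0.974]
 [-1.     0.     0.001]]
knob [ 0.44370552 -0.17854666  0.09338287] [345.21267868 171.3817236 ] [287.60258664 170.45782582]
n=10 shift/row [ -1.87 -35.88  36.48] turn/row units [0. 0. 0.] | total world mm [266.3 436.9  19.1] deg [0. 0. 0.]
n=11 shift/row [-1.71  2.2  53.35] turn/row units [ 1.876e+00  1.000e-03 -1.000e-03] | total world mm [266.3 436.9  19.1] deg [ 1.032e+02  0.000e+00 -1.000e-01]
n=10 shift/row [ -1.9  -54.18  10.43] turn/row units [-1.537e+00  1.000e-03  1.000e-03] | total world mm [266.3 436.9  19.1] deg [-76.8   0.1   0. ]
-90 [[0.0, 1.0, 0.0], [0.0, 0.0, -1.0], [-1.0, 0.0, 0.0]]
0 [[0.0, -0.0, 1.0], [0.0, 1.0, 0.0], [-1.0, 0.0, 0.0]]
90 [[0.0, -1.0, 0.0], [0.0, 0.0, 1.0], [-1.0, 0.0, 0.0]]
180 [[0.0, -0.0, -1.0], [0.0, -1.0, 0.0], [-1.0, -0.0, 0.0]]
```

Run:
```python
from h import *
plan([.48,-.10,.28]);plan([.48,-.10,.28],down(90))
```

```text
n=12 shift/row [ -2.38 -37.05  39.  ] turn/row units [0. 0. 0.] | total world mm [326.3 556.9  29.1] deg [0. 0. 0.]
n=12 shift/row [ -2.4  -32.82  42.77] turn/row units [ 0.219  0.001 -0.   ] | total world mm [326.3 556.9  29.1] deg [13.2  0.1 -0. ]
```

Call:
send_rows --deltas '[{"dx": -2.4,"dy": -32.8,"dz": 42.8,"ax": 0.22,"fingers": 1},{"dx": -2.4,"dy": -32.8,"dz": 42.8,"ax": 0.22,"fingers": 1},{"dx": -2.4,"dy": -32.8,"dz": 42.8,"ax": 0.22,"fingers": 1},{"dx": -2.4,"dy": -32.8,"dz": 42.8,"ax": 0.22,"fingers": 1},{"dx": -2.4,"dy": -32.8,"dz": 42.8,"ax": 0.22,"fingers": 1},{"dx": -2.4,"dy": -32.8,"dz": 42.8,"ax": 0.22,"fingers": 1},{"dx": -2.4,"dy": -32.8,"dz": 42.8,"ax": 0.22,"fingers": 1},{"dx": -2.4,"dy": -32.8,"dz": 42.8,"ax": 0.22,"fingers": 1},{"dx": -2.4,"dy": -32.8,"dz": 42.8,"ax": 0.22,"fingers": 1},{"dx": -2.4,"dy": -32.8,"dz": 42.8,"ax": 0.22,"fingers": 1},{"dx": -2.4,"dy": -32.8,"dz": 42.8,"ax": 0.22,"fingers": 1},{"dx": -2.4,"dy": -32.8,"dz": 42.8,"ax": 0.22,"fingers": 1}]'

```text
validation failed for argument at $.de...
```

Run:
```python
from h import *
st()
snap('wrist','w1.png');snap('top','t1.png');snap('scene','s1.png');st()
```

```text
{'clock': 0.15, 'joint_pos': [-60.3275, 20.581, 0.647, -0.0162, -70.135, -16.5053], 'tool_pos': [0.1537, -0.6569, 0.2509], 'orientation': [4.0376, 89.9293, 107.1993], 'force': [-0.4851, 0.5279, 0.154], 'opening': 0.0875}
{'clock': 0.3, 'joint_pos': [-60.3282, 20.5624, 0.6654, -0.0049, -70.1352, -16.5077], 'tool_pos': [0.1537, -0.6571, 0.2512], 'orientation': [8.2756, 89.9676, 111.438], 'force': [-0.8737, 0.2472, -0.3373], 'opening': 0.0876}
```

View pics/w1.png

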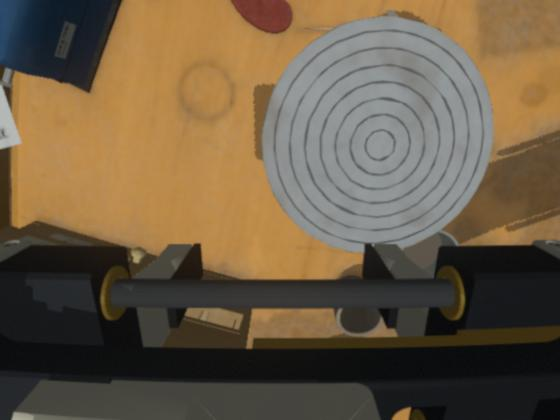

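View pics/t1.png

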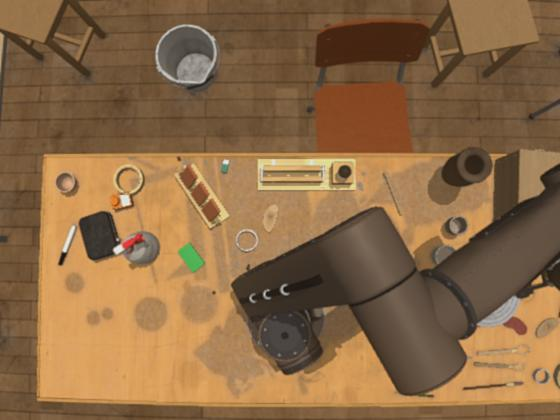

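Call:
send_rows --deltas '[{"dx": -2.4,"dy": -32.8,"dz": 42.8,"ax": 0.22,"ay": 0,"az": 0,"fingers": 1}]'

```text
clock: 0.42
tool_pos: [0.1752, -0.609, 0.2522]
orientation: [30.9, 89.9, 132.8]
force: [1.3, 1.1, 0.8]
opening: 0.0879
```

Call:
send_rows --deltas '[{"dx": -2.4,"dy": -32.8,"dz": 42.8,"ax": 0.22,"ay": 0,"az": 0,"fingers": 1},{"dx": -2.4,"dy": -32.8,"dz": 42.8,"ax": 0.22,"ay": 0,"az": 0,"fingers": 1},{"dx": -2.4,"dy": -32.8,"dz": 42.8,"ax": 0.22,"ay": 0,"az": 0,"fingers": 1},{"dx": -2.4,"dy": -32.8,"dz": 42.8,"ax": 0.22,"ay": 0,"az": 0,"fingers": 1},{"dx": -2.4,"dy": -32.8,"dz": 42.8,"ax": 0.22,"ay": 0,"az": 0,"fingers": 1},{"dx": -2.4,"dy": -32.8,"dz": 42.8,"ax": 0.22,"ay": 0,"az": 0,"fingers": 1},{"dx": -2.4,"dy": -32.8,"dz": 42.8,"ax": 0.22,"ay": 0,"az": 0,"fingers": 1},{"dx": -2.4,"dy": -32.8,"dz": 42.8,"ax": 0.22,"ay": 0,"az": 0,"fingers": 1},{"dx": -2.4,"dy": -32.8,"dz": 42.8,"ax": 0.22,"ay": 0,"az": 0,"fingers": 1},{"dx": -2.4,"dy": -32.8,"dz": 42.8,"ax": 0.22,"ay": 0,"az": 0,"fingers": 1},{"dx": -2.4,"dy": -32.8,"dz": 42.8,"ax": 0.22,"ay": 0,"az": 0,"fingers": 1}]'

```text
clock: 1.8
tool_pos: [0.4807, -0.0983, 0.2809]
orientation: [-83.7, 89.9, 6.3]
force: [1.5, -0.4, 0.2]
opening: 0.0881
```

Run:
```python
from h import *
st()
snap('wrist','w1.png');snap('top','t1.png');snap('scene','s1.png');st()
```

```text
{'clock': 1.8, 'joint_pos': [11.4543, 1.7573, -19.2536, 0.0055, -68.9321, -101.5003], 'tool_pos': [0.4807, -0.0983, 0.2809], 'orientation': [-83.669, 89.9428, 6.2869], 'force': [1.5248, -0.4035, 0.1976], 'opening': 0.0881}
{'clock': 1.95, 'joint_pos': [11.4564, 1.8613, -19.2329, -0.0033, -68.9183, -101.3076], 'tool_pos': [0.4811, -0.0982, 0.2802], 'orientation': [87.5476, 89.9871, 177.6952], 'force': [-0.1492, -0.0082, 0.0606], 'opening': 0.0879}
```

View pics/w1.png

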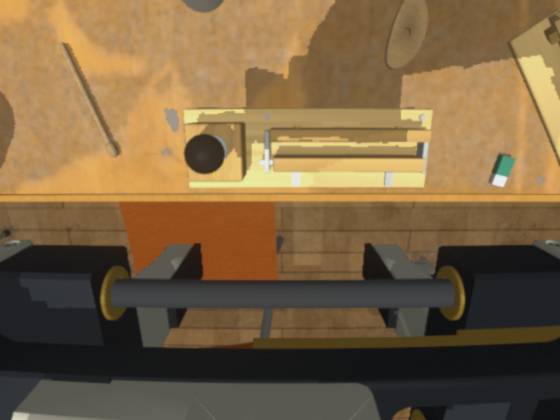

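View pics/t1.png

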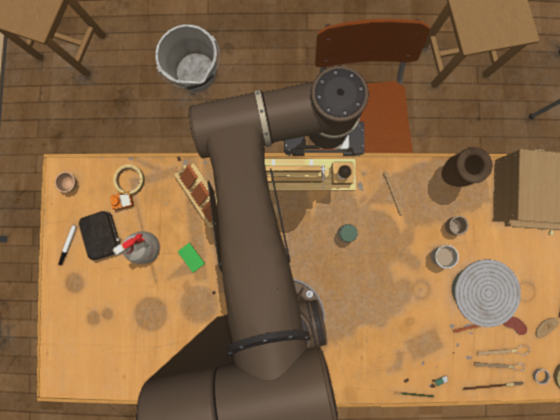

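Run:
```python
from h import *
im=load('w1')['image']
cv2.imwrite('pics/z3.png',cv2.resize(im[95:200,170:440],None,fx=2.9,fy=2.9,interpolation=cv2.INTER_CUBIC))
cv2.imwrite('pics/z4.png',cv2.resize(im[30:170,50:180],None,fx=4,fy=4,interpolation=cv2.INTER_CUBIC))
im=load('t1')['image']
cv2.imwrite('pics/z5.png',cv2.resize(im[150:235,155:265],None,fx=6,fy=6,interpolation=cv2.INTER_CUBIC))
```

```text
(no output)
```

View pics/z3.png

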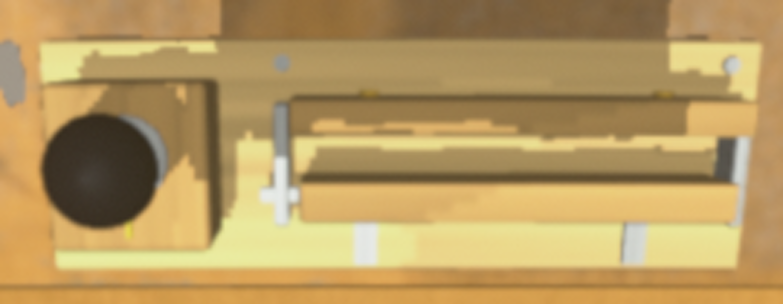

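View pics/z4.png

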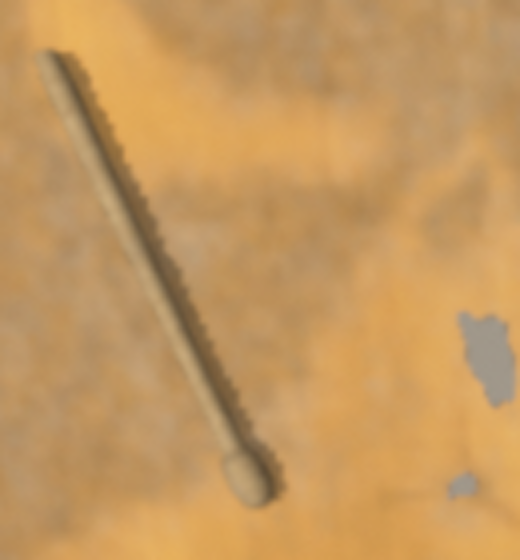

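View pics/z5.png

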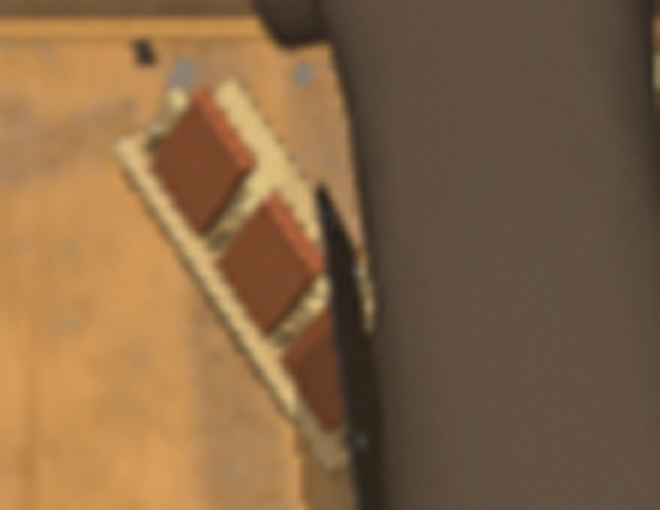

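Run:
```python
from h import *
s=load('w1')
f=lambda a,b,z: onz(s,170+a/2.9,95+b/2.9,z).round(4)
for n,a,b,z in [('boardFL',40,41,.008),('boardFR',762,42,.008),('boardBL',57,268,.008),('boardBR',735,268,.008),('railin1',290,136,.05),('railin2',750,134,.05),('railout1',290,97,.05),('railout2',755,99,.05),('bar1',300,183,.05),('bar2',740,183,.05),('barb1',300,222,.05),('barb2',740,222,.05),('ball',100,170,.095)]: print(n,f(a,b,z))
R,t=ext(s); print('cam',-R.T@t)
g=lambda a,b,z: onz(s,50+a/4,30+b/4,z)
t0=g(258,505,.0065); t1=g(45,52,.004); print('tip',t0,'tail',t1,np.linalg.norm(t0-t1), np.degrees(np.arctan2(*(t0-t1)[:2][::-1])))
```

```text
boardFL [ 0.3979 -0.2199  0.008 ]
boardFR [0.3974 0.0868 0.008 ]
boardBL [ 0.4963 -0.2201  0.008 ]
boardBR [0.4962 0.0864 0.008 ]
railin1 [ 0.4345 -0.113   0.05  ]
railin2 [0.4328 0.0668 0.05  ]
railout1 [ 0.4198 -0.1128  0.05  ]
railout2 [0.4194 0.0672 0.05  ]
bar1 [ 0.4527 -0.1092  0.05  ]
bar2 [0.452 0.065 0.05 ]
barb1 [ 0.4681 -0.1094  0.05  ]
barb2 [0.4677 0.0669 0.05  ]
ball [ 0.4419 -0.1766  0.095 ]
cam [ 0.40330227 -0.09933997  0.41273601]
tip [ 0.45501053 -0.31585215  0.0065    ] tail [ 0.31658115 -0.36733005  0.004     ] 0.14771228289670535 20.398718662204768
```

Run:
```python
from h import *
plan([.443,-.1775,.15],down(90))
```

```text
n=3 shift/row [ 43.4   12.73 -26.42] turn/row units [ 0.01   0.    -0.001] | total world mm [ -38.1  -79.3 -130.2] deg [ 0.1  0.  -0. ]
```

Call:
send_rows --deltas '[{"dx": 22,"dy": 7.6,"dz": -15.9,"ax": 0,"ay": 0,"az": 0,"fingers": 1},{"dx": 26,"dy": 7.6,"dz": -15.9,"ax": 0,"ay": 0,"az": 0,"fingers": 1},{"dx": 26,"dy": 7.6,"dz": -15.9,"ax": 0,"ay": 0,"az": 0,"fingers": 1},{"dx": 26,"dy": 7.6,"dz": -15.8,"ax": 0,"ay": 0,"az": 0,"fingers": 1},{"dx": 26,"dy": 7.7,"dz": -15.8,"ax": 0,"ay": 0,"az": 0,"fingers": 1},{"dx": 0,"dy": 0,"dz": 0,"ax": 0,"ay": 0,"az": 0,"fingers": 1},{"dx": 0,"dy": 0,"dz": 0,"ax": 0,"ay": 0,"az": 0,"fingers": 1}]'

```text
clock: 2.82
tool_pos: [0.4422, -0.1797, 0.1553]
orientation: [-106.3, 89.9, -16.4]
force: [-0.1, -0.4, -0.4]
opening: 0.0875
```

Run:
```python
from h import *
st();plan([.443,-.1775,.101],down(90))
s=snap('wrist','w2.png')
```

```text
{'clock': 2.825, 'joint_pos': [1.5964, 6.9768, -31.3831, 0.0249, -51.58, -91.6772], 'tool_pos': [0.4422, -0.1797, 0.1553], 'orientation': [-106.3347, 89.9368, -16.4], 'force': [-0.1049, -0.3824, -0.3951], 'opening': 0.0875}
n=1 shift/row [54.26 -0.74  2.19] turn/row units [-0.013 -0.004  0.012] | total world mm [  0.8   2.2 -54.3] deg [-0.1 -0.   0.1]
```

View pics/w2.png

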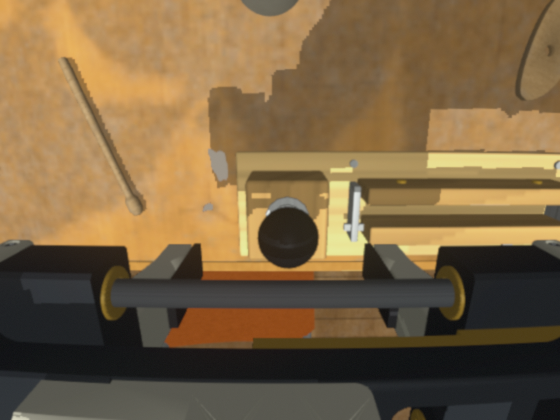

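Run:
```python
from h import *
s=load('w2')
im=s['image'];g=cv2.cvtColor(im,cv2.COLOR_BGR2GRAY); m=((g<50)).astype(np.uint8); m[:200]=0;m[270:]=0;m[:,:250]=0;m[:,330:]=0
n,l,stt,c=cv2.connectedComponentsWithStats(m); i=1+np.argmax(stt[1:,4]);print(stt[i],c[i]); print(onz(s,*c[i],.095))
```

```text
[ 259  208   58   59 2669] [287.72573998 237.01948295]
[ 0.4418457  -0.17713132  0.095     ]
```

Call:
send_rows --deltas '[{"dx": 18,"dy": 0,"dz": 2.5,"ax": 0,"ay": 0,"az": 0,"fingers": 1},{"dx": 18,"dy": 0,"dz": 0,"ax": 0,"ay": 0,"az": 0,"fingers": 1},{"dx": 18.3,"dy": 0,"dz": 0,"ax": 0,"ay": 0,"az": 0,"fingers": 0.7},{"dx": 0,"dy": 0,"dz": 0,"ax": 0,"ay": 0,"az": 0,"fingers": 0.5},{"dx": 0,"dy": 0,"dz": 0,"ax": 0,"ay": 0,"az": 0,"fingers": 0},{"dx": 0,"dy": 0,"dz": 0,"ax": 0,"ay": 0,"az": 0,"fingers": 0},{"dx": 0,"dy": 0,"dz": 0,"ax": 0,"ay": 0,"az": 0,"fingers": 0},{"dx": 0,"dy": 0,"dz": 0,"ax": 0,"ay": 0,"az": 0,"fingers": 0}]'

```text
clock: 3.88
tool_pos: [0.4421, -0.1763, 0.1005]
orientation: [-50.5, 89.9, 39.5]
force: [-0.4, 7.0, 4.0]
opening: 0.0388
```

Run:
```python
from h import *
st();print(ctrl.get_obs()['moment'])
```

```text
{'clock': 3.875, 'joint_pos': [1.9872, 11.0735, -35.2787, -0.0719, -43.5832, -91.9885], 'tool_pos': [0.4421, -0.1763, 0.1005], 'orientation': [-50.4928, 89.9186, 39.4539], 'force': [-0.3923, 7.0259, 4.0337], 'opening': 0.0388}
[2.26280151 0.25812024 0.00744561]
```

Call:
send_rows --deltas '[{"dx": 0,"dy": 0,"dz": 1,"ax": -1,"ay": 0,"az": 0,"fingers": 0},{"dx": 0,"dy": 0,"dz": 0,"ax": -1,"ay": 0,"az": 0,"fingers": 0},{"dx": 0,"dy": 0,"dz": 0,"ax": -1,"ay": 0,"az": 0,"fingers": 0},{"dx": 0,"dy": 0,"dz": 0,"ax": -1,"ay": 0,"az": 0,"fingers": 0},{"dx": 0,"dy": 0,"dz": 0,"ax": -1,"ay": 0,"az": 0,"fingers": 0},{"dx": 0,"dy": 0,"dz": 0,"ax": -1,"ay": 0,"az": 0,"fingers": 0},{"dx": 0,"dy": 0,"dz": 0,"ax": -1,"ay": 0,"az": 0,"fingers": 0}]'

```text
clock: 4.75
tool_pos: [0.4423, -0.1767, 0.1006]
orientation: [-173.9, 89.9, -48.8]
force: [1.4, -8.3, -0.4]
opening: 0.0388
```

Run:
```python
from h import *
st();print(ctrl.get_obs()['moment'])
```

```text
{'clock': 4.75, 'joint_pos': [2.0255, 11.0782, -35.3378, 0.1012, -43.5272, -56.9661], 'tool_pos': [0.4423, -0.1767, 0.1006], 'orientation': [-173.9206, 89.9101, -48.7878], 'force': [1.4258, -8.3219, -0.3649], 'opening': 0.0388}
[-2.5246897  -0.40200138 -0.20531223]
```

Call:
send_rows --deltas '[{"dx": 0,"dy": 0,"dz": 0,"ax": -1,"ay": 0,"az": 0,"fingers": 0},{"dx": 0,"dy": 0,"dz": 0,"ax": -1,"ay": 0,"az": 0,"fingers": 0},{"dx": 0,"dy": 0,"dz": 0,"ax": -1,"ay": 0,"az": 0,"fingers": 0}]'

```text
clock: 5.12
tool_pos: [0.4425, -0.1769, 0.1006]
orientation: [171.4, 89.9, -48.4]
force: [2.3, -8.7, -2.3]
opening: 0.0386
```

Run:
```python
from h import *
st();print(ctrl.get_obs()['moment'])
```

```text
{'clock': 5.125, 'joint_pos': [2.0133, 11.0882, -35.3339, 0.1248, -43.5069, -41.9688], 'tool_pos': [0.4425, -0.1769, 0.1006], 'orientation': [171.4205, 89.8885, -48.4446], 'force': [2.2782, -8.6521, -2.3452], 'opening': 0.0386}
[-3.19998711 -0.7924332  -0.14144775]
```

Call:
send_rows --deltas '[{"dx": 0,"dy": 0,"dz": 0,"ax": -1,"ay": 0,"az": 0,"fingers": 0},{"dx": 0,"dy": 0,"dz": 0,"ax": -1,"ay": 0,"az": 0,"fingers": 0}]'

```text
clock: 5.38
tool_pos: [0.4427, -0.177, 0.1006]
orientation: [164.8, 89.9, -45.0]
force: [3.1, -10.3, -3.0]
opening: 0.0387
```

Run:
```python
from h import *
st();print(ctrl.get_obs()['moment'])
```

```text
{'clock': 5.375, 'joint_pos': [2.008, 11.0914, -35.3289, 0.1382, -43.4912, -31.9692], 'tool_pos': [0.4427, -0.177, 0.1006], 'orientation': [164.8459, 89.87, -45.0151], 'force': [3.0726, -10.2534, -3.0374], 'opening': 0.0387}
[-3.5738882  -0.93780044 -0.18616026]
```

Call:
send_rows --deltas '[{"dx": 0,"dy": 0,"dz": 0,"ax": -1,"ay": 0,"az": 0,"fingers": 0},{"dx": 0,"dy": 0,"dz": 0,"ax": -1,"ay": 0,"az": 0,"fingers": 0}]'

```text
clock: 5.62
tool_pos: [0.443, -0.1766, 0.1006]
orientation: [-177.6, 89.8, -17.6]
force: [3.9, -4.5, -2.4]
opening: 0.0385
```

Run:
```python
from h import *
st();print(ctrl.get_obs()['moment'])
```

```text
{'clock': 5.625, 'joint_pos': [2.0187, 11.0946, -35.3032, 0.0732, -43.4608, -22.0121], 'tool_pos': [0.443, -0.1766, 0.1006], 'orientation': [-177.6477, 89.8499, -17.5879], 'force': [3.9409, -4.4591, -2.37], 'opening': 0.0385}
[-1.76670303 -1.34589646 -0.51277789]
```

Call:
send_rows --deltas '[{"dx": 0,"dy": 0,"dz": 0,"ax": -1,"ay": 0,"az": 0,"fingers": 0},{"dx": 0,"dy": 0,"dz": 0,"ax": -1,"ay": 0,"az": 0,"fingers": 0}]'

```text
clock: 5.88
tool_pos: [0.4432, -0.1764, 0.1005]
orientation: [179.0, 89.8, -10.9]
force: [4.2, -7.4, -3.5]
opening: 0.0384
```

Run:
```python
from h import *
st();print(ctrl.get_obs()['moment'])
```

```text
{'clock': 5.875, 'joint_pos': [2.033, 11.0977, -35.2955, 0.0547, -43.443, -12.016], 'tool_pos': [0.4432, -0.1764, 0.1005], 'orientation': [179.0378, 89.832, -10.9055], 'force': [4.1609, -7.3801, -3.5048], 'opening': 0.0384}
[-2.10852593 -1.4644182  -0.82037199]
```

Call:
send_rows --deltas '[{"dx": 0,"dy": 0,"dz": 0,"ax": 0,"ay": 0,"az": 0,"fingers": 1},{"dx": 0,"dy": 0,"dz": 0,"ax": 0,"ay": 0,"az": 0,"fingers": 1},{"dx": 0,"dy": 0,"dz": 0,"ax": 0,"ay": 0,"az": 0,"fingers": 1},{"dx": -20,"dy": 0,"dz": 0,"ax": 0,"ay": 0,"az": 0,"fingers": 1},{"dx": -30,"dy": 0,"dz": 0,"ax": 0,"ay": 0,"az": 0,"fingers": 1},{"dx": -40,"dy": 0,"dz": 0,"ax": 0,"ay": 0,"az": 0,"fingers": 1},{"dx": -40,"dy": 0,"dz": 0,"ax": 0,"ay": 0,"az": 0,"fingers": 1},{"dx": -40,"dy": 0,"dz": 0,"ax": 0,"ay": 0,"az": 0,"fingers": 1}]'

```text
clock: 6.88
tool_pos: [0.4414, -0.1757, 0.2714]
orientation: [-45.8, 90.0, 124.1]
force: [0.7, -0.4, 0.1]
opening: 0.0874
```

Run:
```python
from h import *
st();s=snap('wrist','w3.png');R,p=toolpose(s['obs']);print(R.round(3).tolist())
```

```text
{'clock': 6.875, 'joint_pos': [2.0955, 0.5509, -21.7453, -0.0056, -67.707, -12.142], 'tool_pos': [0.4414, -0.1757, 0.2714], 'orientation': [-45.8476, 89.9939, 124.1038], 'force': [0.7116, -0.4231, 0.1436], 'opening': 0.0874}
[[-0.0, -0.174, -0.985], [0.0, -0.985, 0.174], [-1.0, -0.0, 0.0]]
```

View pics/w3.png

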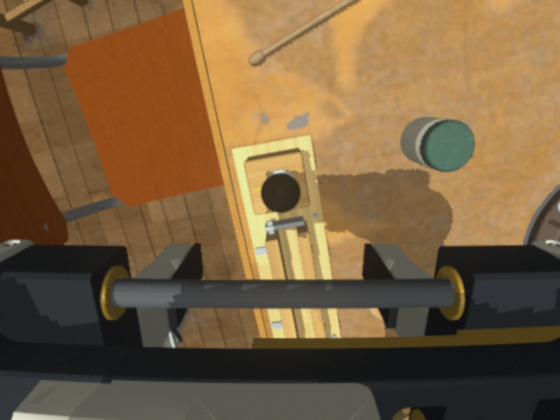

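Run:
```python
from h import *
plan([.41,.285,.30],down(134))
```

```text
n=9 shift/row [ -2.67 -45.18  26.26] turn/row units [ 0.8   -0.01   0.002] | total world mm [-33.7 461.5  23. ] deg [36.  -0.4  0.1]
```

Call:
send_rows --deltas '[{"dx": -2.7,"dy": -45.2,"dz": 26.3,"ax": 0.8,"ay": 0,"az": 0,"fingers": 1},{"dx": -2.7,"dy": -45.2,"dz": 26.3,"ax": 0.8,"ay": 0,"az": 0,"fingers": 1},{"dx": -2.7,"dy": -45.2,"dz": 26.3,"ax": 0.8,"ay": 0,"az": 0,"fingers": 1},{"dx": -2.7,"dy": -45.2,"dz": 26.3,"ax": 0.8,"ay": 0,"az": 0,"fingers": 1},{"dx": -2.7,"dy": -45.2,"dz": 26.3,"ax": 0.8,"ay": 0,"az": 0,"fingers": 1},{"dx": -2.7,"dy": -45.2,"dz": 26.3,"ax": 0.8,"ay": 0,"az": 0,"fingers": 1},{"dx": -2.7,"dy": -45.2,"dz": 26.3,"ax": 0.8,"ay": 0,"az": 0,"fingers": 1},{"dx": -2.7,"dy": -45.2,"dz": 26.3,"ax": 0.8,"ay": 0,"az": 0,"fingers": 1},{"dx": -2.7,"dy": -45.2,"dz": 26.3,"ax": 0.8,"ay": 0,"az": 0,"fingers": 1},{"dx": 0,"dy": 0,"dz": 0,"ax": 0,"ay": 0,"az": 0,"fingers": 1}]'

```text
clock: 8.18
tool_pos: [0.4084, 0.2888, 0.2934]
orientation: [104.0, 89.9, -121.9]
force: [0.1, -0.5, -0.5]
opening: 0.0874
```

Run:
```python
from h import *
st();s=snap('wrist','w4.png');snap('top','t4.png');snap('scene','s4.png')
im=load('t4')['image']
cv2.imwrite('pics/z6.png',cv2.resize(im[145:235,160:420],None,fx=3,fy=3,interpolation=cv2.INTER_CUBIC))
```

```text
{'clock': 8.175, 'joint_pos': [57.8163, 2.3839, -16.9496, 0.0004, -70.7494, -103.7778], 'tool_pos': [0.4084, 0.2888, 0.2934], 'orientation': [104.0409, 89.9171, -121.9205], 'force': [0.0708, -0.5308, -0.4577], 'opening': 0.0874}
```

View pics/w4.png

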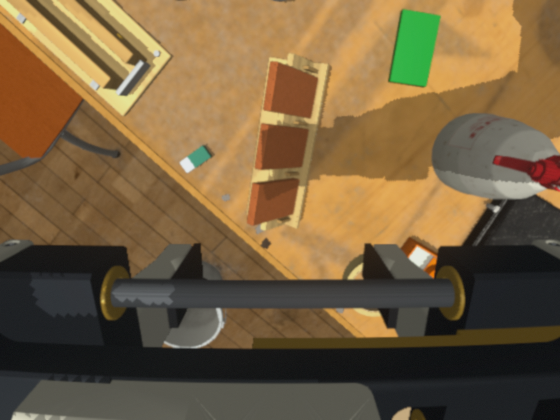

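View pics/z6.png

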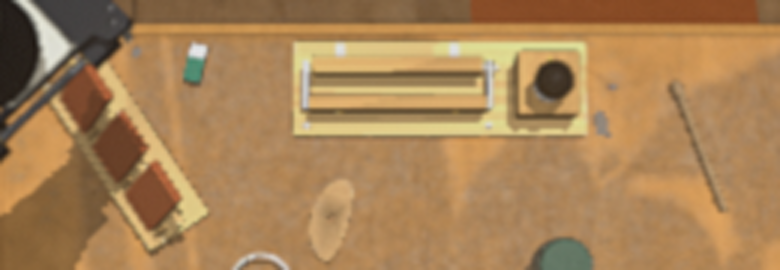

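View pics/s4.png

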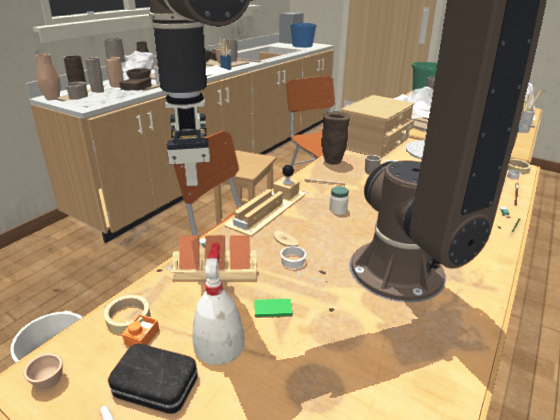

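Run:
```python
from h import *
im=load('w4')['image']
cv2.imwrite('pics/z7.png',cv2.resize(im[45:240,235:340],None,fx=3,fy=3,interpolation=cv2.INTER_CUBIC))
im=load('s4')['image']
cv2.imwrite('pics/z8.png',cv2.resize(im[225:290,165:265],None,fx=6,fy=6,interpolation=cv2.INTER_CUBIC))
s=load('t4')
for a,b in [(58,40),(125,40)]: pass
f=lambda a,b,z: onz(s,160+a/3,145+b/3,z).round(4)
print('bar inner',f(310,73,.05),f(485,73,.05),'rail in',f(310,93,.05),f(490,94,.05))
```

```text
bar inner [0.4565 0.0678 0.05  ] [ 0.4566 -0.1116  0.05  ] rail in [0.4358 0.0676 0.05  ] [ 0.4349 -0.1166  0.05  ]
```

View pics/z7.png

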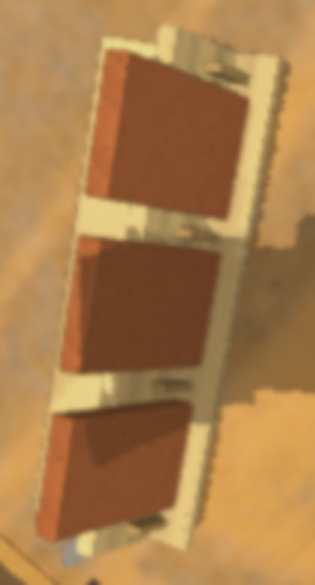

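View pics/z8.png

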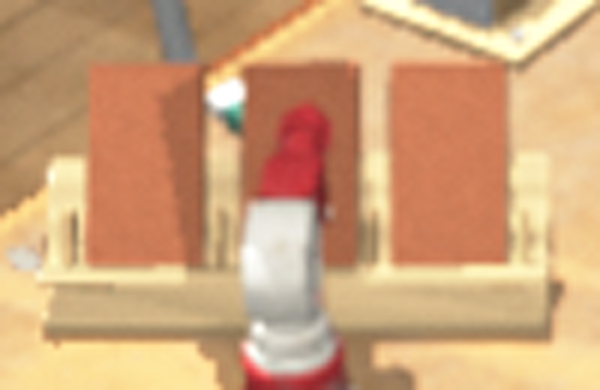

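Run:
```python
from h import *
s=load('w4')
f=lambda a,b,z: onz(s,235+a/3,45+b/3,z)
T={'A':[(129,52),(110,197),(106,50),(87,193)],'B':[(100,238),(80,372),(80,237),(62,370)],'C':[(75,411),(57,540),(56,414),(37,538)]}
M=[]
for k,v in T.items():
    p=[f(*v[0],.092),f(*v[1],.092),f(*v[2],.0863),f(*v[3],.0863)]
    print(k,[x.round(4).tolist() for x in p],'len',np.linalg.norm(p[0]-p[1]).round(4),np.linalg.norm(p[2]-p[3]).round(4),'thick',np.linalg.norm((p[0]+p[1]-p[2]-p[3])/2).round(4))
    m=sum(p)/4; M.append(m); d=p[0]-p[1]; d2=p[2]-p[3]; print('  mid',m.round(4),np.degrees(np.arctan2(d[1],d[0])),np.degrees(np.arctan2(d2[1],d2[0])))
print(np.linalg.norm(M[0]-M[1]),np.linalg.norm(M[1]-M[2]),np.degrees(np.arctan2(*(M[0]-M[2])[:2][::-1])))
# rack edges
for a,b in [(283,57),(187,548)]: print('rack right edge z~.03',f(a,b,.03).round(4))
d=f(283,57,.03)-f(187,548,.03); print(np.linalg.norm(d),np.degrees(np.arctan2(d[1],d[0])))
t=load('t4'); sc=load('s4')
for m in M: print(proj(t,m).round(1),proj(sc,m).round(1))
```

```text
A [[0.3205, 0.198, 0.092], [0.3578, 0.2251, 0.092], [0.3247, 0.1915, 0.0863], [0.3624, 0.2184, 0.0863]] len 0.0461 0.0462 thick 0.0098
  mid [0.3413 0.2082 0.0891] -144.05130396975542 -144.4772879783619
B [[0.3699, 0.2319, 0.092], [0.408, 0.2583, 0.092], [0.3747, 0.2267, 0.0863], [0.4129, 0.2536, 0.0863]] len 0.0464 0.0468 thick 0.009
  mid [0.3914 0.2426 0.0891] -145.27454158596564 -144.78063982832927
C [[0.4195, 0.2666, 0.092], [0.4596, 0.2949, 0.092], [0.4262, 0.263, 0.0863], [0.4661, 0.29, 0.0863]] len 0.0491 0.0482 thick 0.0097
  mid [0.4428 0.2786 0.0891] -144.83100622865493 -145.88721192403747
0.06070835645815303 0.06276732168241504 -145.26230307428534
rack right edge z~.03 [0.2744 0.2349 0.03  ]
rack right edge z~.03 [0.4425 0.3496 0.03  ]
0.20350376568732947 -145.71050983753966
[215.3 205.6] [239.9 235.8]
[204.1 188.9] [215.3 235.9]
[192.5 171.9] [189.8 236.1]
```

```bash
cat >> h.py <<'E'
phi=np.radians(-145.2)
ry=np.array([np.cos(phi),np.sin(phi),0]); rx=np.array([np.sin(phi),-np.cos(phi),0])
c35,s35=np.cos(np.radians(35)),np.sin(np.radians(35))
tz=-s35*rx+np.array([0,0,c35]); tn=c35*rx+np.array([0,0,s35])
RT=np.column_stack([-tz,np.cross(tn,-tz),tn])
TOP={'A':np.array([.3410,.2078,.0891]),'B':np.array([.3917,.2430,.0891]),'C':np.array([.4426,.2785,.0891])}
E
python3 - <<'E'
from h import *
print(RT.round(3), rx,ry)
plan(TOP['C']+.06*tz,RT)
E
```

```text
[[-0.327 -0.821 -0.468]
 [ 0.471 -0.571  0.673]
 [-0.819  0.     0.574]] [-0.57071357  0.82114921  0.        ] [-0.82114921 -0.57071357  0.        ]
n=4 shift/row [ 34.9   -4.03 -24.34] turn/row units [ 0.444 -1.747 -0.143] | total world mm [  54.4  -35.3 -155.6] deg [  8.9 -34.9  -2.9]
```

Call:
send_rows --deltas '[{"dx": 28,"dy": -3.2,"dz": -19.5,"ax": 0.355,"ay": -1.4,"az": -0.114,"fingers": 0.4},{"dx": 28,"dy": -3.2,"dz": -19.5,"ax": 0.355,"ay": -1.4,"az": -0.114,"fingers": 0.4},{"dx": 28,"dy": -3.2,"dz": -19.5,"ax": 0.355,"ay": -1.4,"az": -0.114,"fingers": 0.4},{"dx": 28,"dy": -3.2,"dz": -19.5,"ax": 0.355,"ay": -1.4,"az": -0.114,"fingers": 0.4},{"dx": 28,"dy": -3.2,"dz": -19.5,"ax": 0.355,"ay": -1.4,"az": -0.114,"fingers": 0.4},{"dx": 0,"dy": 0,"dz": 0,"ax": 0,"ay": 0,"az": 0,"fingers": 0.4},{"dx": 0,"dy": 0,"dz": 0,"ax": 0,"ay": 0,"az": 0,"fingers": 0.4}]'

```text
clock: 9.2
tool_pos: [0.4614, 0.2517, 0.1383]
orientation: [-0.2, 55.0, 124.6]
force: [-0.2, -0.2, 0.6]
opening: 0.0357
```

Run:
```python
from h import *
st();plan(TOP['C']+.06*tz,RT);plan(TOP['C']-.009*tz,RT)
s=snap('wrist','w5.png')
```

```text
{'clock': 9.2, 'joint_pos': [23.7699, 21.2935, -8.9147, -36.4334, -71.3902, -63.4216], 'tool_pos': [0.4614, 0.2517, 0.1383], 'orientation': [-0.1624, 55.035, 124.6175], 'force': [-0.163, -0.2271, 0.6156], 'opening': 0.0357}
n=1 shift/row [-0.92  0.16 -1.43] turn/row units [ 0.003 -0.007  0.021] | total world mm [ 0.8 -1.5 -0.1] deg [ 0.  -0.   0.1]
n=2 shift/row [34.04  0.13 -0.7 ] turn/row units [ 0.001 -0.004  0.01 ] | total world mm [-21.8  31.  -56.6] deg [ 0.  -0.   0.1]
```

View pics/w5.png

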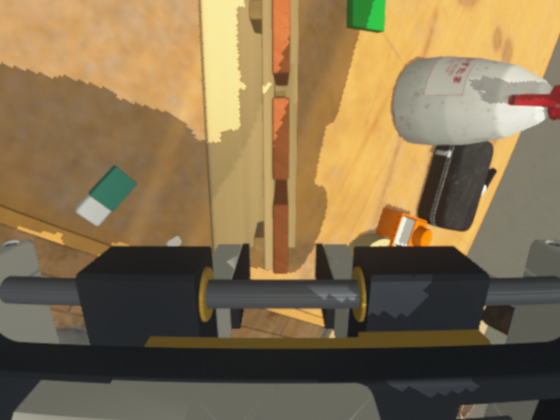

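Call:
send_rows --deltas '[{"dx": 20,"dy": 0,"dz": -0.5,"ax": 0,"ay": 0,"az": 0,"fingers": 0.4},{"dx": 20,"dy": 0,"dz": 0,"ax": 0,"ay": 0,"az": 0,"fingers": 0.4},{"dx": 18,"dy": 0,"dz": 0,"ax": 0,"ay": 0,"az": 0,"fingers": 0.4},{"dx": 10,"dy": 0,"dz": 0,"ax": 0,"ay": 0,"az": 0,"fingers": 0.4},{"dx": 0,"dy": 0,"dz": 0,"ax": 0,"ay": 0,"az": 0,"fingers": 0},{"dx": 0,"dy": 0,"dz": 0,"ax": 0,"ay": 0,"az": 0,"fingers": 0},{"dx": 0,"dy": 0,"dz": 0,"ax": 0,"ay": 0,"az": 0,"fingers": 0},{"dx": 0,"dy": 0,"dz": 0,"ax": 0,"ay": 0,"az": 0,"fingers": 0}]'

```text
clock: 10.25
tool_pos: [0.4395, 0.284, 0.0818]
orientation: [-0.2, 54.9, 124.6]
force: [0.2, -0.9, 0.9]
opening: 0.01
```

Run:
```python
from h import *
st();plan(TOP['C']-.009*tz,RT)
s=snap('wrist','w6.png')
```

```text
{'clock': 10.25, 'joint_pos': [27.1328, 24.4924, -12.4555, -39.1644, -64.399, -61.3148], 'tool_pos': [0.4395, 0.284, 0.0818], 'orientation': [-0.1597, 54.9383, 124.6312], 'force': [0.1854, -0.8709, 0.9385], 'opening': 0.01}
n=1 shift/row [-0.6   0.58 -1.02] turn/row units [0.004 0.012 0.019] | total world mm [ 0.2 -1.3 -0.1] deg [0.  0.1 0.1]
```

View pics/w6.png

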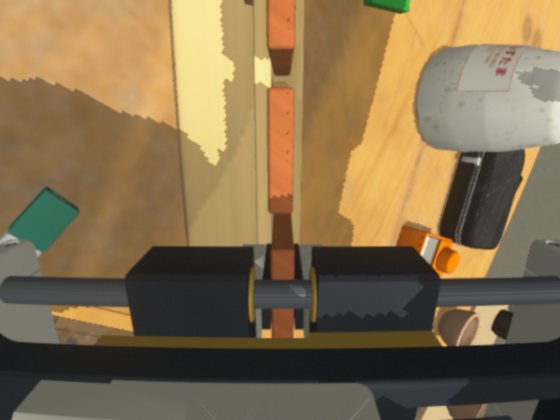

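Call:
send_rows --deltas '[{"dx": -12,"dy": 0,"dz": 0,"ax": 0,"ay": 0,"az": 0,"fingers": 0},{"dx": -20,"dy": 0,"dz": 0,"ax": 0,"ay": 0,"az": 0,"fingers": 0},{"dx": -25,"dy": 0,"dz": 0,"ax": 0,"ay": 0,"az": 0,"fingers": 0},{"dx": -25,"dy": 0,"dz": 0,"ax": 0,"ay": 0,"az": 0,"fingers": 0},{"dx": -25,"dy": 0,"dz": 0,"ax": 0,"ay": 0,"az": 0,"fingers": 0}]'

```text
clock: 10.92
tool_pos: [0.4748, 0.2325, 0.171]
orientation: [-0.2, 55.0, 124.6]
force: [0.2, 0.1, -1.5]
opening: 0.0097
```

Run:
```python
from h import *
st();plan([.4416,.0355,.17],down(180)); plan([.4416,.0355,.17],down(180),n=9)
```

```text
{'clock': 10.925, 'joint_pos': [21.6614, 19.9759, -6.2379, -35.2531, -75.7493, -64.248], 'tool_pos': [0.4748, 0.2325, 0.171], 'orientation': [-0.1805, 54.9664, 124.6239], 'force': [0.1603, 0.1472, -1.4531], 'opening': 0.0097}
n=7 shift/row [ -5.03  27.41 -10.16] turn/row units [-1.526  0.92   0.485] | total world mm [ -33.2 -197.    -1. ] deg [-53.4  32.2  17. ]
n=9 shift/row [-3.74 21.46 -7.62] turn/row units [-1.187  0.715  0.377] | total world mm [ -33.2 -197.    -1. ] deg [-53.4  32.2  17. ]
```

```bash
python3 - <<'E'
s=open('h.py').read()
s=s.replace("    print(f'n={n} shift","    print('path mid',[(1000*p0+R0@sum(Rn.from_rotvec(w*k/n,degrees=True).as_matrix()@dl for k in range(m))).round(0).tolist() for m in (n//3,2*n//3)]) if n>2 else 0\n    print(f'n={n} shift")
open('h.py','w').write(s)
E
python3 - <<'E'
from h import *
plan([.4416,.0355,.17],down(180),n=9)
E
```

```text
path mid [[443.0, 172.0, 167.0], [432.0, 104.0, 165.0]]
n=9 shift/row [-3.74 21.46 -7.62] turn/row units [-1.187  0.715  0.377] | total world mm [ -33.2 -197.    -1. ] deg [-53.4  32.2  17. ]
```

Path stays high. Go.

Call:
send_rows --deltas '[{"dx": -3.7,"dy": 21.5,"dz": -7.6,"ax": -1.187,"ay": 0.715,"az": 0.377,"fingers": 0},{"dx": -3.7,"dy": 21.5,"dz": -7.6,"ax": -1.187,"ay": 0.715,"az": 0.377,"fingers": 0},{"dx": -3.7,"dy": 21.5,"dz": -7.6,"ax": -1.187,"ay": 0.715,"az": 0.377,"fingers": 0},{"dx": -3.7,"dy": 21.5,"dz": -7.6,"ax": -1.187,"ay": 0.715,"az": 0.377,"fingers": 0},{"dx": -3.7,"dy": 21.5,"dz": -7.6,"ax": -1.187,"ay": 0.715,"az": 0.377,"fingers": 0},{"dx": -3.7,"dy": 21.5,"dz": -7.6,"ax": -1.187,"ay": 0.715,"az": 0.377,"fingers": 0},{"dx": -3.7,"dy": 21.5,"dz": -7.6,"ax": -1.187,"ay": 0.715,"az": 0.377,"fingers": 0},{"dx": -3.7,"dy": 21.5,"dz": -7.6,"ax": -1.187,"ay": 0.715,"az": 0.377,"fingers": 0},{"dx": -3.7,"dy": 21.5,"dz": -7.6,"ax": -1.187,"ay": 0.715,"az": 0.377,"fingers": 0},{"dx": 0,"dy": 0,"dz": 0,"ax": 0,"ay": 0,"az": 0,"fingers": 0},{"dx": 0,"dy": 0,"dz": 0,"ax": 0,"ay": 0,"az": 0,"fingers": 0}]'

```text
clock: 12.3
tool_pos: [0.4408, 0.0367, 0.1686]
orientation: [-45.4, 89.9, 134.4]
force: [0.8, -0.2, -1.7]
opening: 0.01
```

Run:
```python
from h import *
st();plan([.4416,.0355,.17],down(180));plan([.4416,.0355,.083],down(180))
s=snap('wrist','w7.png');s=snap('scene','s7.png')
im=s['image'];cv2.imwrite('pics/z9.png',cv2.resize(im[130:280,160:340],None,fx=4,fy=4,interpolation=cv2.INTER_CUBIC))
```

```text
{'clock': 12.3, 'joint_pos': [30.3709, 2.6795, -34.1334, -0.131, -53.2134, -30.413], 'tool_pos': [0.4408, 0.0367, 0.1686], 'orientation': [-45.4313, 89.8919, 134.4482], 'force': [0.7733, -0.1691, -1.6678], 'opening': 0.01}
n=1 shift/row [-1.44  1.23 -0.83] turn/row units [-0.024  0.015  0.015] | total world mm [ 0.8 -1.2  1.4] deg [-0.1  0.1  0.1]
n=2 shift/row [42.78  0.66 -0.46] turn/row units [-0.012  0.008  0.008] | total world mm [  0.8  -1.2 -85.6] deg [-0.1  0.1  0.1]
```

View pics/w7.png

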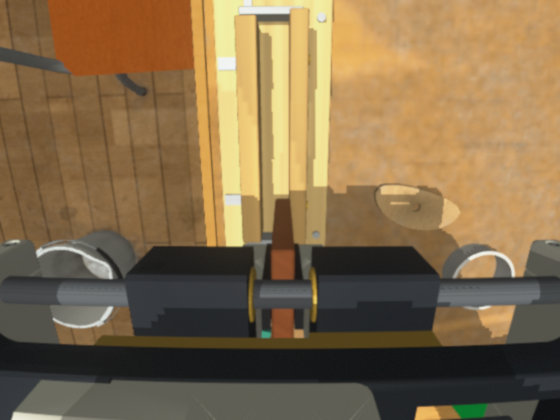

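View pics/z9.png

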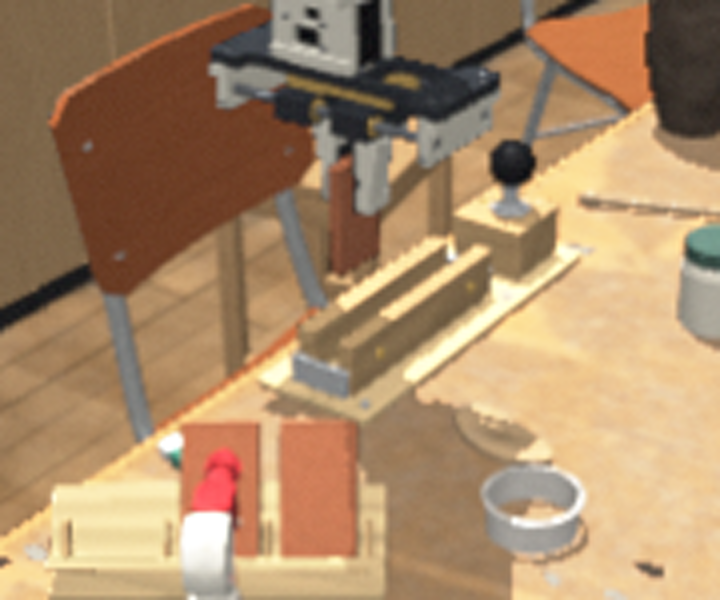

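Run:
```python
from h import *
s=load('w7');im=s['image']
cv2.imwrite('pics/z10.png',cv2.resize(im[0:250,215:345],None,fx=4,fy=4,interpolation=cv2.INTER_CUBIC)[300:900])
```

```text
(no output)
```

View pics/z10.png

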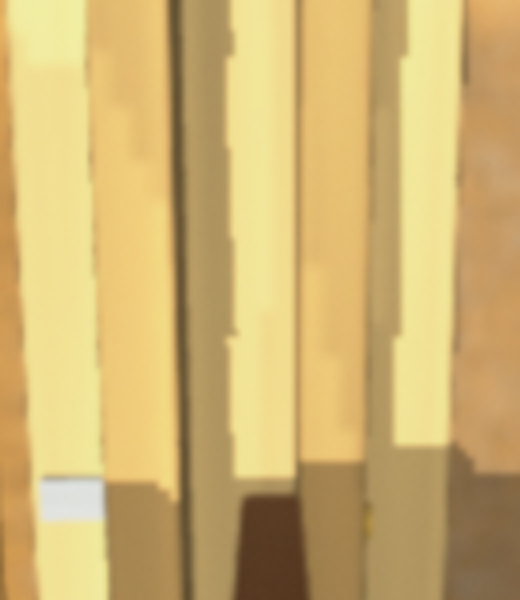

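Run:
```python
from h import *
s=load('w7')
f=lambda a,b,z: onz(s,215+a/4,(b+300)/4,z).round(4)
for b in (50,300,450): print('bar in',f(172+8*b/450 if b else 172,b,.05),'rail in',f(300,b,.05),'rail out',f(366-4*b/450,b,.05))
```

```text
bar in [ 0.4572 -0.0592  0.05  ] rail in [ 0.4336 -0.0591  0.05  ] rail out [ 0.4214 -0.0591  0.05  ]
bar in [ 0.4573 -0.0129  0.05  ] rail in [ 0.4334 -0.0129  0.05  ] rail out [ 0.4211 -0.0129  0.05  ]
bar in [0.4574 0.017  0.05  ] rail in [0.4333 0.0171 0.05  ] rail out [0.4208 0.0171 0.05  ]
```

Call:
send_rows --deltas '[{"dx": 14,"dy": 1.2,"dz": -2.2,"ax": -0.02,"ay": 0.015,"az": 0.015,"fingers": 0},{"dx": 20,"dy": 0,"dz": 0,"ax": 0,"ay": 0,"az": 0,"fingers": 0},{"dx": 20,"dy": 0,"dz": 0,"ax": 0,"ay": 0,"az": 0,"fingers": 0},{"dx": 18,"dy": 0,"dz": 0,"ax": 0,"ay": 0,"az": 0,"fingers": 0},{"dx": 10,"dy": 0,"dz": 0,"ax": 0,"ay": 0,"az": 0,"fingers": 0},{"dx": 0,"dy": 0,"dz": 0,"ax": 0,"ay": 0,"az": 0,"fingers": 0}]'

```text
clock: 13.15
tool_pos: [0.4425, 0.0352, 0.0852]
orientation: [44.8, 89.8, -135.1]
force: [-0.6, 0.1, -0.4]
opening: 0.0095
```

Run:
```python
from h import *
st();plan([.443,.0355,.083],down(180))
s=snap('scene','s8.png')
im=s['image'];cv2.imwrite('pics/z11.png',cv2.resize(im[130:280,160:340],None,fx=4,fy=4,interpolation=cv2.INTER_CUBIC))
```

```text
{'clock': 13.15, 'joint_pos': [30.1846, 9.6915, -40.0304, 0.0615, -40.4294, -30.129], 'tool_pos': [0.4425, 0.0352, 0.0852], 'orientation': [44.8407, 89.8435, -135.0569], 'force': [-0.6222, 0.1133, -0.4377], 'opening': 0.0095}
n=1 shift/row [ 2.22 -0.29 -0.5 ] turn/row units [ 0.02   0.022 -0.022] | total world mm [ 0.5  0.3 -2.2] deg [ 0.1  0.1 -0.1]
```

View pics/z11.png

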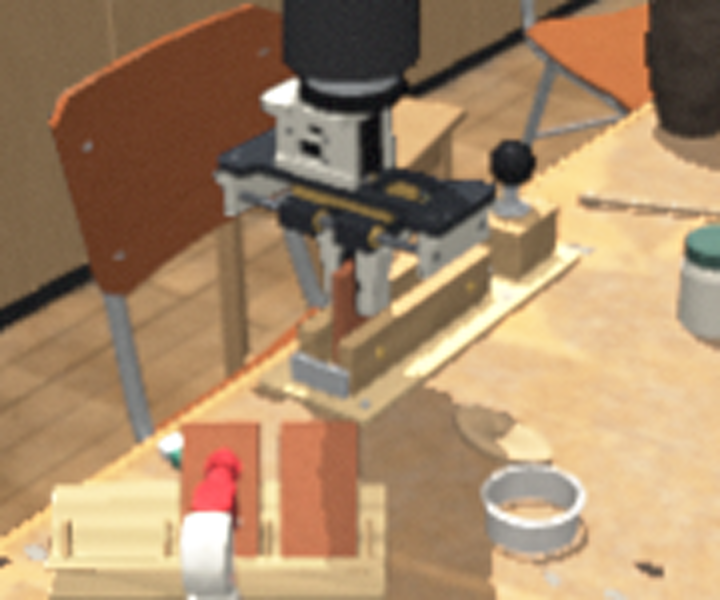

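Tile C is in the trough; now lower in small steps until it touches.

Call:
send_rows --deltas '[{"dx": 1,"dy": 0,"dz": 0,"ax": 0,"ay": 0,"az": 0,"fingers": 0},{"dx": 1,"dy": 0,"dz": 0,"ax": 0,"ay": 0,"az": 0,"fingers": 0}]'

```text
clock: 13.45
tool_pos: [0.4429, 0.0354, 0.0842]
orientation: [133.4, 89.9, -46.4]
force: [-0.2, -0.8, -2.1]
opening: 0.0096
```

Call:
send_rows --deltas '[{"dx": 0.7,"dy": 0,"dz": 0,"ax": 0,"ay": 0,"az": 0,"fingers": 0},{"dx": 0,"dy": 0,"dz": 0,"ax": 0,"ay": 0,"az": 0,"fingers": 0}]'

```text
clock: 13.7
tool_pos: [0.4426, 0.0352, 0.0832]
orientation: [80.4, 89.9, -99.4]
force: [1.1, -0.2, -0.2]
opening: 0.01
```

Call:
send_rows --deltas '[{"dx": 0.7,"dy": 0,"dz": 0,"ax": 0,"ay": 0,"az": 0,"fingers": 0},{"dx": 0,"dy": 0,"dz": 0,"ax": 0,"ay": 0,"az": 0,"fingers": 0}]'

```text
clock: 13.95
tool_pos: [0.4425, 0.0352, 0.0823]
orientation: [69.3, 89.9, -110.5]
force: [0.4, 0.2, -1.2]
opening: 0.0101
```

Call:
send_rows --deltas '[{"dx": 0.7,"dy": 0,"dz": 0,"ax": 0,"ay": 0,"az": 0,"fingers": 0},{"dx": 0,"dy": 0,"dz": 0,"ax": 0,"ay": 0,"az": 0,"fingers": 0}]'

```text
clock: 14.2
tool_pos: [0.4425, 0.0352, 0.0816]
orientation: [66.8, 89.9, -113.0]
force: [-0.8, 0.6, -1.3]
opening: 0.0097
```

Call:
send_rows --deltas '[{"dx": 0.7,"dy": 0,"dz": 0,"ax": 0,"ay": 0,"az": 0,"fingers": 0},{"dx": 0,"dy": 0,"dz": 0,"ax": 0,"ay": 0,"az": 0,"fingers": 0}]'

```text
clock: 14.45
tool_pos: [0.4425, 0.0352, 0.0809]
orientation: [68.2, 89.9, -111.7]
force: [-0.5, 0.2, -1.3]
opening: 0.0101
```

Call:
send_rows --deltas '[{"dx": 0.7,"dy": 0,"dz": 0,"ax": 0,"ay": 0,"az": 0,"fingers": 0},{"dx": 0,"dy": 0,"dz": 0,"ax": 0,"ay": 0,"az": 0,"fingers": 0}]'

```text
clock: 14.7
tool_pos: [0.4425, 0.0352, 0.0802]
orientation: [69.1, 89.9, -110.8]
force: [-0.4, -0.3, -1.0]
opening: 0.0099
```

Call:
send_rows --deltas '[{"dx": 0.7,"dy": 0,"dz": 0,"ax": 0,"ay": 0,"az": 0,"fingers": 0},{"dx": 0,"dy": 0,"dz": 0,"ax": 0,"ay": 0,"az": 0,"fingers": 0}]'

```text
clock: 14.95
tool_pos: [0.4426, 0.0352, 0.0795]
orientation: [68.7, 89.9, -111.2]
force: [0.5, 0.9, -1.9]
opening: 0.0098
```

Call:
send_rows --deltas '[{"dx": 0.7,"dy": 0,"dz": 0,"ax": 0,"ay": 0,"az": 0,"fingers": 0},{"dx": 0,"dy": 0,"dz": 0,"ax": 0,"ay": 0,"az": 0,"fingers": 0}]'

```text
clock: 15.2
tool_pos: [0.4427, 0.0352, 0.0793]
orientation: [83.0, 89.9, -96.9]
force: [-2.1, 0.2, 6.3]
opening: 0.0099
```

Run:
```python
from h import *
st()
s=snap('scene','s9.png')
im=s['image'];cv2.imwrite('pics/z12.png',cv2.resize(im[190:250,220:290],None,fx=9,fy=9,interpolation=cv2.INTER_CUBIC))
```

```text
{'clock': 15.2, 'joint_pos': [30.1866, 10.2162, -40.476, 0.0909, -39.3514, -30.1181], 'tool_pos': [0.4427, 0.0352, 0.0793], 'orientation': [82.9875, 89.9278, -96.8736], 'force': [-2.0898, 0.1501, 6.2647], 'opening': 0.0099}
```

View pics/z12.png

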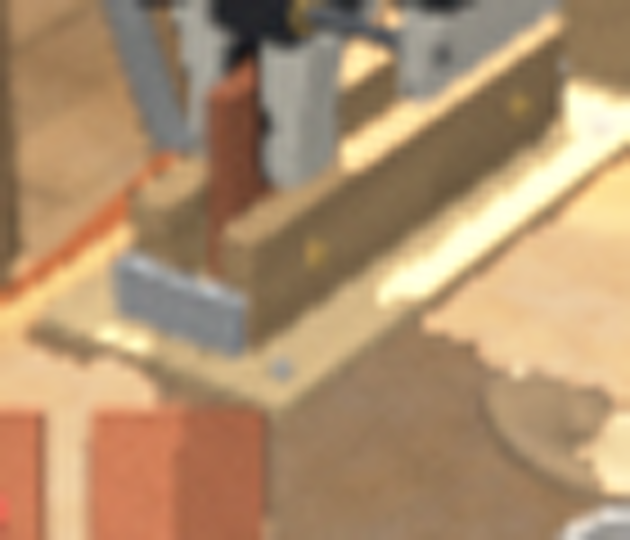

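Call:
send_rows --deltas '[{"dx": 0,"dy": 0,"dz": 0,"ax": 0,"ay": 0,"az": 0,"fingers": 0.15},{"dx": 0,"dy": 0,"dz": 0,"ax": 0,"ay": 0,"az": 0,"fingers": 0.35},{"dx": 0,"dy": 0,"dz": 0,"ax": 0,"ay": 0,"az": 0,"fingers": 0.35},{"dx": 0,"dy": 0,"dz": 0,"ax": 0,"ay": 0,"az": 0,"fingers": 0.35},{"dx": -10,"dy": 0,"dz": 0,"ax": 0,"ay": 0,"az": 0,"fingers": 0.35},{"dx": -20,"dy": 0,"dz": 0,"ax": 0,"ay": 0,"az": 0,"fingers": 0.35},{"dx": -30,"dy": 0,"dz": 0,"ax": 0,"ay": 0,"az": 0,"fingers": 0.4},{"dx": -30,"dy": 0,"dz": 0,"ax": 0,"ay": 0,"az": 0,"fingers": 0.4}]'

```text
clock: 16.25
tool_pos: [0.4426, 0.0353, 0.1704]
orientation: [86.6, 89.9, -93.3]
force: [-0.5, 0.7, -0.3]
opening: 0.0348
```

Run:
```python
from h import *
st()
s=snap('scene','s10.png');w=snap('wrist','w10.png')
im=s['image'];cv2.imwrite('pics/z13.png',cv2.resize(im[180:250,220:300],None,fx=8,fy=8,interpolation=cv2.INTER_CUBIC))
for k in 'AB':
    plan(TOP[k]+.06*tz,RT)
```

```text
{'clock': 16.25, 'joint_pos': [30.1992, 2.6852, -33.9216, 0.0683, -53.4295, -30.1052], 'tool_pos': [0.4426, 0.0353, 0.1704], 'orientation': [86.581, 89.9342, -93.2843], 'force': [-0.4595, 0.6928, -0.331], 'opening': 0.0348}
path mid [[410.0, 67.0, 153.0], [382.0, 107.0, 142.0]]
n=7 shift/row [ 10.7  -14.05  18.1 ] turn/row units [ 1.533 -0.927 -0.477] | total world mm [-83.9 143.5 -34.4] deg [ 53.7 -32.5 -16.7]
path mid [[420.0, 82.0, 155.0], [407.0, 133.0, 144.0]]
n=7 shift/row [  9.84 -21.81  13.28] turn/row units [ 1.533 -0.927 -0.477] | total world mm [-33.2 178.7 -34.4] deg [ 53.7 -32.5 -16.7]
```

View pics/z13.png

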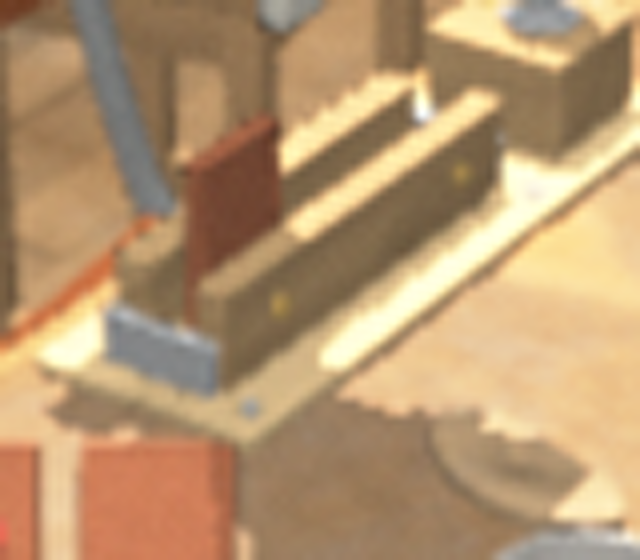

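View pics/w10.png

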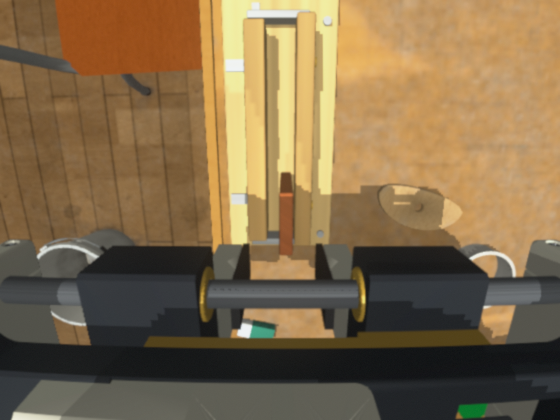

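Call:
send_rows --deltas '[{"dx": 9.8,"dy": -21.8,"dz": 13.3,"ax": 1.533,"ay": -0.927,"az": -0.477,"fingers": 0.4},{"dx": 9.8,"dy": -21.8,"dz": 13.3,"ax": 1.533,"ay": -0.927,"az": -0.477,"fingers": 0.4},{"dx": 9.8,"dy": -21.8,"dz": 13.3,"ax": 1.533,"ay": -0.927,"az": -0.477,"fingers": 0.4},{"dx": 9.8,"dy": -21.8,"dz": 13.3,"ax": 1.533,"ay": -0.927,"az": -0.477,"fingers": 0.4},{"dx": 9.8,"dy": -21.8,"dz": 13.3,"ax": 1.533,"ay": -0.927,"az": -0.477,"fingers": 0.4},{"dx": 9.8,"dy": -21.8,"dz": 13.3,"ax": 1.533,"ay": -0.927,"az": -0.477,"fingers": 0.4},{"dx": 9.8,"dy": -21.8,"dz": 13.3,"ax": 1.533,"ay": -0.927,"az": -0.477,"fingers": 0.4},{"dx": 0,"dy": 0,"dz": 0,"ax": 0,"ay": 0,"az": 0,"fingers": 0.4},{"dx": 0,"dy": 0,"dz": 0,"ax": 0,"ay": 0,"az": 0,"fingers": 0.4}]'

```text
clock: 17.48
tool_pos: [0.4092, 0.213, 0.1346]
orientation: [0.5, 55.0, 125.3]
force: [1.2, -0.3, -0.5]
opening: 0.0349
```

Run:
```python
from h import *
st();plan(TOP['B']-.006*tz,RT)
s=snap('wrist','w11.png')
```

```text
{'clock': 17.475, 'joint_pos': [22.204, 17.38, -15.8174, -36.3904, -70.1435, -60.5629], 'tool_pos': [0.4092, 0.213, 0.1346], 'orientation': [0.5233, 55.0384, 125.3495], 'force': [1.1768, -0.3236, -0.453], 'opening': 0.0349}
n=2 shift/row [31.53 -1.51  1.15] turn/row units [-0.007 -0.004 -0.031] | total world mm [-19.4  32.8 -50.4] deg [-0.1 -0.  -0.3]
```

View pics/w11.png

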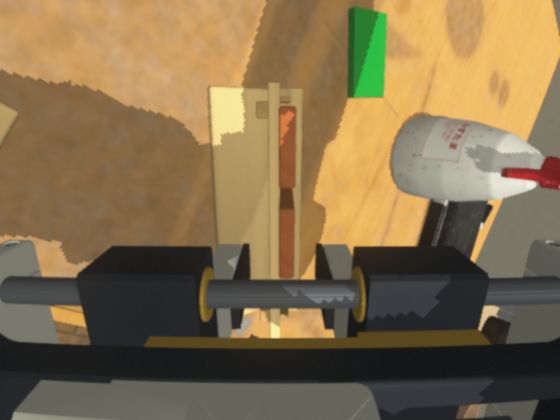

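Call:
send_rows --deltas '[{"dx": 18,"dy": -3,"dz": 2.6,"ax": 0,"ay": 0,"az": -0.06,"fingers": 0.4},{"dx": 20,"dy": 0,"dz": 0,"ax": 0,"ay": 0,"az": 0,"fingers": 0.4},{"dx": 15,"dy": 0,"dz": 0,"ax": 0,"ay": 0,"az": 0,"fingers": 0.4},{"dx": 10,"dy": 0,"dz": 0,"ax": 0,"ay": 0,"az": 0,"fingers": 0.4},{"dx": 0,"dy": 0,"dz": 0,"ax": 0,"ay": 0,"az": 0,"fingers": 0},{"dx": 0,"dy": 0,"dz": 0,"ax": 0,"ay": 0,"az": 0,"fingers": 0},{"dx": 0,"dy": 0,"dz": 0,"ax": 0,"ay": 0,"az": 0,"fingers": 0},{"dx": 0,"dy": 0,"dz": 0,"ax": 0,"ay": 0,"az": 0,"fingers": 0}]'

```text
clock: 18.52
tool_pos: [0.3903, 0.2469, 0.0848]
orientation: [0.1, 54.9, 124.6]
force: [0.3, -0.3, 2.2]
opening: 0.0099
```

Call:
send_rows --deltas '[{"dx": -12,"dy": 0,"dz": 0,"ax": 0,"ay": 0,"az": 0,"fingers": 0},{"dx": -20,"dy": 0,"dz": 0,"ax": 0,"ay": 0,"az": 0,"fingers": 0},{"dx": -25,"dy": 0,"dz": 0,"ax": 0,"ay": 0,"az": 0,"fingers": 0},{"dx": -25,"dy": 0,"dz": 0,"ax": 0,"ay": 0,"az": 0,"fingers": 0},{"dx": -28,"dy": 0,"dz": 0,"ax": 0,"ay": 0,"az": 0,"fingers": 0},{"dx": 0,"dy": 0,"dz": 0,"ax": 0,"ay": 0,"az": 0,"fingers": 0}]'

```text
clock: 19.27
tool_pos: [0.4275, 0.1943, 0.1765]
orientation: [-0.2, 55.0, 124.4]
force: [-0.4, 0.7, -1.5]
opening: 0.0102
```

Run:
```python
from h import *
st();plan([.443,-.0225,.18],down(180),n=9);plan([.443,-.0225,.18],down(180),n=10)
```

```text
{'clock': 19.275, 'joint_pos': [19.7254, 15.4146, -12.3118, -34.973, -75.3454, -62.0915], 'tool_pos': [0.4275, 0.1943, 0.1765], 'orientation': [-0.1882, 55.0291, 124.3681], 'force': [-0.4342, 0.6648, -1.5364], 'opening': 0.0102}
path mid [[409.0, 122.0, 170.0], [415.0, 47.0, 170.0]]
n=9 shift/row [ -6.22  20.46 -13.26] turn/row units [-1.192  0.714  0.378] | total world mm [  15.5 -216.8    3.5] deg [-53.7  32.1  17. ]
path mid [[410.0, 129.0, 170.0], [412.0, 61.0, 169.0]]
n=10 shift/row [ -5.53  18.49 -11.86] turn/row units [-1.073  0.642  0.34 ] | total world mm [  15.5 -216.8    3.5] deg [-53.7  32.1  17. ]
```

Run:
```python
from h import *
plan([.443,-.0225,.205],down(180),n=9)
```

```text
path mid [[411.0, 121.0, 178.0], [417.0, 46.0, 187.0]]
n=9 shift/row [ -8.87  20.18 -12.32] turn/row units [-1.192  0.714  0.378] | total world mm [  15.5 -216.8   28.5] deg [-53.7  32.1  17. ]
```

Call:
send_rows --deltas '[{"dx": -8.9,"dy": 20.2,"dz": -12.3,"ax": -1.192,"ay": 0.714,"az": 0.378,"fingers": 0},{"dx": -8.9,"dy": 20.2,"dz": -12.3,"ax": -1.192,"ay": 0.714,"az": 0.378,"fingers": 0},{"dx": -8.9,"dy": 20.2,"dz": -12.3,"ax": -1.192,"ay": 0.714,"az": 0.378,"fingers": 0},{"dx": -8.9,"dy": 20.2,"dz": -12.3,"ax": -1.192,"ay": 0.714,"az": 0.378,"fingers": 0},{"dx": -8.9,"dy": 20.2,"dz": -12.3,"ax": -1.192,"ay": 0.714,"az": 0.378,"fingers": 0},{"dx": -8.9,"dy": 20.2,"dz": -12.3,"ax": -1.192,"ay": 0.714,"az": 0.378,"fingers": 0},{"dx": -8.9,"dy": 20.2,"dz": -12.3,"ax": -1.192,"ay": 0.714,"az": 0.378,"fingers": 0},{"dx": -8.9,"dy": 20.2,"dz": -12.3,"ax": -1.192,"ay": 0.714,"az": 0.378,"fingers": 0},{"dx": -8.9,"dy": 20.2,"dz": -12.3,"ax": -1.192,"ay": 0.714,"az": 0.378,"fingers": 0},{"dx": 0,"dy": 0,"dz": 0,"ax": 0,"ay": 0,"az": 0,"fingers": 0},{"dx": 0,"dy": 0,"dz": 0,"ax": 0,"ay": 0,"az": 0,"fingers": 0}]'

```text
clock: 20.65
tool_pos: [0.441, -0.0214, 0.203]
orientation: [-0.3, 89.7, 179.6]
force: [0.6, -0.8, -1.2]
opening: 0.01
```

Run:
```python
from h import *
st();plan([.443,-.0225,.083],down(180),n=6);s=snap('wrist','w12.png')
```

```text
{'clock': 20.65, 'joint_pos': [22.8571, 0.5479, -31.1961, -0.1397, -58.5333, -22.8572], 'tool_pos': [0.441, -0.0214, 0.203], 'orientation': [-0.3309, 89.6982, 179.5958], 'force': [0.6082, -0.8029, -1.1572], 'opening': 0.01}
path mid [[442.0, -22.0, 163.0], [442.0, -22.0, 123.0]]
n=6 shift/row [20.    0.18 -0.39] turn/row units [-0.002  0.01   0.   ] | total world mm [   2.    -1.1 -120. ] deg [-0.1  0.3  0. ]
```

View pics/w12.png

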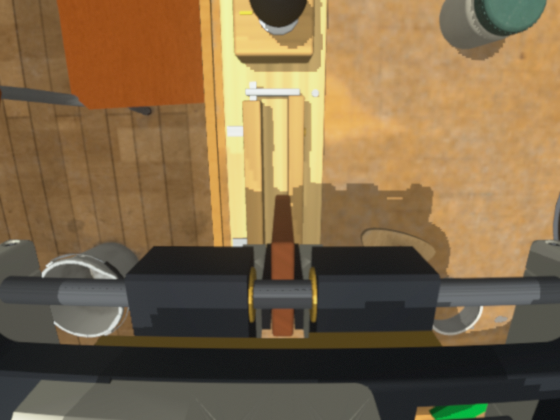

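Call:
send_rows --deltas '[{"dx": 18,"dy": 1.1,"dz": -2,"ax": 0,"ay": 0.06,"az": 0,"fingers": 0},{"dx": 25,"dy": 0,"dz": 0,"ax": 0,"ay": 0,"az": 0,"fingers": 0},{"dx": 25,"dy": 0,"dz": 0,"ax": 0,"ay": 0,"az": 0,"fingers": 0},{"dx": 22,"dy": 0,"dz": 0,"ax": 0,"ay": 0,"az": 0,"fingers": 0},{"dx": 15,"dy": 0,"dz": 0,"ax": 0,"ay": 0,"az": 0,"fingers": 0},{"dx": 10,"dy": 0,"dz": 0,"ax": 0,"ay": 0,"az": 0,"fingers": 0},{"dx": 0,"dy": 0,"dz": 0,"ax": 0,"ay": 0,"az": 0,"fingers": 0},{"dx": 1,"dy": 0,"dz": 0,"ax": 0,"ay": 0,"az": 0,"fingers": 0}]'

```text
clock: 21.7
tool_pos: [0.4441, -0.0228, 0.0878]
orientation: [163.6, 89.9, -16.4]
force: [1.0, 0.3, -0.8]
opening: 0.01
```

Call:
send_rows --deltas '[{"dx": 1,"dy": 0,"dz": 0,"ax": 0,"ay": 0,"az": 0,"fingers": 0},{"dx": 0,"dy": 0,"dz": 0,"ax": 0,"ay": 0,"az": 0,"fingers": 0}]'

```text
clock: 21.95
tool_pos: [0.4438, -0.023, 0.0867]
orientation: [165.6, 89.9, -14.3]
force: [-0.5, -0.0, -0.4]
opening: 0.0098
```

Call:
send_rows --deltas '[{"dx": 1,"dy": 0,"dz": 0,"ax": 0,"ay": 0,"az": 0,"fingers": 0},{"dx": 0,"dy": 0,"dz": 0,"ax": 0,"ay": 0,"az": 0,"fingers": 0}]'

```text
clock: 22.2
tool_pos: [0.4436, -0.023, 0.0854]
orientation: [153.2, 89.9, -26.7]
force: [0.3, 0.5, -0.4]
opening: 0.0099
```

Call:
send_rows --deltas '[{"dx": 1,"dy": 0,"dz": 0,"ax": 0,"ay": 0,"az": 0,"fingers": 0},{"dx": 0,"dy": 0,"dz": 0,"ax": 0,"ay": 0,"az": 0,"fingers": 0}]'

```text
clock: 22.45
tool_pos: [0.4436, -0.0231, 0.0843]
orientation: [147.2, 89.9, -32.7]
force: [0.0, 0.4, -0.3]
opening: 0.0099
```

Call:
send_rows --deltas '[{"dx": 1,"dy": 0,"dz": 0,"ax": 0,"ay": 0,"az": 0,"fingers": 0},{"dx": 0,"dy": 0,"dz": 0,"ax": 0,"ay": 0,"az": 0,"fingers": 0}]'

```text
clock: 22.7
tool_pos: [0.4436, -0.023, 0.0834]
orientation: [149.2, 89.9, -30.7]
force: [-0.2, -0.1, -0.2]
opening: 0.0095
```

Call:
send_rows --deltas '[{"dx": 0.7,"dy": 0,"dz": 0,"ax": 0,"ay": 0,"az": 0,"fingers": 0},{"dx": 0,"dy": 0,"dz": 0,"ax": 0,"ay": 0,"az": 0,"fingers": 0}]'

```text
clock: 22.95
tool_pos: [0.4437, -0.023, 0.0833]
orientation: [151.8, 89.9, -28.1]
force: [-2.9, 1.1, 8.9]
opening: 0.01
```

Call:
send_rows --deltas '[{"dx": 0,"dy": 0,"dz": 0,"ax": 0,"ay": 0,"az": 0,"fingers": 0.15},{"dx": 0,"dy": 0,"dz": 0,"ax": 0,"ay": 0,"az": 0,"fingers": 0.35},{"dx": 0,"dy": 0,"dz": 0,"ax": 0,"ay": 0,"az": 0,"fingers": 0.35},{"dx": 0,"dy": 0,"dz": 0,"ax": 0,"ay": 0,"az": 0,"fingers": 0.35},{"dx": -10,"dy": 0,"dz": 0,"ax": 0,"ay": 0,"az": 0,"fingers": 0.35},{"dx": -20,"dy": 0,"dz": 0,"ax": 0,"ay": 0,"az": 0,"fingers": 0.35},{"dx": -35,"dy": 0,"dz": 0,"ax": 0,"ay": 0,"az": 0,"fingers": 0.4},{"dx": -40,"dy": 0,"dz": 0,"ax": 0,"ay": 0,"az": 0,"fingers": 0.4}]'

```text
clock: 23.95
tool_pos: [0.4431, -0.0231, 0.1892]
orientation: [133.1, 89.9, -46.9]
force: [0.1, 0.3, -0.5]
opening: 0.0347
```

Run:
```python
from h import *
st();s=snap('scene','s13.png');w=snap('wrist','w13.png')
im=s['image'];cv2.imwrite('pics/z14.png',cv2.resize(im[180:250,220:300],None,fx=8,fy=8,interpolation=cv2.INTER_CUBIC))
plan(TOP['A']+.06*tz,RT,n=9)
```

```text
{'clock': 23.95, 'joint_pos': [22.6952, 1.3831, -32.4693, 0.0943, -56.1185, -22.6994], 'tool_pos': [0.4431, -0.0231, 0.1892], 'orientation': [133.0891, 89.9165, -46.8625], 'force': [0.0867, 0.3221, -0.5408], 'opening': 0.0347}
path mid [[401.0, 33.0, 162.0], [370.0, 102.0, 144.0]]
n=9 shift/row [ 11.73 -16.5   16.42] turn/row units [ 1.192 -0.726 -0.368] | total world mm [-85.3 201.9 -54.3] deg [ 53.6 -32.7 -16.6]
```

View pics/z14.png

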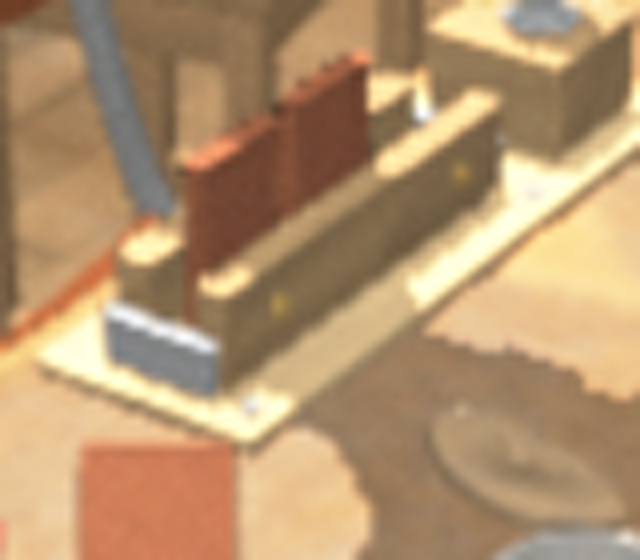

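View pics/w13.png

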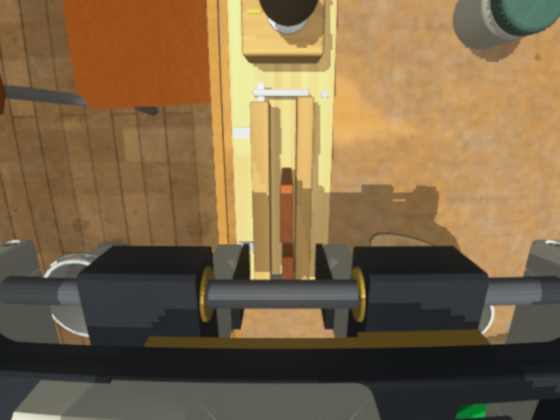

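Call:
send_rows --deltas '[{"dx": 11.7,"dy": -16.5,"dz": 16.4,"ax": 1.192,"ay": -0.726,"az": -0.368,"fingers": 0.4},{"dx": 11.7,"dy": -16.5,"dz": 16.4,"ax": 1.192,"ay": -0.726,"az": -0.368,"fingers": 0.4},{"dx": 11.7,"dy": -16.5,"dz": 16.4,"ax": 1.192,"ay": -0.726,"az": -0.368,"fingers": 0.4},{"dx": 11.7,"dy": -16.5,"dz": 16.4,"ax": 1.192,"ay": -0.726,"az": -0.368,"fingers": 0.4},{"dx": 11.7,"dy": -16.5,"dz": 16.4,"ax": 1.192,"ay": -0.726,"az": -0.368,"fingers": 0.4},{"dx": 11.7,"dy": -16.5,"dz": 16.4,"ax": 1.192,"ay": -0.726,"az": -0.368,"fingers": 0.4},{"dx": 11.7,"dy": -16.5,"dz": 16.4,"ax": 1.192,"ay": -0.726,"az": -0.368,"fingers": 0.4},{"dx": 11.7,"dy": -16.5,"dz": 16.4,"ax": 1.192,"ay": -0.726,"az": -0.368,"fingers": 0.4},{"dx": 11.7,"dy": -16.5,"dz": 16.4,"ax": 1.192,"ay": -0.726,"az": -0.368,"fingers": 0.4},{"dx": 0,"dy": 0,"dz": 0,"ax": 0,"ay": 0,"az": 0,"fingers": 0.4},{"dx": 0,"dy": 0,"dz": 0,"ax": 0,"ay": 0,"az": 0,"fingers": 0.4}]'

```text
clock: 25.42
tool_pos: [0.3582, 0.1781, 0.134]
orientation: [0.7, 54.9, 125.5]
force: [-0.1, -0.3, 0.1]
opening: 0.035
```

Run:
```python
from h import *
st();plan(TOP['A']-.006*tz,RT,n=4)
s=snap('wrist','w14.png')
```

```text
{'clock': 25.425, 'joint_pos': [20.4823, 13.2911, -22.1118, -36.3882, -69.3173, -58.0119], 'tool_pos': [0.3582, 0.1781, 0.134], 'orientation': [0.6944, 54.9339, 125.4537], 'force': [-0.0824, -0.2898, 0.1284], 'opening': 0.035}
path mid [[353.0, 186.0, 122.0], [349.0, 194.0, 109.0]]
n=4 shift/row [15.59 -0.77  0.55] turn/row units [-0.008  0.003 -0.019] | total world mm [-19.1  32.5 -49.8] deg [-0.2  0.1 -0.4]
```

View pics/w14.png

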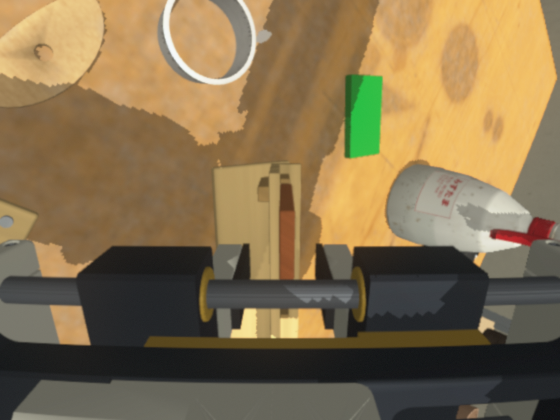

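Call:
send_rows --deltas '[{"dx": 18,"dy": -3,"dz": 2.4,"ax": -0.03,"ay": 0,"az": -0.08,"fingers": 0.4},{"dx": 20,"dy": 0,"dz": 0,"ax": 0,"ay": 0,"az": 0,"fingers": 0.4},{"dx": 15,"dy": 0,"dz": 0,"ax": 0,"ay": 0,"az": 0,"fingers": 0.4},{"dx": 10,"dy": 0,"dz": 0,"ax": 0,"ay": 0,"az": 0,"fingers": 0.4},{"dx": 0,"dy": 0,"dz": 0,"ax": 0,"ay": 0,"az": 0,"fingers": 0},{"dx": 0,"dy": 0,"dz": 0,"ax": 0,"ay": 0,"az": 0,"fingers": 0},{"dx": 0,"dy": 0,"dz": 0,"ax": 0,"ay": 0,"az": 0,"fingers": 0},{"dx": 0,"dy": 0,"dz": 0,"ax": 0,"ay": 0,"az": 0,"fingers": 0}]'

```text
clock: 26.48
tool_pos: [0.3391, 0.2119, 0.0841]
orientation: [-0.0, 54.9, 124.6]
force: [0.6, -0.9, 1.9]
opening: 0.0101
```

Call:
send_rows --deltas '[{"dx": -12,"dy": 0,"dz": 0,"ax": 0,"ay": 0,"az": 0,"fingers": 0},{"dx": -20,"dy": 0,"dz": 0,"ax": 0,"ay": 0,"az": 0,"fingers": 0},{"dx": -25,"dy": 0,"dz": 0,"ax": 0,"ay": 0,"az": 0,"fingers": 0},{"dx": -25,"dy": 0,"dz": 0,"ax": 0,"ay": 0,"az": 0,"fingers": 0},{"dx": -28,"dy": 0,"dz": 0,"ax": 0,"ay": 0,"az": 0,"fingers": 0},{"dx": -20,"dy": 0,"dz": 0,"ax": 0,"ay": 0,"az": 0,"fingers": 0},{"dx": 0,"dy": 0,"dz": 0,"ax": 0,"ay": 0,"az": 0,"fingers": 0}]'

```text
clock: 27.35
tool_pos: [0.3824, 0.1498, 0.1913]
orientation: [-0.2, 54.9, 124.4]
force: [0.2, 0.8, -1.4]
opening: 0.0096
```

Run:
```python
from h import *
st();plan([.443,-.0805,.205],down(180),n=10)
```

```text
{'clock': 27.35, 'joint_pos': [16.59, 10.5518, -17.0166, -34.1395, -77.1185, -59.7585], 'tool_pos': [0.3824, 0.1498, 0.1913], 'orientation': [-0.2098, 54.926, 124.4033], 'force': [0.1915, 0.7775, -1.3608], 'opening': 0.0096}
path mid [[377.0, 76.0, 185.0], [394.0, 3.0, 186.0]]
n=10 shift/row [ -8.05  17.22 -16.07] turn/row units [-1.072  0.644  0.341] | total world mm [  60.6 -230.3   13.7] deg [-53.6  32.2  17.1]
```

Run:
```python
from h import *
R,p=toolpose(ctrl.get_obs());print((R.T@np.array([50,-10,20])).round(1)); 
P=p+np.array([.05,-.01,.02])
import h
h.ctrl.get_obs
o=ctrl.get_obs()
class F: pass
f=F(); oo=dict(o); oo['tool_pos']=P; f.get_obs=lambda:oo; h.ctrl=f
h.plan([.443,-.0805,.205],down(180),n=10)
```

```text
[-37.3 -35.5 -18.5]
path mid [[413.0, 74.0, 203.0], [413.0, 6.0, 198.0]]
n=10 shift/row [ -4.54  19.17 -11.92] turn/row units [-1.072  0.644  0.341] | total world mm [  10.6 -220.3   -6.3] deg [-53.6  32.2  17.1]
```

Call:
send_rows --deltas '[{"dx": -37.3,"dy": -35.5,"dz": -18.5,"ax": 0,"ay": 0,"az": 0,"fingers": 0},{"dx": -4.5,"dy": 19.2,"dz": -11.9,"ax": -1.072,"ay": 0.644,"az": 0.341,"fingers": 0},{"dx": -4.5,"dy": 19.2,"dz": -11.9,"ax": -1.072,"ay": 0.644,"az": 0.341,"fingers": 0},{"dx": -4.5,"dy": 19.2,"dz": -11.9,"ax": -1.072,"ay": 0.644,"az": 0.341,"fingers": 0},{"dx": -4.5,"dy": 19.2,"dz": -11.9,"ax": -1.072,"ay": 0.644,"az": 0.341,"fingers": 0},{"dx": -4.5,"dy": 19.2,"dz": -11.9,"ax": -1.072,"ay": 0.644,"az": 0.341,"fingers": 0},{"dx": -4.5,"dy": 19.2,"dz": -11.9,"ax": -1.072,"ay": 0.644,"az": 0.341,"fingers": 0},{"dx": -4.5,"dy": 19.2,"dz": -11.9,"ax": -1.072,"ay": 0.644,"az": 0.341,"fingers": 0},{"dx": -4.5,"dy": 19.2,"dz": -11.9,"ax": -1.072,"ay": 0.644,"az": 0.341,"fingers": 0},{"dx": -4.5,"dy": 19.2,"dz": -11.9,"ax": -1.072,"ay": 0.644,"az": 0.341,"fingers": 0},{"dx": -4.5,"dy": 19.2,"dz": -11.9,"ax": -1.072,"ay": 0.644,"az": 0.341,"fingers": 0},{"dx": 0,"dy": 0,"dz": 0,"ax": 0,"ay": 0,"az": 0,"fingers": 0}]'

```text
clock: 28.85
tool_pos: [0.4407, -0.0801, 0.2027]
orientation: [1.0, 89.8, -178.9]
force: [-0.2, -0.3, -0.8]
opening: 0.0099
```

Run:
```python
from h import *
st();plan([.443,-.0805,.088],down(180),n=6)
s=snap('wrist','w15.png')
```

```text
{'clock': 28.85, 'joint_pos': [15.0023, 1.1777, -30.6299, -0.0618, -58.4045, -14.9228], 'tool_pos': [0.4407, -0.0801, 0.2027], 'orientation': [1.0143, 89.7816, -178.9386], 'force': [-0.1691, -0.274, -0.7944], 'opening': 0.0099}
path mid [[441.0, -80.0, 164.0], [442.0, -80.0, 126.0]]
n=6 shift/row [19.12  0.06 -0.43] turn/row units [ 0.002  0.007 -0.   ] | total world mm [   2.3   -0.4 -114.7] deg [ 0.   0.2 -0. ]
```

View pics/w15.png

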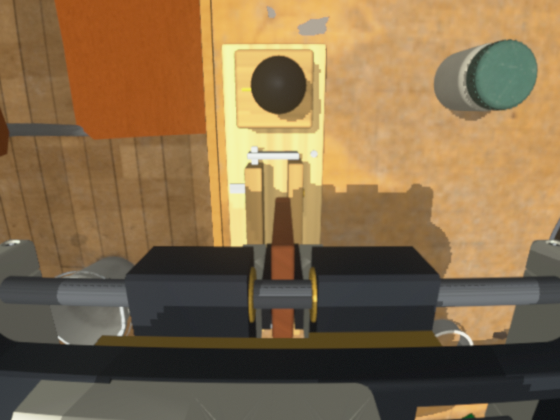

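Call:
send_rows --deltas '[{"dx": 18,"dy": 0.4,"dz": -2.3,"ax": 0,"ay": 0.04,"az": 0,"fingers": 0},{"dx": 25,"dy": 0,"dz": 0,"ax": 0,"ay": 0,"az": 0,"fingers": 0},{"dx": 25,"dy": 0,"dz": 0,"ax": 0,"ay": 0,"az": 0,"fingers": 0},{"dx": 22,"dy": 0,"dz": 0,"ax": 0,"ay": 0,"az": 0,"fingers": 0},{"dx": 15,"dy": 0,"dz": 0,"ax": 0,"ay": 0,"az": 0,"fingers": 0},{"dx": 11,"dy": 0,"dz": 0,"ax": 0,"ay": 0,"az": 0,"fingers": 0},{"dx": 0,"dy": 0,"dz": 0,"ax": 0,"ay": 0,"az": 0,"fingers": 0},{"dx": 1,"dy": 0,"dz": 0,"ax": 0,"ay": 0,"az": 0,"fingers": 0},{"dx": 0,"dy": 0,"dz": 0,"ax": 0,"ay": 0,"az": 0,"fingers": 0}]'

```text
clock: 30.02
tool_pos: [0.4444, -0.0802, 0.0867]
orientation: [-176.3, 89.9, 3.8]
force: [0.5, 0.2, -0.2]
opening: 0.0098
```

Call:
send_rows --deltas '[{"dx": 1,"dy": 0,"dz": 0,"ax": 0,"ay": 0,"az": 0,"fingers": 0},{"dx": 0,"dy": 0,"dz": 0,"ax": 0,"ay": 0,"az": 0,"fingers": 0}]'

```text
clock: 30.28
tool_pos: [0.4441, -0.0803, 0.0854]
orientation: [176.8, 90.0, -3.1]
force: [-0.0, 0.1, -1.4]
opening: 0.0099
```

Call:
send_rows --deltas '[{"dx": 1,"dy": 0,"dz": 0,"ax": 0,"ay": 0,"az": 0,"fingers": 0},{"dx": 0,"dy": 0,"dz": 0,"ax": 0,"ay": 0,"az": 0,"fingers": 0}]'

```text
clock: 30.52
tool_pos: [0.444, -0.0803, 0.0841]
orientation: [157.9, 90.0, -22.0]
force: [-0.5, -0.3, -1.1]
opening: 0.0102
```

Call:
send_rows --deltas '[{"dx": 0.8,"dy": 0,"dz": 0,"ax": 0,"ay": 0,"az": 0,"fingers": 0},{"dx": 0,"dy": 0,"dz": 0,"ax": 0,"ay": 0,"az": 0,"fingers": 0}]'

```text
clock: 30.78
tool_pos: [0.444, -0.0803, 0.0833]
orientation: [138.0, 90.0, -41.9]
force: [0.2, 0.3, -1.4]
opening: 0.0099
```

Call:
send_rows --deltas '[{"dx": 0.8,"dy": 0,"dz": 0,"ax": 0,"ay": 0,"az": 0,"fingers": 0},{"dx": 0,"dy": 0,"dz": 0,"ax": 0,"ay": 0,"az": 0,"fingers": 0}]'

```text
clock: 31.02
tool_pos: [0.4442, -0.0803, 0.0827]
orientation: [163.7, 90.0, -16.2]
force: [-0.6, 0.0, 1.6]
opening: 0.0096
```

Call:
send_rows --deltas '[{"dx": 0.7,"dy": 0,"dz": 0,"ax": 0,"ay": 0,"az": 0,"fingers": 0},{"dx": 0,"dy": 0,"dz": 0,"ax": 0,"ay": 0,"az": 0,"fingers": 0}]'

```text
clock: 31.28
tool_pos: [0.4443, -0.0803, 0.0827]
orientation: [159.4, 89.9, -20.5]
force: [-3.4, 0.5, 11.0]
opening: 0.0097
```

Call:
send_rows --deltas '[{"dx": 0,"dy": 0,"dz": 0,"ax": 0,"ay": 0,"az": 0,"fingers": 0.15},{"dx": 0,"dy": 0,"dz": 0,"ax": 0,"ay": 0,"az": 0,"fingers": 0.35},{"dx": 0,"dy": 0,"dz": 0,"ax": 0,"ay": 0,"az": 0,"fingers": 0.35},{"dx": 0,"dy": 0,"dz": 0,"ax": 0,"ay": 0,"az": 0,"fingers": 0.35},{"dx": -10,"dy": 0,"dz": 0,"ax": 0,"ay": 0,"az": 0,"fingers": 0.35},{"dx": -20,"dy": 0,"dz": 0,"ax": 0,"ay": 0,"az": 0,"fingers": 0.35},{"dx": -35,"dy": 0,"dz": 0,"ax": 0,"ay": 0,"az": 0,"fingers": 0.5},{"dx": -40,"dy": 0,"dz": 0,"ax": 0,"ay": 0,"az": 0,"fingers": 1},{"dx": 0,"dy": 0,"dz": 0,"ax": 0,"ay": 0,"az": 0,"fingers": 1}]'

```text
clock: 32.4
tool_pos: [0.446, -0.0801, 0.1906]
orientation: [-173.4, 89.6, 6.7]
force: [-0.5, 0.2, -1.2]
opening: 0.0551
```

Run:
```python
from h import *
st();s=snap('scene','s16.png');snap('top','t16.png')
im=s['image'];cv2.imwrite('pics/z15.png',cv2.resize(im[170:250,220:320],None,fx=7,fy=7,interpolation=cv2.INTER_CUBIC))
plan([.443,-.1765,.16],down(257),n=9)
```

```text
{'clock': 32.4, 'joint_pos': [14.9182, 2.0521, -31.5533, 0.0727, -55.9791, -14.8586], 'tool_pos': [0.446, -0.0801, 0.1906], 'orientation': [-173.4357, 89.5801, 6.6645], 'force': [-0.4563, 0.1536, -1.1583], 'opening': 0.0551}
path mid [[429.0, -111.0, 178.0], [428.0, -145.0, 169.0]]
n=9 shift/row [3.05 9.46 6.6 ] turn/row units [-1.71e+00 -2.00e-03 -1.00e-03] | total world mm [ -1.  -96.3 -27.5] deg [-76.9  -0.1  -0.1]
```

View pics/z15.png

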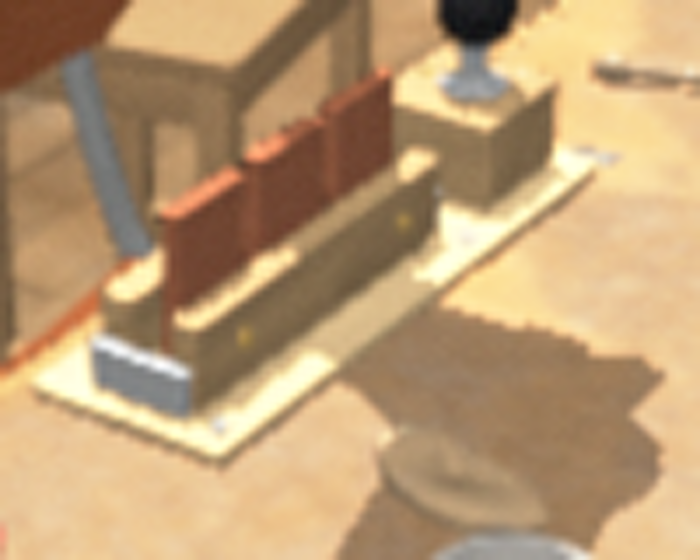

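Call:
send_rows --deltas '[{"dx": 3,"dy": 9.5,"dz": 6.6,"ax": -1.71,"ay": 0,"az": 0,"fingers": 1},{"dx": 3,"dy": 9.5,"dz": 6.6,"ax": -1.71,"ay": 0,"az": 0,"fingers": 1},{"dx": 3,"dy": 9.5,"dz": 6.6,"ax": -1.71,"ay": 0,"az": 0,"fingers": 1},{"dx": 3,"dy": 9.5,"dz": 6.6,"ax": -1.71,"ay": 0,"az": 0,"fingers": 1},{"dx": 3,"dy": 9.5,"dz": 6.6,"ax": -1.71,"ay": 0,"az": 0,"fingers": 1},{"dx": 3,"dy": 9.5,"dz": 6.6,"ax": -1.71,"ay": 0,"az": 0,"fingers": 1},{"dx": 3,"dy": 9.5,"dz": 6.6,"ax": -1.71,"ay": 0,"az": 0,"fingers": 1},{"dx": 3,"dy": 9.5,"dz": 6.6,"ax": -1.71,"ay": 0,"az": 0,"fingers": 1},{"dx": 3,"dy": 9.5,"dz": 6.6,"ax": -1.71,"ay": 0,"az": 0,"fingers": 1},{"dx": 0,"dy": 0,"dz": 0,"ax": 0,"ay": 0,"az": 0,"fingers": 1},{"dx": 0,"dy": 0,"dz": 0,"ax": 0,"ay": 0,"az": 0,"fingers": 1}]'

```text
clock: 33.88
tool_pos: [0.4425, -0.1767, 0.1594]
orientation: [-72.8, 89.9, -176.0]
force: [0.8, -0.4, 0.2]
opening: 0.0877
```

Run:
```python
from h import *
st();plan([.4425,-.1767,.1005],down(257),n=4)
```

```text
{'clock': 33.875, 'joint_pos': [1.9758, 6.6844, -31.077, 0.0026, -52.2973, 74.8389], 'tool_pos': [0.4425, -0.1767, 0.1594], 'orientation': [-72.841, 89.9414, -176.0247], 'force': [0.8101, -0.4102, 0.184], 'opening': 0.0877}
path mid [[443.0, -177.0, 145.0], [443.0, -177.0, 130.0]]
n=4 shift/row [1.472e+01 0.000e+00 1.000e-02] turn/row units [-0.009  0.001  0.003] | total world mm [ -0.   -0.  -58.9] deg [-0.2  0.   0.1]
```

Call:
send_rows --deltas '[{"dx": 15,"dy": 0,"dz": 0,"ax": 0,"ay": 0,"az": 0,"fingers": 0.8},{"dx": 18,"dy": 0,"dz": 0,"ax": 0,"ay": 0,"az": 0,"fingers": 0.75},{"dx": 16,"dy": 0,"dz": 0,"ax": 0,"ay": 0,"az": 0,"fingers": 0.75},{"dx": 10,"dy": 0,"dz": 0,"ax": 0,"ay": 0,"az": 0,"fingers": 0.75},{"dx": 0,"dy": 0,"dz": 0,"ax": 0,"ay": 0,"az": 0,"fingers": 0.5},{"dx": 0,"dy": 0,"dz": 0,"ax": 0,"ay": 0,"az": 0,"fingers": 0},{"dx": 0,"dy": 0,"dz": 0,"ax": 0,"ay": 0,"az": 0,"fingers": 0},{"dx": 0,"dy": 0,"dz": 0,"ax": 0,"ay": 0,"az": 0,"fingers": 0}]'

```text
clock: 34.88
tool_pos: [0.4437, -0.1763, 0.1015]
orientation: [119.0, 89.9, 16.0]
force: [-0.4, 4.0, 1.6]
opening: 0.0386
```

Run:
```python
from h import *
st();print(ctrl.get_obs()['moment'])
```

```text
{'clock': 34.875, 'joint_pos': [1.9854, 11.0961, -35.0919, -0.0432, -43.6921, 75.0454], 'tool_pos': [0.4437, -0.1763, 0.1015], 'orientation': [118.9766, 89.8765, 15.9762], 'force': [-0.3736, 3.9965, 1.6185], 'opening': 0.0386}
[ 1.64027252  0.21832652 -0.01435564]
```

Gripped. Turn clockwise (ax positive), 5° per row.

Call:
send_rows --deltas '[{"dx": 0.6,"dy": 0,"dz": 0,"ax": 1,"ay": 0,"az": 0,"fingers": 0},{"dx": 0,"dy": 0,"dz": 0,"ax": 1,"ay": 0,"az": 0,"fingers": 0},{"dx": 0,"dy": 0,"dz": 0,"ax": 1,"ay": 0,"az": 0,"fingers": 0},{"dx": 0,"dy": 0,"dz": 0,"ax": 1,"ay": 0,"az": 0,"fingers": 0},{"dx": 0,"dy": 0,"dz": 0,"ax": 1,"ay": 0,"az": 0,"fingers": 0},{"dx": 0,"dy": 0,"dz": 0,"ax": 1,"ay": 0,"az": 0,"fingers": 0},{"dx": 0,"dy": 0,"dz": 0,"ax": 1,"ay": 0,"az": 0,"fingers": 0},{"dx": 0,"dy": 0,"dz": 0,"ax": 1,"ay": 0,"az": 0,"fingers": 0},{"dx": 0,"dy": 0,"dz": 0,"ax": 1,"ay": 0,"az": 0,"fingers": 0},{"dx": 0,"dy": 0,"dz": 0,"ax": 1,"ay": 0,"az": 0,"fingers": 0},{"dx": 0,"dy": 0,"dz": 0,"ax": 1,"ay": 0,"az": 0,"fingers": 0},{"dx": 0,"dy": 0,"dz": 0,"ax": 1,"ay": 0,"az": 0,"fingers": 0}]'

```text
clock: 36.38
tool_pos: [0.4434, -0.1766, 0.1013]
orientation: [161.6, 89.9, -1.5]
force: [-2.6, 5.0, 8.7]
opening: 0.0387
```

Run:
```python
from h import *
st();print(ctrl.get_obs()['moment'])
```

```text
{'clock': 36.375, 'joint_pos': [1.9772, 11.1018, -35.1301, 0.0074, -43.6841, 14.8917], 'tool_pos': [0.4434, -0.1766, 0.1013], 'orientation': [161.6208, 89.9158, -1.505], 'force': [-2.5799, 4.9611, 8.6627], 'opening': 0.0387}
[1.50868006 1.22542607 0.1463212 ]
```

Call:
send_rows --deltas '[{"dx": 0,"dy": 0,"dz": 0,"ax": 1,"ay": 0,"az": 0,"fingers": 0},{"dx": 0,"dy": 0,"dz": 0,"ax": 1,"ay": 0,"az": 0,"fingers": 0},{"dx": 0,"dy": 0,"dz": 0,"ax": 1,"ay": 0,"az": 0,"fingers": 0},{"dx": 0,"dy": 0,"dz": 0,"ax": 1,"ay": 0,"az": 0,"fingers": 0},{"dx": 0,"dy": 0,"dz": 0,"ax": 1,"ay": 0,"az": 0,"fingers": 0},{"dx": 0,"dy": 0,"dz": 0,"ax": 1,"ay": 0,"az": 0,"fingers": 0},{"dx": 0,"dy": 0,"dz": 0,"ax": 1,"ay": 0,"az": 0,"fingers": 0},{"dx": 0,"dy": 0,"dz": 0,"ax": 1,"ay": 0,"az": 0,"fingers": 0},{"dx": 0,"dy": 0,"dz": 0,"ax": 1,"ay": 0,"az": 0,"fingers": 0},{"dx": 0,"dy": 0,"dz": 0,"ax": 1,"ay": 0,"az": 0,"fingers": 0}]'

```text
clock: 37.62
tool_pos: [0.4431, -0.1766, 0.1014]
orientation: [-141.7, 89.9, 5.2]
force: [-4.4, 5.1, 10.3]
opening: 0.0388
```

Run:
```python
from h import *
st();print(ctrl.get_obs()['moment'])
s=snap('scene','s17.png')
im=s['image'];cv2.imwrite('pics/z16.png',cv2.resize(im[170:250,220:320],None,fx=7,fy=7,interpolation=cv2.INTER_CUBIC))
```

```text
{'clock': 37.625, 'joint_pos': [1.9809, 11.089, -35.1384, -0.0047, -43.7146, -35.1067], 'tool_pos': [0.4431, -0.1766, 0.1014], 'orientation': [-141.6644, 89.9419, 5.2063], 'force': [-4.439, 5.1388, 10.3186], 'opening': 0.0388}
[1.84750285 1.57694384 0.10974227]
```

View pics/z16.png

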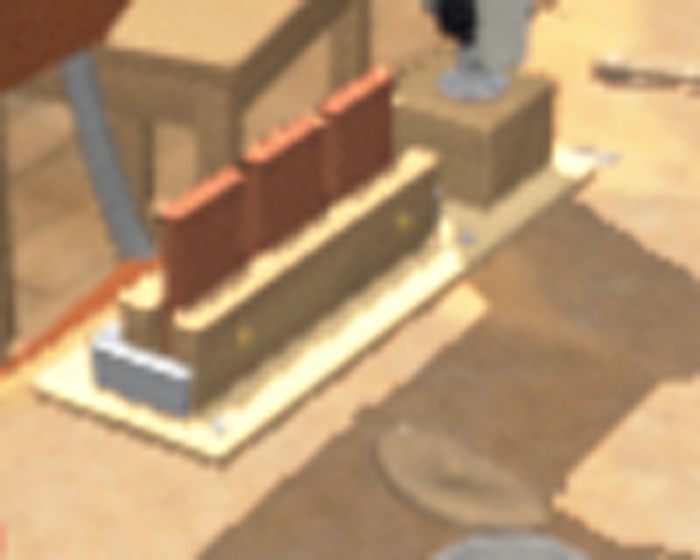

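Call:
send_rows --deltas '[{"dx": 0,"dy": 0,"dz": 0,"ax": 1,"ay": 0,"az": 0,"fingers": 0},{"dx": 0,"dy": 0,"dz": 0,"ax": 1,"ay": 0,"az": 0,"fingers": 0},{"dx": 0,"dy": 0,"dz": 0,"ax": 1,"ay": 0,"az": 0,"fingers": 0},{"dx": 0,"dy": 0,"dz": 0,"ax": 1,"ay": 0,"az": 0,"fingers": 0},{"dx": 0,"dy": 0,"dz": 0,"ax": 1,"ay": 0,"az": 0,"fingers": 0},{"dx": 0,"dy": 0,"dz": 0,"ax": 1,"ay": 0,"az": 0,"fingers": 0},{"dx": 0,"dy": 0,"dz": 0,"ax": 1,"ay": 0,"az": 0,"fingers": 0}]'

```text
clock: 38.55
tool_pos: [0.443, -0.1764, 0.1013]
orientation: [-90.1, 90.0, 21.7]
force: [-4.7, 6.9, 11.3]
opening: 0.0387
```

Run:
```python
from h import *
st();print(ctrl.get_obs()['moment'])
```

```text
{'clock': 38.55, 'joint_pos': [1.9918, 11.0839, -35.1431, -0.0225, -43.7297, -70.1067], 'tool_pos': [0.443, -0.1764, 0.1013], 'orientation': [-90.1208, 89.9539, 21.7479], 'force': [-4.6553, 6.9357, 11.2678], 'opening': 0.0387}
[2.44704175 1.72501616 0.17010212]
```

Call:
send_rows --deltas '[{"dx": 0,"dy": 0,"dz": 0,"ax": 1,"ay": 0,"az": 0,"fingers": 0},{"dx": 0,"dy": 0,"dz": 0,"ax": 1,"ay": 0,"az": 0,"fingers": 0}]'

```text
clock: 38.8
tool_pos: [0.4422, -0.1765, 0.1012]
orientation: [74.5, 89.9, 176.4]
force: [-6.7, 6.6, 12.4]
opening: 0.0387
```

Run:
```python
from h import *
st();print(ctrl.get_obs()['moment'])
```

```text
{'clock': 38.8, 'joint_pos': [1.9931, 11.0794, -35.1823, -0.0073, -43.79, -80.0601], 'tool_pos': [0.4422, -0.1765, 0.1012], 'orientation': [74.4835, 89.9481, 176.4112], 'force': [-6.6639, 6.6496, 12.4291], 'opening': 0.0387}
[2.38739763 2.08502325 0.75866735]
```

Call:
send_rows --deltas '[{"dx": 0,"dy": 0,"dz": 0,"ax": 1,"ay": 0,"az": 0,"fingers": 0}]'

```text
clock: 38.92
tool_pos: [0.4421, -0.1764, 0.1011]
orientation: [73.0, 89.9, 169.9]
force: [-8.2, 7.7, 11.1]
opening: 0.0384
```

Run:
```python
from h import *
st();print(ctrl.get_obs()['moment'])
```

```text
{'clock': 38.925, 'joint_pos': [1.9976, 11.0852, -35.1908, -0.0185, -43.7838, -85.0594], 'tool_pos': [0.4421, -0.1764, 0.1011], 'orientation': [72.9513, 89.9389, 169.8761], 'force': [-8.2378, 7.7192, 11.0771], 'opening': 0.0384}
[2.57491197 2.91327328 0.80418893]
```

Call:
send_rows --deltas '[{"dx": 0,"dy": 0,"dz": 0,"ax": 0,"ay": 0,"az": 0,"fingers": 0.75},{"dx": 0,"dy": 0,"dz": 0,"ax": 0,"ay": 0,"az": 0,"fingers": 0.75},{"dx": 0,"dy": 0,"dz": 0,"ax": 0,"ay": 0,"az": 0,"fingers": 0.75},{"dx": -20,"dy": 0,"dz": 0,"ax": 0,"ay": 0,"az": 0,"fingers": 0.75},{"dx": -35,"dy": 0,"dz": 0,"ax": 0,"ay": 0,"az": 0,"fingers": 0.75},{"dx": -40,"dy": 0,"dz": 0,"ax": 0,"ay": 0,"az": 0,"fingers": 0.75},{"dx": -40,"dy": 0,"dz": 0,"ax": 0,"ay": 0,"az": 0,"fingers": 0.75}]'

```text
clock: 39.8
tool_pos: [0.4429, -0.1769, 0.2365]
orientation: [-136.8, 90.0, -39.8]
force: [0.2, -0.6, -0.7]
opening: 0.0657
```

Run:
```python
from h import *
st();plan([.44,-.26,.27],down(110.4),n=4)
```

```text
{'clock': 39.8, 'joint_pos': [1.9464, 2.2345, -24.7584, 0.0144, -62.9927, -84.9268], 'tool_pos': [0.4429, -0.1769, 0.2365], 'orientation': [-136.7985, 89.9807, -39.7724], 'force': [0.1654, -0.6065, -0.6644], 'opening': 0.0657}
path mid [[440.0, -198.0, 245.0], [439.0, -218.0, 253.0]]
n=4 shift/row [ -8.37   5.06 -20.2 ] turn/row units [-0.669 -0.001  0.001] | total world mm [ -2.9 -83.1  33.5] deg [-13.4  -0.    0. ]
```

Call:
send_rows --deltas '[{"dx": -8.4,"dy": 5.1,"dz": -20.2,"ax": -0.669,"ay": 0,"az": 0,"fingers": 0.5},{"dx": -8.4,"dy": 5.1,"dz": -20.2,"ax": -0.669,"ay": 0,"az": 0,"fingers": 0.5},{"dx": -8.4,"dy": 5.1,"dz": -20.2,"ax": -0.669,"ay": 0,"az": 0,"fingers": 0.5},{"dx": -8.4,"dy": 5.1,"dz": -20.2,"ax": -0.669,"ay": 0,"az": 0,"fingers": 0.5},{"dx": 0,"dy": 0,"dz": 0,"ax": 0,"ay": 0,"az": 0,"fingers": 0.5},{"dx": 0,"dy": 0,"dz": 0,"ax": 0,"ay": 0,"az": 0,"fingers": 0.5}]'

```text
clock: 40.55
tool_pos: [0.4397, -0.2597, 0.2685]
orientation: [4.1, 90.0, 114.4]
force: [-0.1, 0.5, 0.1]
opening: 0.0438
```

Run:
```python
from h import *
st();s=snap('wrist','w20.png');t=snap('top','t20.png');c=snap('scene','s20.png')
im=t['image'];cv2.imwrite('pics/z20.png',cv2.resize(im[150:220,240:440],None,fx=4,fy=4,interpolation=cv2.INTER_CUBIC))
im=c['image'];cv2.imwrite('pics/z21.png',cv2.resize(im[160:250,220:350],None,fx=6,fy=6,interpolation=cv2.INTER_CUBIC))
```

```text
{'clock': 40.55, 'joint_pos': [-8.5129, 4.2877, -18.1802, -0.0159, -67.5416, -61.1654], 'tool_pos': [0.4397, -0.2597, 0.2685], 'orientation': [4.0518, 89.9825, 114.3674], 'force': [-0.1243, 0.5003, 0.1229], 'opening': 0.0438}
```

View pics/w20.png

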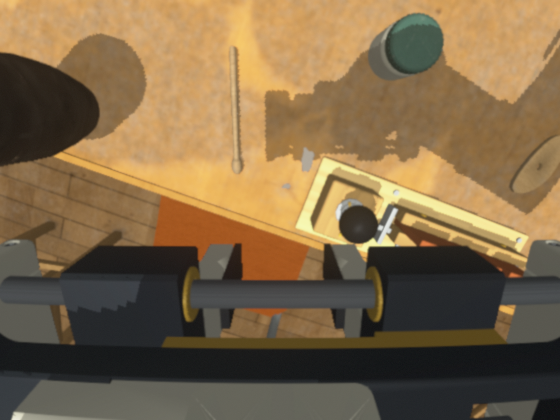

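View pics/z20.png

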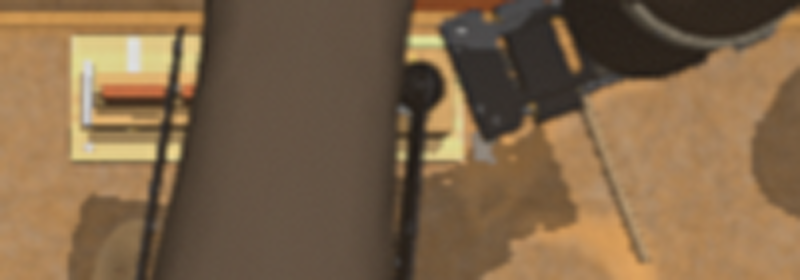

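View pics/z21.png

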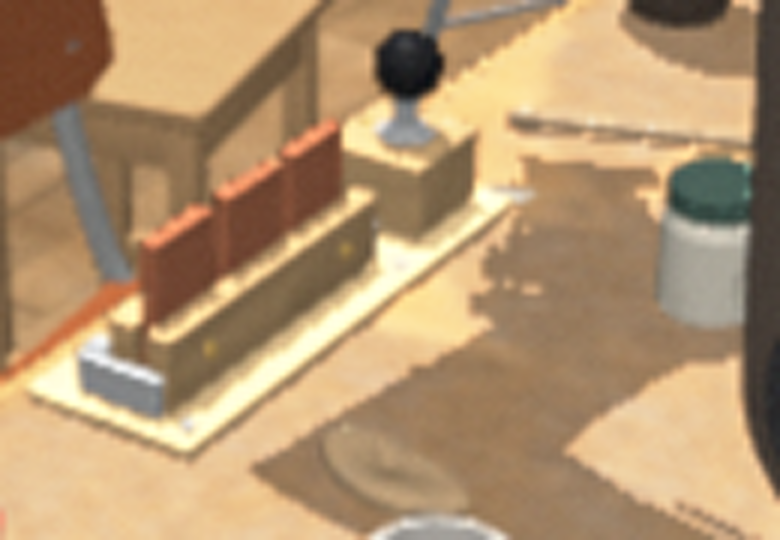

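Run:
```python
from h import *
s=load('w20')
cv2.imwrite('pics/z22.png',cv2.resize(s['image'][35:185,205:265],None,fx=4,fy=4,interpolation=cv2.INTER_CUBIC))
for nm in ['w2']:
    q=load(nm); cv2.imwrite('pics/z23.png',cv2.resize(q['image'][50:220,50:150],None,fx=3.5,fy=3.5,interpolation=cv2.INTER_CUBIC))
```

```text
(no output)
```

View pics/z22.png

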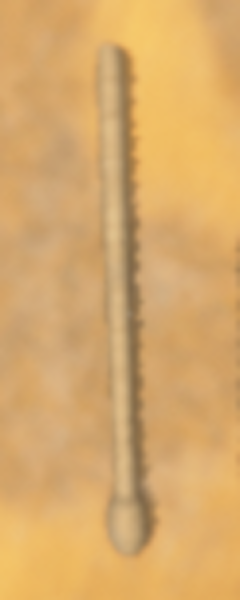

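View pics/z23.png

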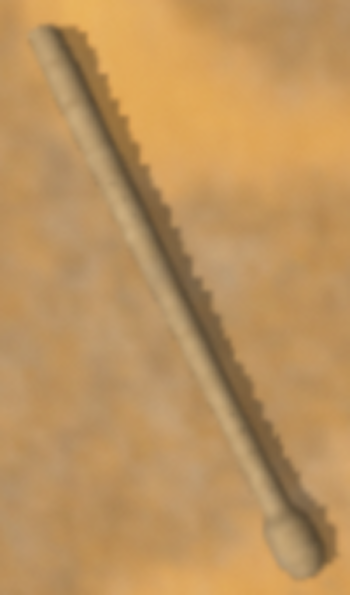

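Run:
```python
from h import *
def rep(n,a,b):
    s=load(n);h=onz(s,*a,.0065);t=onz(s,*b,.0055);d=h-t
    print(n,'tip',h.round(4),'tail',t.round(4),'len',np.linalg.norm(d).round(4),'mid',((h+t)/2).round(4),'az',np.degrees(np.arctan2(d[1],d[0])).round(2))
rep('w1',(50+258/4,30+505/4),(50+45/4,30+52/4))
rep('w2',(50+305/3.5,50+578/3.5),(50+43/3.5,50+28/3.5))
rep('w20',(205+129/4,35+556/4),(205+113/4,35+43/4))
t=load('t0'.replace('t0','top0')); print(onz(t,386.5,173,.0065))
for x in [(.455,-.316,.0065),(.3166,-.367,.0055)]: print(proj(t,x),proj(load('t20'),x))
cv2.imwrite('pics/z24.png',cv2.resize(t['image'][165:220,375:410],None,fx=10,fy=10,interpolation=cv2.INTER_CUBIC))
```

```text
w1 tip [ 0.455  -0.3159  0.0065] tail [ 0.3169 -0.3663  0.0055] len 0.1471 mid [ 0.386  -0.3411  0.006 ] az 20.08
w2 tip [ 0.4557 -0.3165  0.0065] tail [ 0.3169 -0.3662  0.0055] len 0.1474 mid [ 0.3863 -0.3414  0.006 ] az 19.7
w20 tip [ 0.4552 -0.3144  0.0065] tail [ 0.3159 -0.3656  0.0055] len 0.1484 mid [ 0.3855 -0.34    0.006 ] az 20.19
[ 0.45232271 -0.32093558  0.0065    ]
[384.93955681 172.15989202] [384.93955681 172.15989202]
[401.63616576 215.71931042] [401.63616576 215.71931042]
```

View pics/z24.png

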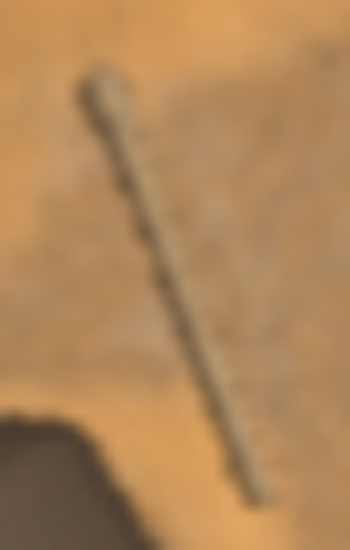

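Run:
```python
from h import *
plan([.386,-.341,.09],down(110),n=6)
```

```text
path mid [[422.0, -287.0, 209.0], [404.0, -314.0, 150.0]]
n=6 shift/row [29.78 13.13 -9.66] turn/row units [0.014 0.    0.   ] | total world mm [ -53.9  -81.6 -178.7] deg [0.4 0.  0. ]
```

Call:
send_rows --deltas '[{"dx": 29.8,"dy": 13.1,"dz": -9.7,"ax": 0.014,"ay": 0,"az": 0,"fingers": 0.4},{"dx": 29.8,"dy": 13.1,"dz": -9.7,"ax": 0.014,"ay": 0,"az": 0,"fingers": 0.4},{"dx": 29.8,"dy": 13.1,"dz": -9.7,"ax": 0.014,"ay": 0,"az": 0,"fingers": 0.4},{"dx": 29.8,"dy": 13.1,"dz": -9.7,"ax": 0.014,"ay": 0,"az": 0,"fingers": 0.4},{"dx": 29.8,"dy": 13.1,"dz": -9.6,"ax": 0.014,"ay": 0,"az": 0,"fingers": 0.4},{"dx": 29.8,"dy": 13.1,"dz": -9.6,"ax": 0.014,"ay": 0,"az": 0,"fingers": 0.4},{"dx": 0,"dy": 0,"dz": 0,"ax": 0,"ay": 0,"az": 0,"fingers": 0.4},{"dx": 0,"dy": 0,"dz": 0,"ax": 0,"ay": 0,"az": 0,"fingers": 0.4}]'

```text
clock: 41.7
tool_pos: [0.3871, -0.3415, 0.0909]
orientation: [-143.6, 89.9, -33.6]
force: [0.3, 0.6, 0.9]
opening: 0.0352
```

Run:
```python
from h import *
st();s=snap('wrist','w21.png');plan([.386,-.341,.03],down(110),n=3)
```

```text
{'clock': 41.7, 'joint_pos': [-19.5872, 15.2812, -31.0386, 0.0248, -43.6118, -50.4222], 'tool_pos': [0.3871, -0.3415, 0.0909], 'orientation': [-143.6254, 89.9294, -33.6168], 'force': [0.2563, 0.5898, 0.8593], 'opening': 0.0352}
path mid [[387.0, -341.0, 71.0], [387.0, -341.0, 50.0]]
n=3 shift/row [20.42  0.44  0.35] turn/row units [ 0.002 -0.006  0.006] | total world mm [ -1.5   0.5 -61.3] deg [ 0.  -0.1  0.1]
```

View pics/w21.png

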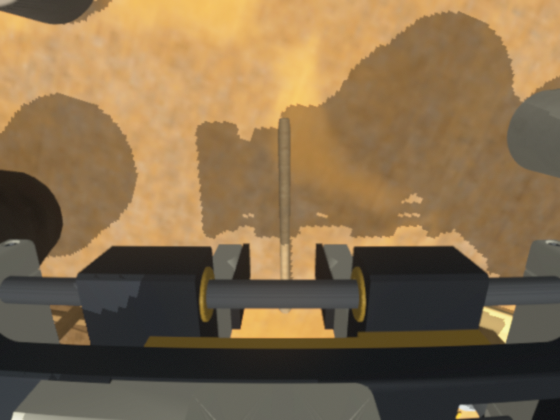

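Call:
send_rows --deltas '[{"dx": 20,"dy": 1,"dz": 1.2,"ax": 0,"ay": 0,"az": 0,"fingers": 0.4},{"dx": 20,"dy": 0,"dz": 0,"ax": 0,"ay": 0,"az": 0,"fingers": 0.4},{"dx": 14,"dy": 0,"dz": 0,"ax": 0,"ay": 0,"az": 0,"fingers": 0.4},{"dx": 6,"dy": 0,"dz": 0,"ax": 0,"ay": 0,"az": 0,"fingers": 0.4},{"dx": 0,"dy": 0,"dz": 0,"ax": 0,"ay": 0,"az": 0,"fingers": 0.4},{"dx": 0,"dy": 0,"dz": 0,"ax": 0,"ay": 0,"az": 0,"fingers": 0.4}]'

```text
clock: 42.5
tool_pos: [0.3855, -0.3409, 0.0307]
orientation: [-134.0, 89.9, -24.0]
force: [-0.7, -0.0, -0.6]
opening: 0.035
```

Call:
send_rows --deltas '[{"dx": 1.5,"dy": 0,"dz": 0,"ax": 0,"ay": 0,"az": 0,"fingers": 0.4},{"dx": 0,"dy": 0,"dz": 0,"ax": 0,"ay": 0,"az": 0,"fingers": 0.4}]'

```text
clock: 42.75
tool_pos: [0.3851, -0.3408, 0.0288]
orientation: [-128.6, 90.0, -18.6]
force: [0.1, -0.1, -0.2]
opening: 0.0356
```

Call:
send_rows --deltas '[{"dx": 1,"dy": 0,"dz": 0,"ax": 0,"ay": 0,"az": 0,"fingers": 0.4},{"dx": 0,"dy": 0,"dz": 0,"ax": 0,"ay": 0,"az": 0,"fingers": 0.4}]'

```text
clock: 43.0
tool_pos: [0.385, -0.3408, 0.0276]
orientation: [-126.2, 90.0, -16.2]
force: [0.4, -0.2, 0.4]
opening: 0.0351
```

Call:
send_rows --deltas '[{"dx": 0.9,"dy": 0,"dz": 0,"ax": 0,"ay": 0,"az": 0,"fingers": 0.4},{"dx": 0,"dy": 0,"dz": 0,"ax": 0,"ay": 0,"az": 0,"fingers": 0.2},{"dx": 0,"dy": 0,"dz": 0,"ax": 0,"ay": 0,"az": 0,"fingers": 0},{"dx": 0,"dy": 0,"dz": 0,"ax": 0,"ay": 0,"az": 0,"fingers": 0},{"dx": 0,"dy": 0,"dz": 0,"ax": 0,"ay": 0,"az": 0,"fingers": 0}]'

```text
clock: 43.62
tool_pos: [0.3851, -0.3408, 0.0267]
orientation: [-129.2, 90.0, -19.2]
force: [0.0, 1.1, -1.0]
opening: 0.0127
```

Run:
```python
from h import *
st();s=snap('wrist','w22.png');R,p=toolpose(s['obs']);print(np.degrees(np.arctan2(R[1,2],R[0,2])),R.round(4).tolist())
np.save('grasp.npy',np.c_[R,p])
```

```text
{'clock': 43.625, 'joint_pos': [-19.6063, 20.7846, -34.5855, -0.0004, -34.5987, -50.4144], 'tool_pos': [0.3851, -0.3408, 0.0267], 'orientation': [-129.1763, 89.9688, -19.1973], 'force': [0.0169, 1.081, -0.979], 'opening': 0.0127}
109.97904186083828 [[0.0005, -0.9398, -0.3417], [-0.0002, -0.3417, 0.9398], [-1.0, -0.0004, -0.0003]]
```

View pics/w22.png

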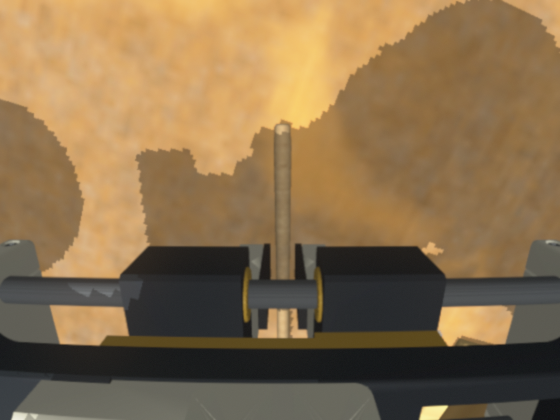

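```bash
cat > kin.py <<'E'
from h import *
def Rx(a): return Rn.from_euler('x',a,degrees=True).as_matrix()
def Ry(a): return Rn.from_euler('y',a,degrees=True).as_matrix()
def Rz(a): return Rn.from_euler('z',a,degrees=True).as_matrix()
def fk(J,s4,s6,c): return Rz(J[0])@Ry(J[1]-J[2])@Rx(s4*J[3])@Ry(-J[4])@Rx(s6*J[5]+c)
E
python3 - <<'E'
from kin import *
data=[([27.1328,24.4924,-12.4555,-39.1644,-64.399,-61.3148],[-.1597,54.9383,124.6312],[.4395,.284,.0818]),
([30.37,2.68,-34.13,-.131,-53.21,-30.41],[-45.43,89.89,134.45],[.4408,.0367,.1686]),
([22.204,17.38,-15.8174,-36.39,-70.14,-60.56],[.5233,55.0384,125.35],[.4092,.213,.1346]),
([-19.6,20.78,-34.59,0,-34.6,-50.41],[-129.18,89.97,-19.2],[.3851,-.3408,.0267]),
([-60.325,20.59,.634,-.02,-70.136,-16.51],[4.566,89.9,107.72],[.1537,-.6568,.2506])]
for s4 in(1,-1):
  for s6 in (1,-1):
    for c in (0,90,180,-90):
      e=[np.linalg.norm(Rn.from_matrix(fk(J,s4,s6,c).T@Rn.from_euler('xyz',o,degrees=True).as_matrix()).as_rotvec(degrees=True)) for J,o,p in data]
      if max(e)<10: print(s4,s6,c,np.round(e,2))
# position: p = Rz(J1)[ (a0 + l1 sinJ2 + l2 dir(J2-J3)...), off, ...] + L*toolx
from scipy.optimize import least_squares
def pos(J,q):
    a=np.radians(J[1]-J[2]); b=np.radians(J[1])
    # upper arm at angle J2 from vertical; forearm pitched a below horizontal, with elbow offset
    v=np.array([q[0]+q[1]*np.sin(b)+q[2]*np.cos(a)+q[5]*np.sin(a), q[3], q[4]+q[1]*np.cos(b)-q[2]*np.sin(a)+q[5]*np.cos(a)])
    return Rz(J[0])@v
def res(q):
    return np.concatenate([pos(J,q)+q[6]*Rn.from_euler('xyz',o,degrees=True).as_matrix()[:,0]-p for J,o,p in data])
r=least_squares(res,[0,.4,.4,-.19,.2,0,.25]);print(r.x.round(4),np.abs(r.fun).max())
E
```

```text
-1 -1 180 [0.   0.01 0.   0.01 0.01]
[ 0.0325  0.5334  0.435  -0.1828  0.2585 -0.0269  0.3844] 0.06452115953922237
```

```bash
cat >> kin.py <<'E'
import glob
from scipy.optimize import least_squares
D=[]
for f in glob.glob('pics/*.npy'):
    o=np.load(f,allow_pickle=True).item()['obs']; D.append((np.array(o['joint_pos']),np.array(o['tool_pos'])))
def pos(J,q):
    b=J[1]; A=Rz(J[0])
    F=A@Ry(J[1]-J[2]); W=F@Rx(-J[3]); G=W@Ry(-J[4]); T=G@Rx(-J[5]+180)
    return A@np.array([q[0],q[1],q[2]])+A@Ry(b)@np.array([q[3],0,q[4]])+F@np.array([q[5],0,q[6]])+W@np.array([0,q[7],q[8]])+G@np.array([q[9],q[10],q[11]]), T
fit=least_squares(lambda q:np.concatenate([pos(J,q)[0]-p for J,p in D]+[1e-4*q]),[0,-.09,.2,0,.4,.4,0,-.09,0,.25,0,0])
q=fit.x
E
python3 - <<'E'
from kin import *
print(len(D),q.round(4),np.abs(fit.fun[:-12]).max())
E
```

```text
33 [ 0.      0.      0.1988 -0.      0.6016  0.4636  0.     -0.0959 -0.
  0.353  -0.0959 -0.    ] 1.450388570356509e-08
```

```bash
cat >> kin.py <<'E'
LO=np.array([-176.03,-82.01,-58.28,-173.87,-174.79,-173.66]);HI=np.array([176.03,121.73,71.71,95.51,-.11,173.66])
def ik(P,R,J0):
    def f(J):
        p,T=pos(J,q); return np.r_[(p-P)*1000,Rn.from_matrix(T.T@R).as_rotvec(degrees=True)]
    r=least_squares(f,np.clip(J0,LO+1,HI-1),bounds=(LO,HI),x_scale=20); return r.x,np.abs(r.fun).max()
TIPT=np.array([.0202,-.0746,-.0003])
def drawpose(tip,beta,gamma):
    b,g=np.radians(beta),np.radians(gamma)
    d=np.array([np.cos(b)*np.cos(g),np.cos(b)*np.sin(g),-np.sin(b)]); z=np.array([-np.sin(g),np.cos(g),0])
    y=-d; x=np.cross(y,z); R=np.column_stack([x,y,z]); return np.array(tip)-R@TIPT,R
E
python3 - <<'E'
from kin import *
J0=np.array(ctrl.get_obs()['joint_pos'])
for beta in (35,40,45):
  for gamma in (-30,-20,0,20):
    J=J0.copy(); out=[]
    for y in (-.108,-.023,.062):
        P,R=drawpose([.432,y,.0525],beta,gamma); J,e=ik(P,R,J); out.append((J.round(0).tolist(),round(e,2)))
    print(beta,gamma,out)
E
```

```text
35 -30 [([-0.0, 25.0, -16.0, -17.0, -81.0, -112.0], np.float64(0.0)), ([8.0, 23.0, -17.0, -21.0, -79.0, -119.0], np.float64(0.0)), ([16.0, 22.0, -17.0, -25.0, -78.0, -125.0], np.float64(0.0))]
35 -20 [([3.0, 25.0, -17.0, -13.0, -81.0, -107.0], np.float64(0.0)), ([11.0, 24.0, -18.0, -17.0, -80.0, -113.0], np.float64(0.0)), ([19.0, 23.0, -17.0, -22.0, -80.0, -119.0], np.float64(0.0))]
35 0 [([8.0, 25.0, -21.0, -5.0, -79.0, -96.0], np.float64(0.0)), ([17.0, 24.0, -20.0, -10.0, -80.0, -102.0], np.float64(0.0)), ([25.0, 24.0, -18.0, -14.0, -80.0, -108.0], np.float64(0.0))]
35 20 [([14.0, 24.0, -27.0, 4.0, -75.0, -86.0], np.float64(0.0)), ([22.0, 23.0, -25.0, -1.0, -77.0, -92.0], np.float64(0.0)), ([30.0, 24.0, -22.0, -6.0, -79.0, -97.0], np.float64(0.0))]
40 -30 [([-2.0, 28.0, -13.0, -18.0, -86.0, -111.0], np.float64(0.0)), ([6.0, 26.0, -14.0, -22.0, -85.0, -117.0], np.float64(0.0)), ([14.0, 25.0, -13.0, -27.0, -83.0, -123.0], np.float64(0.0))]
40 -20 [([2.0, 28.0, -14.0, -14.0, -86.0, -106.0], np.float64(0.0)), ([9.0, 27.0, -14.0, -18.0, -86.0, -112.0], np.float64(0.0)), ([17.0, 26.0, -1
[... 479 characters left out ...]
t64(0.0)), ([4.0, 29.0, -10.0, -24.0, -90.0, -116.0], np.float64(0.0)), ([12.0, 28.0, -10.0, -28.0, -88.0, -122.0], np.float64(0.0))]
45 -20 [([1.0, 31.0, -10.0, -14.0, -92.0, -105.0], np.float64(0.0)), ([8.0, 30.0, -11.0, -19.0, -91.0, -111.0], np.float64(0.0)), ([15.0, 29.0, -10.0, -24.0, -90.0, -117.0], np.float64(0.0))]
45 0 [([8.0, 31.0, -14.0, -5.0, -89.0, -95.0], np.float64(0.0)), ([15.0, 31.0, -13.0, -11.0, -90.0, -101.0], np.float64(0.0)), ([22.0, 31.0, -11.0, -15.0, -91.0, -106.0], np.float64(0.0))]
45 20 [([14.0, 30.0, -21.0, 4.0, -84.0, -86.0], np.float64(0.0)), ([22.0, 30.0, -19.0, -2.0, -86.0, -91.0], np.float64(0.0)), ([29.0, 31.0, -15.0, -7.0, -89.0, -96.0], np.float64(0.0))]
```

Run:
```python
from kin import *
import h
P,R=drawpose([.412,-.108,.10],40,-30)
print(P.round(4))
o=dict(ctrl.get_obs()); o['tool_pos']=np.array(o['tool_pos'])+[0,0,.17]
class F:pass
f=F();f.get_obs=lambda:o;h.ctrl=f
h.plan(P,R,n=8)
# tip path
R0,p0=toolpose(o); w=Rn.from_matrix(R0.T@R).as_rotvec()
n=8
S=sum(Rn.from_rotvec(w*k/n).as_matrix() for k in range(n)); dl=np.linalg.solve(S,R0.T@(P-p0))
p=p0;Rc=R0
for k in range(n+1):
    print(k,'tcp',p.round(3),'tip',(p+Rc@TIPT).round(3),'tail',(p+Rc@(TIPT+[0,.148,0])).round(3)); p=p+Rc@dl; Rc=Rc@Rn.from_rotvec(w/n).as_matrix()
```

```text
[ 0.3739 -0.0857  0.1634]
path mid [[364.0, -279.0, 185.0], [355.0, -182.0, 174.0]]
n=8 shift/row [ 6.44  0.68 32.31] turn/row units [ 1.197 -0.436  0.935] | total world mm [-11.2 255.1 -33.3] deg [ 47.9 -17.4  37.4]
0 tcp [ 0.385 -0.341  0.197] tip [ 0.455 -0.316  0.177] tail [ 0.316 -0.366  0.176]
1 tcp [ 0.373 -0.311  0.19 ] tip [ 0.444 -0.293  0.164] tail [ 0.301 -0.328  0.176]
2 tcp [ 0.364 -0.279  0.185] tip [ 0.434 -0.268  0.153] tail [ 0.289 -0.289  0.177]
3 tcp [ 0.358 -0.247  0.181] tip [ 0.425 -0.243  0.142] tail [ 0.282 -0.249  0.18 ]
4 tcp [ 0.355 -0.215  0.177] tip [ 0.418 -0.217  0.133] tail [ 0.28  -0.209  0.183]
5 tcp [ 0.355 -0.182  0.174] tip [ 0.414 -0.19   0.124] tail [ 0.281 -0.168  0.187]
6 tcp [ 0.358 -0.149  0.171] tip [ 0.411 -0.163  0.116] tail [ 0.288 -0.128  0.19 ]
7 tcp [ 0.365 -0.117  0.167] tip [ 0.41  -0.135  0.108] tail [ 0.299 -0.089  0.193]
8 tcp [ 0.374 -0.086  0.163] tip [ 0.412 -0.108  0.1  ] tail [ 0.314 -0.051  0.195]
```

Call:
send_rows --deltas '[{"dx": -15,"dy": 0,"dz": 0,"ax": 0,"ay": 0,"az": 0,"fingers": 0},{"dx": -30,"dy": 0,"dz": 0,"ax": 0,"ay": 0,"az": 0,"fingers": 0},{"dx": -40,"dy": 0,"dz": 0,"ax": 0,"ay": 0,"az": 0,"fingers": 0},{"dx": -45,"dy": 0,"dz": 0,"ax": 0,"ay": 0,"az": 0,"fingers": 0},{"dx": -40,"dy": 0,"dz": 0,"ax": 0,"ay": 0,"az": 0,"fingers": 0},{"dx": 0,"dy": 0,"dz": 0,"ax": 0,"ay": 0,"az": 0,"fingers": 0}]'

```text
clock: 44.42
tool_pos: [0.3866, -0.3416, 0.2013]
orientation: [-135.3, 89.5, -25.3]
force: [-0.1, 0.0, -0.8]
opening: 0.0127
```

Run:
```python
from kin import *
st();P,R=drawpose([.412,-.108,.10],40,-30);plan(P,R,n=10)
s=snap('wrist','w23.png')
```

```text
{'clock': 44.425, 'joint_pos': [-19.607, 7.6205, -23.6859, 0.0547, -58.2245, -50.4153], 'tool_pos': [0.3866, -0.3416, 0.2013], 'orientation': [-135.2787, 89.5286, -25.2723], 'force': [-0.1286, 0.0251, -0.7514], 'opening': 0.0127}
path mid [[363.0, -267.0, 186.0], [356.0, -189.0, 176.0]]
n=10 shift/row [ 5.68  0.82 25.88] turn/row units [ 0.957 -0.352  0.757] | total world mm [-12.7 256.  -37.9] deg [ 47.9 -17.6  37.8]
```

View pics/w23.png

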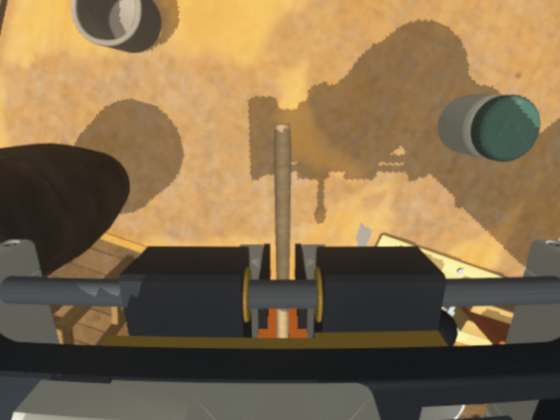

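Call:
send_rows --deltas '[{"dx": 5.7,"dy": 0.8,"dz": 25.9,"ax": 0.957,"ay": -0.352,"az": 0.757,"fingers": 0},{"dx": 5.7,"dy": 0.8,"dz": 25.9,"ax": 0.957,"ay": -0.352,"az": 0.757,"fingers": 0},{"dx": 5.7,"dy": 0.8,"dz": 25.9,"ax": 0.957,"ay": -0.352,"az": 0.757,"fingers": 0},{"dx": 5.7,"dy": 0.8,"dz": 25.9,"ax": 0.957,"ay": -0.352,"az": 0.757,"fingers": 0},{"dx": 5.7,"dy": 0.8,"dz": 25.9,"ax": 0.957,"ay": -0.352,"az": 0.757,"fingers": 0},{"dx": 5.7,"dy": 0.8,"dz": 25.9,"ax": 0.957,"ay": -0.352,"az": 0.757,"fingers": 0},{"dx": 5.7,"dy": 0.8,"dz": 25.9,"ax": 0.957,"ay": -0.352,"az": 0.757,"fingers": 0},{"dx": 5.7,"dy": 0.8,"dz": 25.9,"ax": 0.957,"ay": -0.352,"az": 0.757,"fingers": 0},{"dx": 5.7,"dy": 0.8,"dz": 25.9,"ax": 0.957,"ay": -0.352,"az": 0.757,"fingers": 0},{"dx": 5.7,"dy": 0.8,"dz": 25.9,"ax": 0.957,"ay": -0.352,"az": 0.757,"fingers": 0},{"dx": 0,"dy": 0,"dz": 0,"ax": 0,"ay": 0,"az": 0,"fingers": 0},{"dx": 0,"dy": 0,"dz": 0,"ax": 0,"ay": 0,"az": 0,"fingers": 0}]'

```text
clock: 45.98
tool_pos: [0.3717, -0.0848, 0.1592]
orientation: [90.1, 49.5, 150.1]
force: [-0.0, 0.1, -0.1]
opening: 0.0124
```

Run:
```python
from kin import *
st();P,R=drawpose([.412,-.108,.10],40,-30);plan(P,R,n=1)
Rc,p=toolpose(ctrl.get_obs()); print('tip est',p+Rc@TIPT)
s=snap('scene','s24.png');t=snap('top','t24.png')
im=s['image'];cv2.imwrite('pics/z25.png',cv2.resize(im[120:250,220:350],None,fx=5,fy=5,interpolation=cv2.INTER_CUBIC))
print(proj(s,p+Rc@TIPT),proj(t,p+Rc@TIPT))
```

```text
{'clock': 45.975, 'joint_pos': [-1.6377, 23.3447, -13.1891, -17.8795, -90.3699, -112.4238], 'tool_pos': [0.3717, -0.0848, 0.1592], 'orientation': [90.0812, 49.5384, 150.1268], 'force': [-0.0321, 0.1245, -0.0801], 'opening': 0.0124}
n=1 shift/row [-4.68  0.95  0.34] turn/row units [ 0.003 -0.016 -0.092] | total world mm [ 2.2 -0.9  4.2] deg [ 0.  -0.1 -0.5]
tip est [ 0.40937656 -0.10690094  0.09546941]
[284.79770654 180.44863724] [321.27884958 182.69140668]
```

View pics/z25.png

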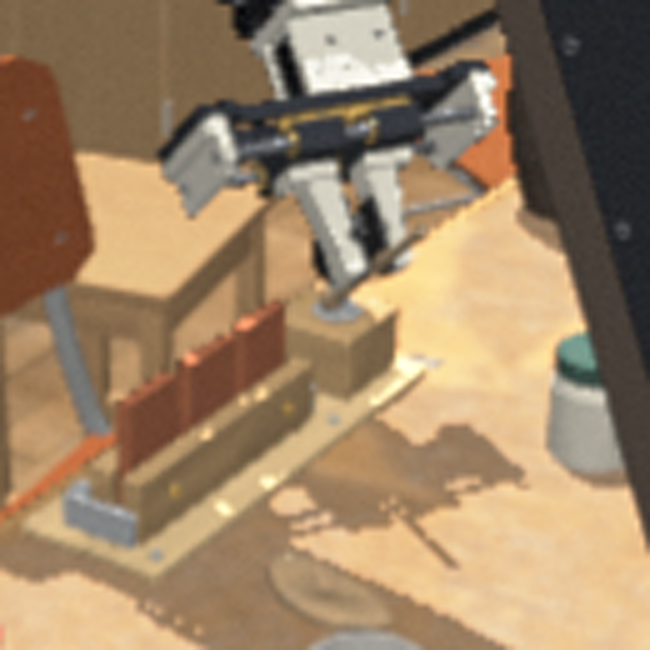

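View pics/t24.png

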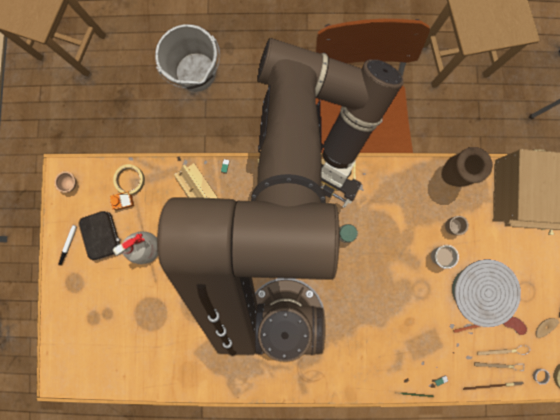

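Run:
```python
from kin import *
P,R=drawpose([.4255,-.105,.062],40,-30);plan(P,R,n=4)
```

```text
path mid [[376.0, -84.0, 151.0], [380.0, -84.0, 143.0]]
n=4 shift/row [ 4.53 -7.93  2.43] turn/row units [ 0.    -0.002 -0.021] | total world mm [ 15.7   2.2 -34.3] deg [ 0.  -0.  -0.4]
```

Call:
send_rows --deltas '[{"dx": 4.5,"dy": -7.9,"dz": 2.4,"ax": 0,"ay": 0,"az": -0.02,"fingers": 0},{"dx": 4.5,"dy": -7.9,"dz": 2.4,"ax": 0,"ay": 0,"az": -0.02,"fingers": 0},{"dx": 4.5,"dy": -7.9,"dz": 2.4,"ax": 0,"ay": 0,"az": -0.02,"fingers": 0},{"dx": 4.5,"dy": -7.9,"dz": 2.4,"ax": 0,"ay": 0,"az": -0.02,"fingers": 0},{"dx": 0,"dy": 0,"dz": 0,"ax": 0,"ay": 0,"az": 0,"fingers": 0},{"dx": 0,"dy": 0,"dz": 0,"ax": 0,"ay": 0,"az": 0,"fingers": 0},{"dx": 0,"dy": 0,"dz": 0,"ax": 0,"ay": 0,"az": 0,"fingers": 0}]'

```text
clock: 46.95
tool_pos: [0.3878, -0.0824, 0.1256]
orientation: [90.0, 50.0, 150.0]
force: [0.3, -1.6, 1.0]
opening: 0.0124
```

Run:
```python
from kin import *
st()
Rc,p=toolpose(ctrl.get_obs()); print('tip est',p+Rc@TIPT)
for w in ([0,0,-1],[1,0,0],[0,1,0]): print('world',w,'tool',(Rc.T@np.array(w,float)).round(3))
s=snap('wrist','w25.png');s=snap('scene','s25.png');im=s['image'];cv2.imwrite('pics/z26.png',cv2.resize(im[160:250,230:310],None,fx=7,fy=7,interpolation=cv2.INTER_CUBIC)[:600])
```

```text
{'clock': 46.95, 'joint_pos': [-1.3081, 26.5722, -12.9802, -17.9942, -86.989, -111.7747], 'tool_pos': [0.3878, -0.0824, 0.1256], 'orientation': [90.0364, 49.9752, 150.0271], 'force': [0.3199, -1.6194, 0.9833], 'opening': 0.0124}
tip est [ 0.42589452 -0.10473323  0.06216392]
world [0, 0, -1] tool [ 0.766 -0.643  0.   ]
world [1, 0, 0] tool [-0.557 -0.663  0.5  ]
world [0, 1, 0] tool [0.321 0.383 0.866]
```

View pics/w25.png

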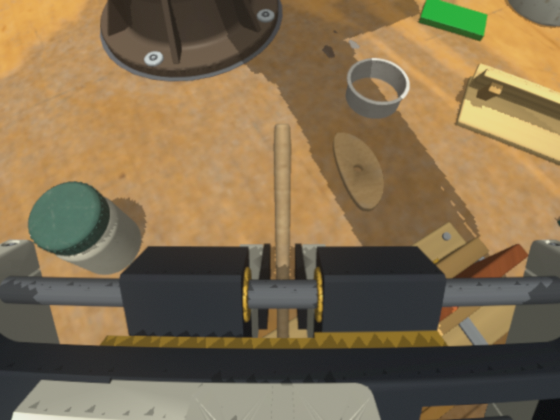

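View pics/z26.png

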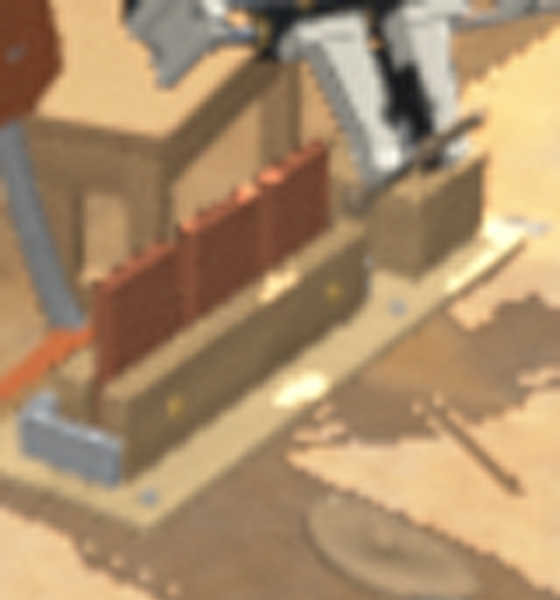

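Call:
send_rows --deltas '[{"dx": 1.53,"dy": -1.28,"dz": 0,"ax": 0,"ay": 0,"az": 0,"fingers": 0},{"dx": 1.53,"dy": -1.28,"dz": 0,"ax": 0,"ay": 0,"az": 0,"fingers": 0},{"dx": 1.53,"dy": -1.28,"dz": 0,"ax": 0,"ay": 0,"az": 0,"fingers": 0},{"dx": 0,"dy": 0,"dz": 0,"ax": 0,"ay": 0,"az": 0,"fingers": 0},{"dx": 0,"dy": 0,"dz": 0,"ax": 0,"ay": 0,"az": 0,"fingers": 0}]'

```text
clock: 47.68
tool_pos: [0.3878, -0.0823, 0.1194]
orientation: [90.1, 49.9, 150.0]
force: [-0.4, 0.3, 0.5]
opening: 0.0125
```

Call:
send_rows --deltas '[{"dx": 0.77,"dy": -0.64,"dz": 0,"ax": 0,"ay": 0,"az": 0,"fingers": 0},{"dx": 0,"dy": 0,"dz": 0,"ax": 0,"ay": 0,"az": 0,"fingers": 0}]'

```text
clock: 47.92
tool_pos: [0.3876, -0.0823, 0.1186]
orientation: [90.1, 49.9, 150.0]
force: [-1.0, 0.5, 2.8]
opening: 0.0131
```

Call:
send_rows --deltas '[{"dx": 0.77,"dy": -0.64,"dz": 0,"ax": 0,"ay": 0,"az": 0,"fingers": 0},{"dx": 0,"dy": 0,"dz": 0,"ax": 0,"ay": 0,"az": 0,"fingers": 0}]'

```text
clock: 48.18
tool_pos: [0.3872, -0.0822, 0.1179]
orientation: [90.1, 49.9, 150.1]
force: [-1.7, 2.2, 5.9]
opening: 0.0127
```

Run:
```python
from kin import *
st()
Rc,p=toolpose(ctrl.get_obs()); print('tip est',p+Rc@TIPT)
```

```text
{'clock': 48.175, 'joint_pos': [-1.3013, 27.1662, -13.3318, -18.0278, -86.1923, -111.4829], 'tool_pos': [0.3872, -0.0822, 0.1179], 'orientation': [90.0655, 49.8738, 150.0693], 'force': [-1.7098, 2.2298, 5.9294], 'opening': 0.0127}
tip est [ 0.42514599 -0.10447988  0.05435828]
```

Call:
send_rows --deltas '[{"dx": -0.54,"dy": 0.45,"dz": 0,"ax": 0,"ay": 0,"az": 0,"fingers": 0},{"dx": -0.56,"dy": -0.66,"dz": 0.5,"ax": 0,"ay": 0,"az": 0,"fingers": 0},{"dx": -0.56,"dy": -0.66,"dz": 0.5,"ax": 0,"ay": 0,"az": 0,"fingers": 0},{"dx": -0.56,"dy": -0.66,"dz": 0.5,"ax": 0,"ay": 0,"az": 0,"fingers": 0},{"dx": -0.56,"dy": -0.66,"dz": 0.5,"ax": 0,"ay": 0,"az": 0,"fingers": 0},{"dx": 0,"dy": 0,"dz": 0,"ax": 0,"ay": 0,"az": 0,"fingers": 0},{"dx": 0,"dy": 0,"dz": 0,"ax": 0,"ay": 0,"az": 0,"fingers": 0}]'

```text
clock: 49.05
tool_pos: [0.391, -0.0824, 0.1183]
orientation: [90.1, 49.8, 150.1]
force: [-3.5, 0.2, 6.1]
opening: 0.0127
```

Call:
send_rows --deltas '[{"dx": -0.56,"dy": -0.66,"dz": 0.5,"ax": 0,"ay": 0,"az": 0,"fingers": 0},{"dx": 0,"dy": 0,"dz": 0,"ax": 0,"ay": 0,"az": 0,"fingers": 0}]'

```text
clock: 49.3
tool_pos: [0.3915, -0.0824, 0.1184]
orientation: [90.2, 49.8, 150.1]
force: [-5.0, 0.9, 7.3]
opening: 0.0129
```

Run:
```python
from kin import *
st()
Rc,p=toolpose(ctrl.get_obs()); print('tip est',p+Rc@TIPT)
s=snap('scene','s26.png');im=s['image'];cv2.imwrite('pics/z27.png',cv2.resize(im[160:220,260:310],None,fx=10,fy=10,interpolation=cv2.INTER_CUBIC)[:600])
```

```text
{'clock': 49.3, 'joint_pos': [-1.304, 27.4821, -12.7123, -18.0126, -86.5769, -111.6228], 'tool_pos': [0.3915, -0.0824, 0.1184], 'orientation': [90.1623, 49.788, 150.1343], 'force': [-4.9688, 0.9111, 7.2678], 'opening': 0.0129}
tip est [ 0.42934344 -0.10467348  0.05481758]
```

View pics/z27.png

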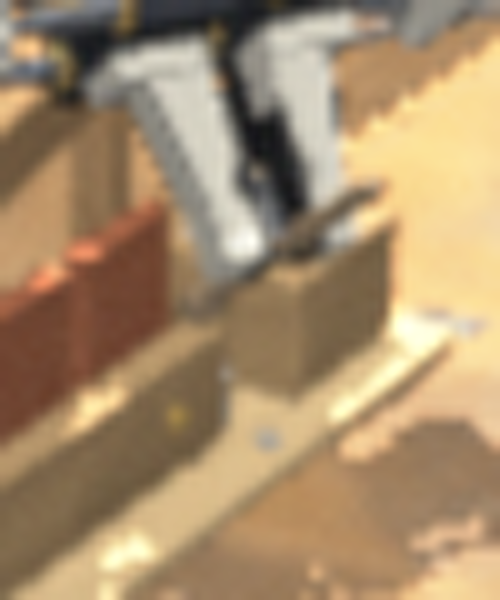

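Call:
send_rows --deltas '[{"dx": -0.77,"dy": 0.64,"dz": 0,"ax": 0,"ay": 0,"az": 0,"fingers": 0},{"dx": 0,"dy": 0,"dz": 0,"ax": 0,"ay": 0,"az": 0,"fingers": 0}]'

```text
clock: 49.6
tool_pos: [0.3922, -0.0824, 0.119]
orientation: [90.1, 49.9, 150.1]
force: [-3.5, -0.2, 3.0]
opening: 0.0126
```

Call:
send_rows --deltas '[{"dx": -0.39,"dy": 0.32,"dz": 0,"ax": 0,"ay": 0,"az": 0,"fingers": 0},{"dx": 0,"dy": 0,"dz": 0,"ax": 0,"ay": 0,"az": 0,"fingers": 0}]'

```text
clock: 49.85
tool_pos: [0.3925, -0.0824, 0.1195]
orientation: [90.1, 49.9, 150.1]
force: [-5.2, -0.4, 2.2]
opening: 0.0128
```

Run:
```python
from kin import *
st()
Rc,p=toolpose(ctrl.get_obs()); print('tip est',p+Rc@TIPT)
```

```text
{'clock': 49.85, 'joint_pos': [-1.302, 27.3819, -12.6096, -18.0098, -86.6214, -111.6711], 'tool_pos': [0.3925, -0.0824, 0.1195], 'orientation': [90.0823, 49.9257, 150.0504], 'force': [-5.155, -0.3652, 2.1847], 'opening': 0.0128}
tip est [ 0.43052034 -0.10473837  0.05598709]
```

Call:
send_rows --deltas '[{"dx": 0.33,"dy": 0.4,"dz": -0.3,"ax": 0,"ay": 0,"az": 0,"fingers": 0},{"dx": 0,"dy": 0,"dz": 0,"ax": 0,"ay": 0,"az": 0,"fingers": 0}]'

```text
clock: 50.1
tool_pos: [0.3923, -0.0824, 0.1195]
orientation: [90.0, 50.0, 150.0]
force: [-3.7, 0.2, 0.3]
opening: 0.0126
```

Run:
```python
from kin import *
st()
Rc,p=toolpose(ctrl.get_obs()); print('tip est',p+Rc@TIPT); P,R=drawpose(p+Rc@TIPT,40,-30); plan(P,R,n=1)
```

```text
{'clock': 50.1, 'joint_pos': [-1.2993, 27.3319, -12.6612, -18.005, -86.5647, -111.656], 'tool_pos': [0.3923, -0.0824, 0.1195], 'orientation': [90.0485, 49.9788, 150.0285], 'force': [-3.7461, 0.1701, 0.3055], 'opening': 0.0126}
tip est [ 0.43038881 -0.10476099  0.0560619 ]
n=1 shift/row [ 0.03  0.01 -0.04] turn/row units [-0.005 -0.004 -0.004] | total world mm [-0. -0. -0.] deg [-0. -0. -0.]
```

Run:
```python
from kin import *
s=snap('scene','s27.png');t=snap('top','t27.png')
Rc,p=toolpose(s['obs']);tip=p+Rc@TIPT;bc=tip+Rc@[0,.0065,0]
print('tip',proj(s,tip),'ballc',proj(s,bc),'seam at y',proj(s,[.4337,-.1048,.05]),'rail end in',proj(s,[.4337,-.1128,.05]),'rail end out',proj(s,[.4195,-.1128,.05]))
im=s['image'][175:205,265:305].copy();big=cv2.resize(im,None,fx=16,fy=16,interpolation=cv2.INTER_CUBIC)
for X,c in [(tip,(0,0,255)),(bc,(255,0,0)),([.4337,-.1128,.05],(0,255,0)),([.4195,-.1128,.05],(0,255,255)),([.4337,-.1045,.092],(255,255,0))]:
    u=proj(s,X); cv2.circle(big,(int((u[0]-265+.5)*16),int((u[1]-175+.5)*16)),4,c,-1)
cv2.imwrite('pics/z28.png',big)
```

```text
tip [278.55179623 190.28866682] ballc [279.28778518 189.76198779] seam at y [277.65675167 191.7151526 ] rail end in [279.03068558 190.75515682] rail end out [282.79841403 191.92184096]
```

View pics/z28.png

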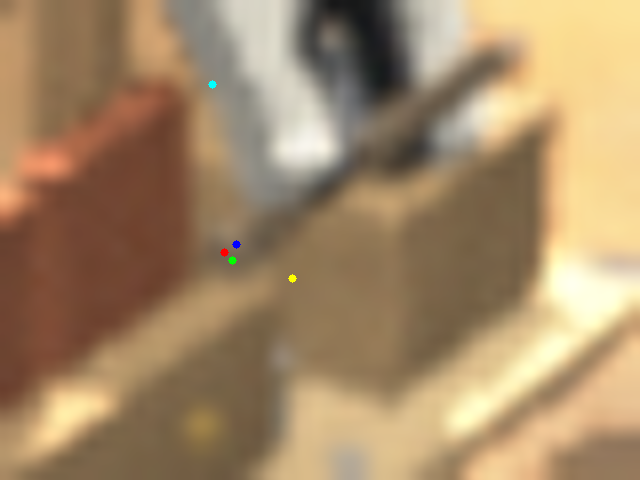

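Run:
```python
from kin import *
snap('wrist','w27.png')
tiles=[]
for n in ['w22','w23','w25','w27']:
    im=load(n)['image']; g=im[100:150,262:304]; tiles.append(cv2.resize(g,None,fx=4.5,fy=8,interpolation=cv2.INTER_CUBIC))
cv2.imwrite('pics/z29.png',np.hstack(tiles))
# predicted tail px for pitch 0 / +2.4deg
s=load('w25');H=np.array(s['hand_eye']);Hi=np.linalg.inv(H)
for a in (0,2.4,-2.4):
    for L in (.148,):
        v=Rn.from_euler('z',a,degrees=True).as_matrix()@np.array([0,L-.0746,0]); X=np.array([.0202,0,0])+v
        for e in(0,-.0065,.0065):
            c=Hi[:3,:3]@(X+[e,0,0])+Hi[:3,3]; k=c[:2]/c[2];k=k*(1+s['k1']*k@k); print(a,e,(s['fx']*k[0]+s['cx']).round(1),(s['fy']*k[1]+s['cy']).round(1))
```

```text
0 0 285.2 118.8
0 -0.0065 285.3 119.1
0 0.0065 285.1 118.6
2.4 0 285.2 119.1
2.4 -0.0065 285.4 119.3
2.4 0.0065 285.1 118.8
-2.4 0 285.1 118.8
-2.4 -0.0065 285.2 119.1
-2.4 0.0065 285.0 118.6
```

View pics/z29.png

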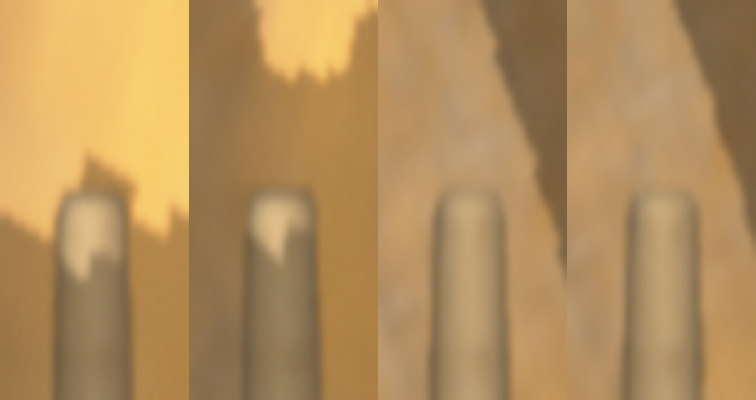

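Call:
send_rows --deltas '[{"dx": 0.23,"dy": -0.19,"dz": 0,"ax": 0,"ay": 0,"az": 0,"fingers": 0},{"dx": 0.48,"dy": 0.57,"dz": 1.3,"ax": 0,"ay": 0,"az": 0,"fingers": 0},{"dx": 0.48,"dy": 0.57,"dz": 1.3,"ax": 0,"ay": 0,"az": 0,"fingers": 0},{"dx": 0.48,"dy": 0.57,"dz": 1.3,"ax": 0,"ay": 0,"az": 0,"fingers": 0},{"dx": 0.48,"dy": 0.57,"dz": 1.3,"ax": 0,"ay": 0,"az": 0,"fingers": 0},{"dx": 0.48,"dy": 0.57,"dz": 1.3,"ax": 0,"ay": 0,"az": 0,"fingers": 0}]'

```text
clock: 51.0
tool_pos: [0.3922, -0.0748, 0.1193]
orientation: [90.1, 50.0, 150.0]
force: [-4.1, -1.3, 0.0]
opening: 0.0128
```

```bash
cat > tip.py <<'E'
from kin import *
o=ctrl.get_obs();Rc,p=toolpose(o); print(round(o['clock'],2),'tip est',(p+Rc@TIPT).round(4),'F',np.round(o['force'],1),'ori',np.round(o['orientation'],2),'open',round(o['opening'],4))
E
python3 tip.py
```

```text
51.0 tip est [ 0.4303 -0.0971  0.0559] F [-4.1 -1.3  0. ] ori [ 90.05  49.96 150.04] open 0.0128
```

Call:
send_rows --deltas '[{"dx": 0.56,"dy": 0.51,"dz": 1.3,"ax": 0,"ay": 0,"az": 0,"fingers": 0},{"dx": 0.56,"dy": 0.51,"dz": 1.3,"ax": 0,"ay": 0,"az": 0,"fingers": 0},{"dx": 0.56,"dy": 0.51,"dz": 1.3,"ax": 0,"ay": 0,"az": 0,"fingers": 0},{"dx": 0.56,"dy": 0.51,"dz": 1.3,"ax": 0,"ay": 0,"az": 0,"fingers": 0},{"dx": 0.56,"dy": 0.51,"dz": 1.3,"ax": 0,"ay": 0,"az": 0,"fingers": 0}]'

```text
clock: 51.62
tool_pos: [0.3922, -0.0673, 0.1189]
orientation: [90.1, 50.0, 150.1]
force: [-3.1, -2.5, 1.3]
opening: 0.0126
```

```bash
python3 tip.py
```

```text
51.62 tip est [ 0.4302 -0.0897  0.0554] F [-3.1 -2.5  1.3] ori [ 90.07  49.95 150.05] open 0.0126
```

Call:
send_rows --deltas '[{"dx": 0.5,"dy": 0.55,"dz": 1.3,"ax": 0,"ay": 0,"az": 0,"fingers": 0},{"dx": 0.5,"dy": 0.55,"dz": 1.3,"ax": 0,"ay": 0,"az": 0,"fingers": 0},{"dx": 0.48,"dy": 0.57,"dz": 1.3,"ax": 0,"ay": 0,"az": 0,"fingers": 0},{"dx": 0.48,"dy": 0.57,"dz": 1.3,"ax": 0,"ay": 0,"az": 0,"fingers": 0},{"dx": 0.48,"dy": 0.57,"dz": 1.3,"ax": 0,"ay": 0,"az": 0,"fingers": 0},{"dx": 0.48,"dy": 0.57,"dz": 1.3,"ax": 0,"ay": 0,"az": 0,"fingers": 0},{"dx": 0.48,"dy": 0.57,"dz": 1.3,"ax": 0,"ay": 0,"az": 0,"fingers": 0},{"dx": 0.48,"dy": 0.57,"dz": 1.3,"ax": 0,"ay": 0,"az": 0,"fingers": 0}]'

```text
clock: 52.62
tool_pos: [0.3922, -0.0553, 0.1187]
orientation: [90.1, 49.9, 150.0]
force: [-4.2, -3.5, 1.6]
opening: 0.0128
```

```bash
python3 tip.py
```

```text
52.62 tip est [ 0.4302 -0.0776  0.0553] F [-4.2 -3.5  1.6] ori [ 90.06  49.95 150.04] open 0.0128
```

Call:
send_rows --deltas '[{"dx": 0.54,"dy": 0.64,"dz": 1.25,"ax": 0,"ay": 0,"az": 0,"fingers": 0},{"dx": 0.54,"dy": 0.64,"dz": 1.25,"ax": 0,"ay": 0,"az": 0,"fingers": 0},{"dx": 0.54,"dy": 0.64,"dz": 1.25,"ax": 0,"ay": 0,"az": 0,"fingers": 0},{"dx": 0.48,"dy": 0.57,"dz": 1.3,"ax": 0,"ay": 0,"az": 0,"fingers": 0},{"dx": 0.48,"dy": 0.57,"dz": 1.3,"ax": 0,"ay": 0,"az": 0,"fingers": 0},{"dx": 0.48,"dy": 0.57,"dz": 1.3,"ax": 0,"ay": 0,"az": 0,"fingers": 0}]'

```text
clock: 53.38
tool_pos: [0.392, -0.0463, 0.1187]
orientation: [90.0, 50.0, 150.0]
force: [-3.4, -3.5, 1.5]
opening: 0.0129
```

```bash
python3 tip.py
```

```text
53.38 tip est [ 0.43   -0.0686  0.0553] F [-3.4 -3.5  1.5] ori [ 90.05  49.96 150.03] open 0.0129
```

Call:
send_rows --deltas '[{"dx": 0.54,"dy": 0.64,"dz": 1.25,"ax": 0,"ay": 0,"az": 0,"fingers": 0},{"dx": 0.54,"dy": 0.64,"dz": 1.25,"ax": 0,"ay": 0,"az": 0,"fingers": 0},{"dx": 0.48,"dy": 0.57,"dz": 1.3,"ax": 0,"ay": 0,"az": 0,"fingers": 0},{"dx": 0.48,"dy": 0.57,"dz": 1.3,"ax": 0,"ay": 0,"az": 0,"fingers": 0},{"dx": 0.48,"dy": 0.57,"dz": 1.3,"ax": 0,"ay": 0,"az": 0,"fingers": 0},{"dx": 0.48,"dy": 0.57,"dz": 1.3,"ax": 0,"ay": 0,"az": 0,"fingers": 0}]'

```text
clock: 54.12
tool_pos: [0.3918, -0.0373, 0.1187]
orientation: [90.0, 50.0, 150.0]
force: [-3.0, -3.0, 1.3]
opening: 0.0124
```

```bash
python3 tip.py
```

```text
54.12 tip est [ 0.4298 -0.0596  0.0553] F [-3.  -3.   1.3] ori [ 90.05  49.96 150.03] open 0.0124
```

Call:
send_rows --deltas '[{"dx": 0.48,"dy": 0.57,"dz": 1.3,"ax": 0,"ay": 0,"az": 0,"fingers": 0},{"dx": 0.48,"dy": 0.57,"dz": 1.3,"ax": 0,"ay": 0,"az": 0,"fingers": 0},{"dx": 0.48,"dy": 0.57,"dz": 1.3,"ax": 0,"ay": 0,"az": 0,"fingers": 0},{"dx": 0.48,"dy": 0.57,"dz": 1.3,"ax": 0,"ay": 0,"az": 0,"fingers": 0}]'

```text
clock: 54.62
tool_pos: [0.3922, -0.0312, 0.1187]
orientation: [90.0, 50.0, 150.0]
force: [-0.5, -0.5, 0.4]
opening: 0.0129
```

```bash
python3 tip.py
```

```text
54.62 tip est [ 0.4303 -0.0535  0.0552] F [-0.5 -0.5  0.4] ori [ 90.    50.   149.99] open 0.0129
```

Call:
send_rows --deltas '[{"dx": 0.48,"dy": 0.57,"dz": 1.3,"ax": 0,"ay": 0,"az": 0,"fingers": 0},{"dx": 0.48,"dy": 0.57,"dz": 1.3,"ax": 0,"ay": 0,"az": 0,"fingers": 0},{"dx": 0.48,"dy": 0.57,"dz": 1.3,"ax": 0,"ay": 0,"az": 0,"fingers": 0},{"dx": 0.48,"dy": 0.57,"dz": 1.3,"ax": 0,"ay": 0,"az": 0,"fingers": 0}]'

```text
clock: 55.12
tool_pos: [0.3918, -0.0253, 0.1187]
orientation: [90.1, 50.0, 150.0]
force: [-0.9, -0.6, 1.5]
opening: 0.0128
```

```bash
python3 tip.py
```

```text
55.12 tip est [ 0.4298 -0.0477  0.0552] F [-0.9 -0.6  1.5] ori [ 90.06  49.95 150.04] open 0.0128
```

Call:
send_rows --deltas '[{"dx": 0.48,"dy": 0.57,"dz": 1.3,"ax": 0,"ay": 0,"az": 0,"fingers": 0},{"dx": 0.48,"dy": 0.57,"dz": 1.3,"ax": 0,"ay": 0,"az": 0,"fingers": 0},{"dx": 0.48,"dy": 0.57,"dz": 1.3,"ax": 0,"ay": 0,"az": 0,"fingers": 0},{"dx": 0.48,"dy": 0.57,"dz": 1.3,"ax": 0,"ay": 0,"az": 0,"fingers": 0}]'

```text
clock: 55.62
tool_pos: [0.3918, -0.0193, 0.1187]
orientation: [90.1, 50.0, 150.0]
force: [0.0, -2.5, 1.0]
opening: 0.0125
```

```bash
python3 tip.py
```

```text
55.62 tip est [ 0.4298 -0.0417  0.0552] F [ 0.  -2.5  1. ] ori [ 90.06  49.95 150.04] open 0.0125
```

Call:
send_rows --deltas '[{"dx": 0.48,"dy": 0.57,"dz": 1.3,"ax": 0,"ay": 0,"az": 0,"fingers": 0},{"dx": 0.48,"dy": 0.57,"dz": 1.3,"ax": 0,"ay": 0,"az": 0,"fingers": 0},{"dx": 0.48,"dy": 0.57,"dz": 1.3,"ax": 0,"ay": 0,"az": 0,"fingers": 0},{"dx": 0.48,"dy": 0.57,"dz": 1.3,"ax": 0,"ay": 0,"az": 0,"fingers": 0}]'

```text
clock: 56.12
tool_pos: [0.3918, -0.0134, 0.1187]
orientation: [90.1, 50.0, 150.0]
force: [0.1, -2.3, 0.8]
opening: 0.0128
```

```bash
python3 tip.py
```

```text
56.12 tip est [ 0.4298 -0.0357  0.0552] F [ 0.1 -2.3  0.8] ori [ 90.07  49.95 150.05] open 0.0128
```

Call:
send_rows --deltas '[{"dx": 0.42,"dy": 0.5,"dz": 1.35,"ax": 0,"ay": 0,"az": 0,"fingers": 0},{"dx": 0.42,"dy": 0.5,"dz": 1.35,"ax": 0,"ay": 0,"az": 0,"fingers": 0},{"dx": 0.42,"dy": 0.5,"dz": 1.35,"ax": 0,"ay": 0,"az": 0,"fingers": 0},{"dx": 0.42,"dy": 0.5,"dz": 1.35,"ax": 0,"ay": 0,"az": 0,"fingers": 0},{"dx": 0.42,"dy": 0.5,"dz": 1.35,"ax": 0,"ay": 0,"az": 0,"fingers": 0},{"dx": 0.48,"dy": 0.57,"dz": 1.3,"ax": 0,"ay": 0,"az": 0,"fingers": 0}]'

```text
clock: 56.88
tool_pos: [0.3923, -0.0044, 0.1187]
orientation: [90.1, 49.9, 150.1]
force: [-1.6, -3.2, 1.1]
opening: 0.0128
```

```bash
python3 tip.py
```

```text
56.88 tip est [ 0.4303 -0.0268  0.0552] F [-1.6 -3.2  1.1] ori [ 90.08  49.95 150.06] open 0.0128
```

Good light contact on both faces. Continue.

Call:
send_rows --deltas '[{"dx": 0.48,"dy": 0.57,"dz": 1.3,"ax": 0,"ay": 0,"az": 0,"fingers": 0},{"dx": 0.48,"dy": 0.57,"dz": 1.3,"ax": 0,"ay": 0,"az": 0,"fingers": 0},{"dx": 0.48,"dy": 0.57,"dz": 1.3,"ax": 0,"ay": 0,"az": 0,"fingers": 0},{"dx": 0.48,"dy": 0.57,"dz": 1.3,"ax": 0,"ay": 0,"az": 0,"fingers": 0},{"dx": 0.48,"dy": 0.57,"dz": 1.3,"ax": 0,"ay": 0,"az": 0,"fingers": 0},{"dx": 0.48,"dy": 0.57,"dz": 1.3,"ax": 0,"ay": 0,"az": 0,"fingers": 0},{"dx": 0.48,"dy": 0.57,"dz": 1.3,"ax": 0,"ay": 0,"az": 0,"fingers": 0},{"dx": 0.48,"dy": 0.57,"dz": 1.3,"ax": 0,"ay": 0,"az": 0,"fingers": 0},{"dx": 0.48,"dy": 0.57,"dz": 1.3,"ax": 0,"ay": 0,"az": 0,"fingers": 0},{"dx": 0.48,"dy": 0.57,"dz": 1.3,"ax": 0,"ay": 0,"az": 0,"fingers": 0}]'

```text
clock: 58.12
tool_pos: [0.392, 0.0106, 0.1187]
orientation: [90.1, 49.9, 150.1]
force: [-4.2, -2.8, 1.1]
opening: 0.0128
```

```bash
python3 tip.py
```

```text
58.12 tip est [ 0.43   -0.0117  0.0552] F [-4.2 -2.8  1.1] ori [ 90.1   49.91 150.08] open 0.0128
```

Call:
send_rows --deltas '[{"dx": 0.48,"dy": 0.57,"dz": 1.3,"ax": 0,"ay": 0,"az": 0,"fingers": 0},{"dx": 0.48,"dy": 0.57,"dz": 1.3,"ax": 0,"ay": 0,"az": 0,"fingers": 0},{"dx": 0.48,"dy": 0.57,"dz": 1.3,"ax": 0,"ay": 0,"az": 0,"fingers": 0},{"dx": 0.48,"dy": 0.57,"dz": 1.3,"ax": 0,"ay": 0,"az": 0,"fingers": 0},{"dx": 0.48,"dy": 0.57,"dz": 1.3,"ax": 0,"ay": 0,"az": 0,"fingers": 0},{"dx": 0.48,"dy": 0.57,"dz": 1.3,"ax": 0,"ay": 0,"az": 0,"fingers": 0},{"dx": 0.48,"dy": 0.57,"dz": 1.3,"ax": 0,"ay": 0,"az": 0,"fingers": 0},{"dx": 0.48,"dy": 0.57,"dz": 1.3,"ax": 0,"ay": 0,"az": 0,"fingers": 0}]'

```text
clock: 59.12
tool_pos: [0.3923, 0.0226, 0.1187]
orientation: [90.1, 49.9, 150.1]
force: [-3.3, -3.1, 1.4]
opening: 0.0127
```

```bash
python3 tip.py
```

```text
59.12 tip est [4.303e-01 2.000e-04 5.520e-02] F [-3.3 -3.1  1.4] ori [ 90.08  49.93 150.06] open 0.0127
```

Call:
send_rows --deltas '[{"dx": 0.54,"dy": 0.64,"dz": 1.25,"ax": 0,"ay": 0,"az": 0,"fingers": 0},{"dx": 0.54,"dy": 0.64,"dz": 1.25,"ax": 0,"ay": 0,"az": 0,"fingers": 0},{"dx": 0.54,"dy": 0.64,"dz": 1.25,"ax": 0,"ay": 0,"az": 0,"fingers": 0},{"dx": 0.48,"dy": 0.57,"dz": 1.3,"ax": 0,"ay": 0,"az": 0,"fingers": 0}]'

```text
clock: 59.62
tool_pos: [0.3921, 0.0287, 0.1187]
orientation: [90.1, 49.9, 150.0]
force: [-4.0, -2.6, 1.3]
opening: 0.0128
```

```bash
python3 tip.py
```

```text
59.62 tip est [0.4302 0.0063 0.0552] F [-4.  -2.6  1.3] ori [ 90.06  49.95 150.04] open 0.0128
```

Call:
send_rows --deltas '[{"dx": 0.48,"dy": 0.57,"dz": 1.3,"ax": 0,"ay": 0,"az": 0,"fingers": 0},{"dx": 0.48,"dy": 0.57,"dz": 1.3,"ax": 0,"ay": 0,"az": 0,"fingers": 0},{"dx": 0.48,"dy": 0.57,"dz": 1.3,"ax": 0,"ay": 0,"az": 0,"fingers": 0},{"dx": 0.48,"dy": 0.57,"dz": 1.3,"ax": 0,"ay": 0,"az": 0,"fingers": 0}]'

```text
clock: 60.12
tool_pos: [0.3922, 0.0346, 0.1187]
orientation: [90.1, 50.0, 150.0]
force: [-4.9, -3.4, 0.9]
opening: 0.0129
```

```bash
python3 tip.py
```

```text
60.12 tip est [0.4302 0.0123 0.0552] F [-4.9 -3.4  0.9] ori [ 90.06  49.95 150.04] open 0.0129
```

Call:
send_rows --deltas '[{"dx": 0.48,"dy": 0.57,"dz": 1.3,"ax": 0,"ay": 0,"az": 0,"fingers": 0},{"dx": 0.48,"dy": 0.57,"dz": 1.3,"ax": 0,"ay": 0,"az": 0,"fingers": 0},{"dx": 0.48,"dy": 0.57,"dz": 1.3,"ax": 0,"ay": 0,"az": 0,"fingers": 0},{"dx": 0.48,"dy": 0.57,"dz": 1.3,"ax": 0,"ay": 0,"az": 0,"fingers": 0}]'

```text
clock: 60.62
tool_pos: [0.3922, 0.0406, 0.1187]
orientation: [90.1, 50.0, 150.0]
force: [-5.0, -3.1, 1.3]
opening: 0.0128
```

```bash
python3 tip.py
```

```text
60.62 tip est [0.4302 0.0183 0.0552] F [-5.  -3.1  1.3] ori [ 90.05  49.95 150.04] open 0.0128
```

Call:
send_rows --deltas '[{"dx": 0.54,"dy": 0.64,"dz": 1.25,"ax": 0,"ay": 0,"az": 0,"fingers": 0},{"dx": 0.54,"dy": 0.64,"dz": 1.25,"ax": 0,"ay": 0,"az": 0,"fingers": 0},{"dx": 0.54,"dy": 0.64,"dz": 1.25,"ax": 0,"ay": 0,"az": 0,"fingers": 0},{"dx": 0.48,"dy": 0.57,"dz": 1.3,"ax": 0,"ay": 0,"az": 0,"fingers": 0},{"dx": 0.48,"dy": 0.57,"dz": 1.3,"ax": 0,"ay": 0,"az": 0,"fingers": 0},{"dx": 0.48,"dy": 0.57,"dz": 1.3,"ax": 0,"ay": 0,"az": 0,"fingers": 0},{"dx": 0.48,"dy": 0.57,"dz": 1.3,"ax": 0,"ay": 0,"az": 0,"fingers": 0},{"dx": 0.48,"dy": 0.57,"dz": 1.3,"ax": 0,"ay": 0,"az": 0,"fingers": 0}]'

```text
clock: 61.62
tool_pos: [0.3921, 0.0519, 0.1188]
orientation: [90.1, 50.0, 150.1]
force: [-3.0, -7.2, 2.6]
opening: 0.0129
```

```bash
python3 tip.py
```

```text
61.62 tip est [0.4302 0.0294 0.0554] F [-3.  -7.2  2.6] ori [ 90.14  50.   150.12] open 0.0129
```

Call:
send_rows --deltas '[{"dx": 0.48,"dy": 0.57,"dz": 1.3,"ax": 0,"ay": 0,"az": 0,"fingers": 0},{"dx": 0.48,"dy": 0.57,"dz": 1.3,"ax": 0,"ay": 0,"az": 0,"fingers": 0},{"dx": 0.48,"dy": 0.57,"dz": 1.3,"ax": 0,"ay": 0,"az": 0,"fingers": 0},{"dx": 0.48,"dy": 0.57,"dz": 1.3,"ax": 0,"ay": 0,"az": 0,"fingers": 0},{"dx": 0.48,"dy": 0.57,"dz": 1.3,"ax": 0,"ay": 0,"az": 0,"fingers": 0},{"dx": 0.48,"dy": 0.57,"dz": 1.3,"ax": 0,"ay": 0,"az": 0,"fingers": 0},{"dx": 0.48,"dy": 0.57,"dz": 1.3,"ax": 0,"ay": 0,"az": 0,"fingers": 0},{"dx": 0.48,"dy": 0.57,"dz": 1.3,"ax": 0,"ay": 0,"az": 0,"fingers": 0}]'

```text
clock: 62.62
tool_pos: [0.3918, 0.064, 0.1189]
orientation: [90.1, 50.0, 150.1]
force: [-3.7, -1.0, 0.8]
opening: 0.0128
```

```bash
python3 tip.py
```

```text
62.62 tip est [0.4299 0.0416 0.0554] F [-3.7 -1.   0.8] ori [ 90.13  49.96 150.11] open 0.0128
```

Call:
send_rows --deltas '[{"dx": 0.48,"dy": 0.57,"dz": 1.3,"ax": 0,"ay": 0,"az": 0,"fingers": 0},{"dx": 0.48,"dy": 0.57,"dz": 1.3,"ax": 0,"ay": 0,"az": 0,"fingers": 0},{"dx": 0.48,"dy": 0.57,"dz": 1.3,"ax": 0,"ay": 0,"az": 0,"fingers": 0},{"dx": 0.48,"dy": 0.57,"dz": 1.3,"ax": 0,"ay": 0,"az": 0,"fingers": 0},{"dx": 0.48,"dy": 0.57,"dz": 1.3,"ax": 0,"ay": 0,"az": 0,"fingers": 0},{"dx": 0.48,"dy": 0.57,"dz": 1.3,"ax": 0,"ay": 0,"az": 0,"fingers": 0},{"dx": 0.48,"dy": 0.57,"dz": 1.3,"ax": 0,"ay": 0,"az": 0,"fingers": 0}]'

```text
clock: 63.5
tool_pos: [0.3919, 0.0751, 0.1186]
orientation: [90.1, 49.9, 150.0]
force: [-4.4, -1.9, -0.2]
opening: 0.0129
```

```bash
python3 tip.py
```

```text
63.5 tip est [0.43   0.0527 0.0552] F [-4.4 -1.9 -0.2] ori [ 90.06  49.95 150.04] open 0.0129
```

Call:
send_rows --deltas '[{"dx": 0.48,"dy": 0.57,"dz": 1.3,"ax": 0,"ay": 0,"az": 0,"fingers": 0},{"dx": 0.48,"dy": 0.57,"dz": 1.3,"ax": 0,"ay": 0,"az": 0,"fingers": 0},{"dx": 0.48,"dy": 0.57,"dz": 1.3,"ax": 0,"ay": 0,"az": 0,"fingers": 0},{"dx": 0.48,"dy": 0.57,"dz": 1.3,"ax": 0,"ay": 0,"az": 0,"fingers": 0},{"dx": 0.48,"dy": 0.57,"dz": 1.3,"ax": 0,"ay": 0,"az": 0,"fingers": 0},{"dx": 0.48,"dy": 0.57,"dz": 1.3,"ax": 0,"ay": 0,"az": 0,"fingers": 0}]'

```text
clock: 64.25
tool_pos: [0.392, 0.0841, 0.1186]
orientation: [90.1, 49.9, 150.0]
force: [-4.5, -2.1, -1.0]
opening: 0.013
```

```bash
python3 tip.py
python3 - <<'E'
from kin import *
s=snap('scene','s30.png');im=s['image'];cv2.imwrite('pics/z30.png',cv2.resize(im[170:250,210:310],None,fx=7,fy=7,interpolation=cv2.INTER_CUBIC))
snap('wrist','w30.png')
E
```

```text
64.25 tip est [0.43   0.0617 0.0551] F [-4.5 -2.1 -1. ] ori [ 90.06  49.95 150.04] open 0.013
```

View pics/z30.png

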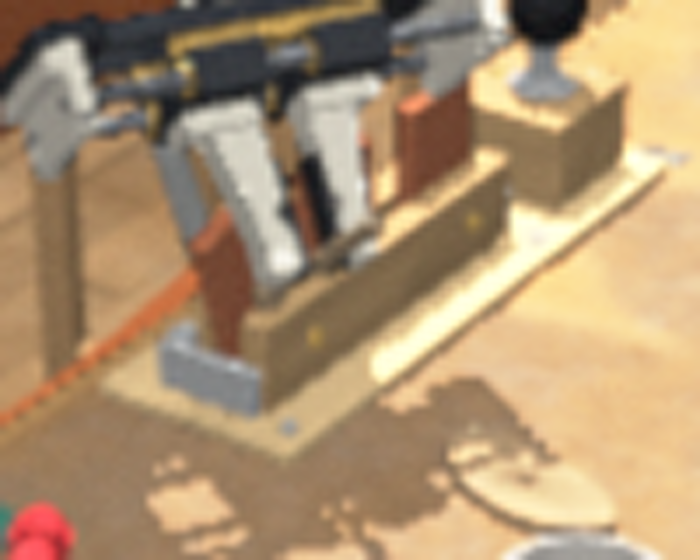

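View pics/w30.png

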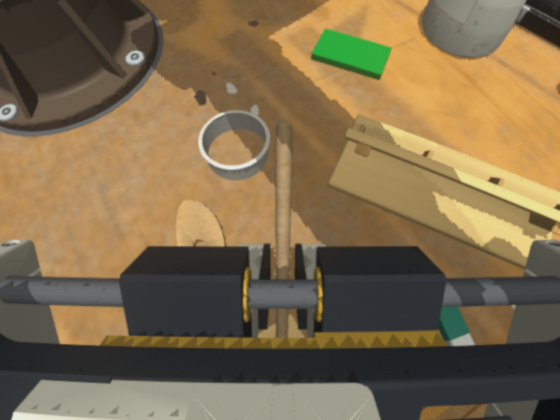

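Call:
send_rows --deltas '[{"dx": -0.8,"dy": 6,"dz": -2.5,"ax": 0,"ay": 0,"az": 0,"fingers": 0},{"dx": -2.1,"dy": 13,"dz": -5,"ax": 0,"ay": 0,"az": 0,"fingers": 0},{"dx": -15,"dy": 13,"dz": 0,"ax": 0,"ay": 0,"az": 0,"fingers": 0},{"dx": -25,"dy": 21,"dz": 0,"ax": 0,"ay": 0,"az": 0,"fingers": 0},{"dx": -25,"dy": 21,"dz": 0,"ax": 0,"ay": 0,"az": 0,"fingers": 0},{"dx": 0,"dy": 0,"dz": 0,"ax": 0,"ay": 0,"az": 0,"fingers": 0}]'

```text
clock: 65.1
tool_pos: [0.3787, 0.0841, 0.2217]
orientation: [89.6, 50.3, 149.7]
force: [-0.6, -0.2, -0.9]
opening: 0.0127
```

```bash
python3 tip.py
python3 - <<'E'
from kin import *
s=snap('scene','s31.png');im=s['image'];cv2.imwrite('pics/z31.png',cv2.resize(im[170:250,210:310],None,fx=7,fy=7,interpolation=cv2.INTER_CUBIC))
G=np.load('grasp.npy');P=G[:,3]+[0,0,.15];R=G[:,:3];plan(P,R,n=12)
J,e=ik(P,R,ctrl.get_obs()['joint_pos']);print(J.round(),e)
E
```

```text
65.1 tip est [0.4173 0.0619 0.1585] F [-0.6 -0.2 -0.9] ori [ 89.61  50.31 149.72] open 0.0127
path mid [[336.0, -56.0, 204.0], [339.0, -202.0, 186.0]]
n=12 shift/row [ -0.29  -5.5  -36.46] turn/row units [-0.797  0.292 -0.62 ] | total world mm [   7.1 -425.   -43.5] deg [-47.8  17.5 -37.2]
[-20.   9. -25.  -0. -55. -50.] 8.326672684688674e-14
```

View pics/z31.png

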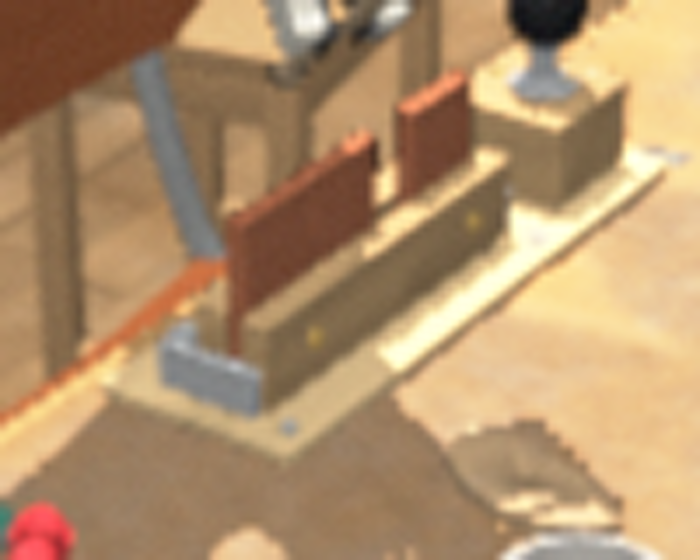

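Call:
send_rows --deltas '[{"dx": -13.6,"dy": -16.3,"dz": -36.8,"ax": 0,"ay": 0,"az": 0,"fingers": 0},{"dx": -13.6,"dy": -16.3,"dz": -36.8,"ax": 0,"ay": 0,"az": 0,"fingers": 0},{"dx": -13.6,"dy": -16.3,"dz": -36.8,"ax": 0,"ay": 0,"az": 0,"fingers": 0},{"dx": -13.6,"dy": -16.3,"dz": -36.8,"ax": 0,"ay": 0,"az": 0,"fingers": 0},{"dx": 0,"dy": 0,"dz": 0,"ax": 0,"ay": 0,"az": 0,"fingers": 0}]'

```text
clock: 65.78
tool_pos: [0.3767, -0.0878, 0.2175]
orientation: [90.2, 49.9, 149.9]
force: [-0.8, 0.2, -0.1]
opening: 0.0126
```

```bash
python3 tip.py
python3 - <<'E'
from kin import *
G=np.load('grasp.npy');P=G[:,3]+[0,0,.15];R=G[:,:3];plan(P,R,n=10)
t=snap('top','t32.png');cv2.imwrite('pics/z32.png',cv2.resize(t['image'][145:235,240:420],None,fx=4,fy=4,interpolation=cv2.INTER_CUBIC))
E
```

```text
65.78 tip est [ 0.4145 -0.1103  0.154 ] F [-0.8  0.2 -0.1] ori [ 90.16  49.9  149.95] open 0.0126
path mid [[353.0, -163.0, 204.0], [352.0, -241.0, 190.0]]
n=10 shift/row [  0.96  -5.15 -26.11] turn/row units [-0.961  0.349 -0.751] | total world mm [   8.4 -253.   -40.8] deg [-48.1  17.4 -37.5]
```

View pics/z32.png

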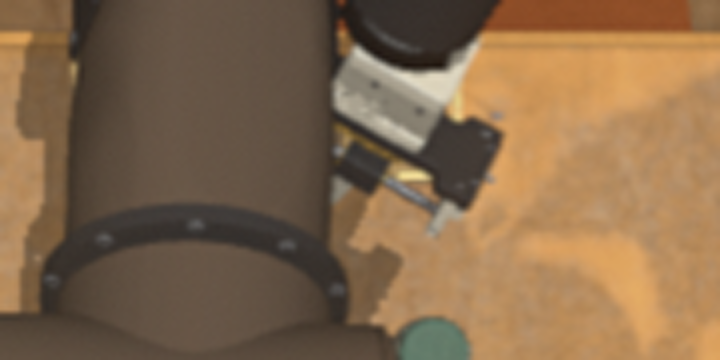

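Run:
```python
from kin import *
P=[.47,-.18,.29];R=down(90);plan(P,R,n=8)
J,e=ik(P,R,ctrl.get_obs()['joint_pos']);print(J.round(),e)
```

```text
path mid [[400.0, -116.0, 228.0], [436.0, -152.0, 253.0]]
n=8 shift/row [-14.5  -10.23  -7.27] turn/row units [-0.723  0.262 -0.979] | total world mm [ 93.3 -93.4  72.4] deg [-28.9  10.5 -39.2]
[  1.   3. -17.  -0. -70. -91.] 1.27675647831893e-12
```

Call:
send_rows --deltas '[{"dx": -14.5,"dy": -10.2,"dz": -7.3,"ax": -0.723,"ay": 0.262,"az": -0.979,"fingers": 0},{"dx": -14.5,"dy": -10.2,"dz": -7.3,"ax": -0.723,"ay": 0.262,"az": -0.979,"fingers": 0},{"dx": -14.5,"dy": -10.2,"dz": -7.3,"ax": -0.723,"ay": 0.262,"az": -0.979,"fingers": 0},{"dx": -14.5,"dy": -10.2,"dz": -7.3,"ax": -0.723,"ay": 0.262,"az": -0.979,"fingers": 0},{"dx": -14.5,"dy": -10.2,"dz": -7.3,"ax": -0.723,"ay": 0.262,"az": -0.979,"fingers": 0},{"dx": -14.5,"dy": -10.2,"dz": -7.3,"ax": -0.723,"ay": 0.262,"az": -0.979,"fingers": 0},{"dx": -14.5,"dy": -10.2,"dz": -7.3,"ax": -0.723,"ay": 0.262,"az": -0.979,"fingers": 0},{"dx": -14.5,"dy": -10.2,"dz": -7.3,"ax": -0.723,"ay": 0.262,"az": -0.979,"fingers": 0},{"dx": 0,"dy": 0,"dz": 0,"ax": 0,"ay": 0,"az": 0,"fingers": 0},{"dx": 0,"dy": 0,"dz": 0,"ax": 0,"ay": 0,"az": 0,"fingers": 0}]'

```text
clock: 67.08
tool_pos: [0.4697, -0.1784, 0.29]
orientation: [44.1, 89.9, 134.2]
force: [-0.0, -0.2, -0.3]
opening: 0.013
```

Run:
```python
from kin import *
st();s=snap('wrist','w33.png');cv2.imwrite('pics/z33.png',cv2.resize(s['image'][90:200,285:530],None,fx=3.2,fy=3.2,interpolation=cv2.INTER_CUBIC))
```

```text
{'clock': 67.075, 'joint_pos': [1.5846, 2.7348, -16.9813, -0.0822, -70.355, -91.464], 'tool_pos': [0.4697, -0.1784, 0.29], 'orientation': [44.0862, 89.8949, 134.1792], 'force': [-0.0271, -0.2385, -0.3088], 'opening': 0.013}
```

View pics/w33.png

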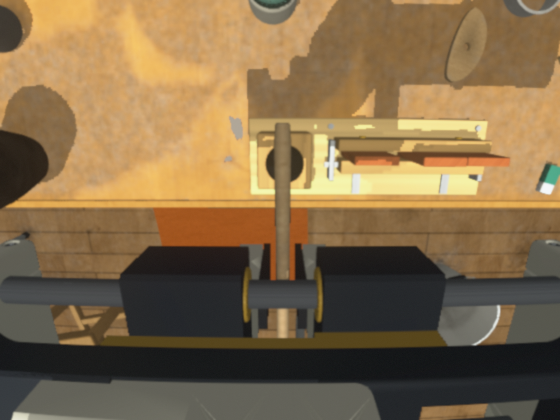

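View pics/z33.png

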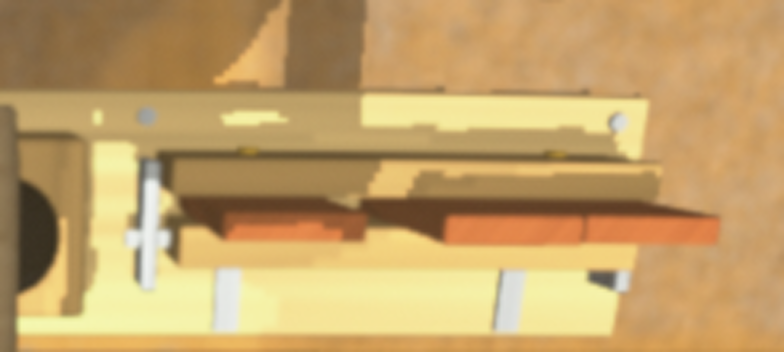

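Run:
```python
from kin import *
s=load('w33');f=lambda a,b,z: onz(s,285+a/3.2,90+b/3.2,z).round(4)
for n,a,b,z in [('A0',225,225,.092),('A1',363,225,.092),('B0',445,228,.092),('B1',585,230,.092),('C1',720,230,.092),('Afront',290,212,.092),('Aback',290,241,.092),('Bfront',500,216,.092),('Bback',500,243,.092),('Cfront',650,217,.092),('Cback',650,243,.092),('rail in',400,199,.05),('rail in r',640,197,.05),('railL',165,190,.05),('railR',660,165,.05),('barback',400,268,.05),('bar front nearA',200,228,.05),('bar gap',405,228,.05)]: print(n,f(a,b,z))
```

```text
A0 [ 0.4388 -0.1033  0.092 ]
A1 [ 0.4384 -0.0579  0.092 ]
B0 [ 0.4392 -0.0305  0.092 ]
B1 [0.4393 0.0174 0.092 ]
C1 [0.4386 0.065  0.092 ]
Afront [ 0.4344 -0.0824  0.092 ]
Aback [ 0.4439 -0.0816  0.092 ]
Bfront [ 0.435  -0.0124  0.092 ]
Bback [ 0.4439 -0.0112  0.092 ]
Cfront [0.4347 0.0393 0.092 ]
Cback [0.4433 0.0408 0.092 ]
rail in [ 0.4346 -0.0296  0.05  ]
rail in r [0.4326 0.062  0.05  ]
railL [ 0.4321 -0.1162  0.05  ]
railR [0.4208 0.0678 0.05  ]
barback [ 0.4602 -0.0268  0.05  ]
bar front nearA [ 0.4458 -0.1027  0.05  ]
bar gap [ 0.4452 -0.0266  0.05  ]
```

Run:
```python
from kin import *
G=np.load('grasp.npy');print(G[:,3]);plan(G[:,3]+[0,0,.06],G[:,:3],n=8)
```

```text
[ 0.38510168 -0.34077929  0.02673845]
path mid [[443.0, -216.0, 239.0], [410.0, -277.0, 163.0]]
n=8 shift/row [ 25.38  13.62 -18.52] turn/row units [-0.497  0.002 -0.003] | total world mm [ -84.8 -162.2 -203. ] deg [-19.9   0.1  -0.1]
```

Call:
send_rows --deltas '[{"dx": 25.4,"dy": 13.6,"dz": -18.5,"ax": -0.497,"ay": 0,"az": 0,"fingers": 0},{"dx": 25.4,"dy": 13.6,"dz": -18.5,"ax": -0.497,"ay": 0,"az": 0,"fingers": 0},{"dx": 25.4,"dy": 13.6,"dz": -18.5,"ax": -0.497,"ay": 0,"az": 0,"fingers": 0},{"dx": 25.4,"dy": 13.6,"dz": -18.5,"ax": -0.497,"ay": 0,"az": 0,"fingers": 0},{"dx": 25.4,"dy": 13.6,"dz": -18.5,"ax": -0.497,"ay": 0,"az": 0,"fingers": 0},{"dx": 25.4,"dy": 13.6,"dz": -18.5,"ax": -0.497,"ay": 0,"az": 0,"fingers": 0},{"dx": 25.4,"dy": 13.6,"dz": -18.5,"ax": -0.497,"ay": 0,"az": 0,"fingers": 0},{"dx": 25.4,"dy": 13.6,"dz": -18.5,"ax": -0.497,"ay": 0,"az": 0,"fingers": 0},{"dx": 0,"dy": 0,"dz": 0,"ax": 0,"ay": 0,"az": 0,"fingers": 0},{"dx": 0,"dy": 0,"dz": 0,"ax": 0,"ay": 0,"az": 0,"fingers": 0}]'

```text
clock: 68.38
tool_pos: [0.3861, -0.3412, 0.0869]
orientation: [22.1, 89.9, 132.0]
force: [-0.3, -0.4, 0.1]
opening: 0.0127
```

Run:
```python
from kin import *
st();G=np.load('grasp.npy');plan(G[:,3],G[:,:3],n=4)
```

```text
{'clock': 68.375, 'joint_pos': [-19.6403, 15.5927, -31.2647, -0.0402, -43.1937, -50.3793], 'tool_pos': [0.3861, -0.3412, 0.0869], 'orientation': [22.0879, 89.9419, 132.0389], 'force': [-0.2959, -0.436, 0.0849], 'opening': 0.0127}
path mid [[386.0, -341.0, 72.0], [386.0, -341.0, 57.0]]
n=4 shift/row [15.03  0.19  0.19] turn/row units [-0.001  0.004 -0.002] | total world mm [ -1.    0.5 -60.1] deg [-0.   0.1 -0. ]
```

Call:
send_rows --deltas '[{"dx": 15,"dy": 0.7,"dz": 0.7,"ax": 0,"ay": 0,"az": 0,"fingers": 0},{"dx": 18,"dy": 0,"dz": 0,"ax": 0,"ay": 0,"az": 0,"fingers": 0},{"dx": 14,"dy": 0,"dz": 0,"ax": 0,"ay": 0,"az": 0,"fingers": 0},{"dx": 8,"dy": 0,"dz": 0,"ax": 0,"ay": 0,"az": 0,"fingers": 0},{"dx": 0,"dy": 0,"dz": 0,"ax": 0,"ay": 0,"az": 0,"fingers": 0},{"dx": 0,"dy": 0,"dz": 0,"ax": 0,"ay": 0,"az": 0,"fingers": 0}]'

```text
clock: 69.12
tool_pos: [0.3855, -0.3411, 0.0326]
orientation: [-116.0, 89.9, -6.0]
force: [0.9, 0.2, -0.8]
opening: 0.0124
```

Call:
send_rows --deltas '[{"dx": 1.5,"dy": 0,"dz": 0,"ax": 0,"ay": 0,"az": 0,"fingers": 0},{"dx": 0,"dy": 0,"dz": 0,"ax": 0,"ay": 0,"az": 0,"fingers": 0}]'

```text
clock: 69.38
tool_pos: [0.3853, -0.341, 0.031]
orientation: [-111.8, 89.9, -1.8]
force: [-1.0, -0.3, 0.2]
opening: 0.0125
```

Call:
send_rows --deltas '[{"dx": 1,"dy": 0,"dz": 0,"ax": 0,"ay": 0,"az": 0,"fingers": 0},{"dx": 0,"dy": 0,"dz": 0,"ax": 0,"ay": 0,"az": 0,"fingers": 0}]'

```text
clock: 69.62
tool_pos: [0.3852, -0.341, 0.0298]
orientation: [-102.9, 89.9, 7.1]
force: [0.4, 0.3, -0.3]
opening: 0.0128
```

Call:
send_rows --deltas '[{"dx": 1,"dy": 0,"dz": 0,"ax": 0,"ay": 0,"az": 0,"fingers": 0},{"dx": 0,"dy": 0,"dz": 0,"ax": 0,"ay": 0,"az": 0,"fingers": 0}]'

```text
clock: 69.88
tool_pos: [0.3852, -0.341, 0.0288]
orientation: [-105.2, 89.9, 4.9]
force: [0.3, 0.9, 0.4]
opening: 0.0127
```

Call:
send_rows --deltas '[{"dx": 1,"dy": 0,"dz": 0,"ax": 0,"ay": 0,"az": 0,"fingers": 0},{"dx": 0,"dy": 0,"dz": 0,"ax": 0,"ay": 0,"az": 0,"fingers": 0}]'

```text
clock: 70.12
tool_pos: [0.3854, -0.341, 0.0279]
orientation: [-114.1, 89.9, -4.1]
force: [0.7, -0.4, 2.6]
opening: 0.0127
```

Call:
send_rows --deltas '[{"dx": 0.8,"dy": 0,"dz": 0,"ax": 0,"ay": 0,"az": 0,"fingers": 0},{"dx": 0,"dy": 0,"dz": 0,"ax": 0,"ay": 0,"az": 0,"fingers": 0}]'

```text
clock: 70.38
tool_pos: [0.3855, -0.341, 0.0271]
orientation: [-113.7, 89.9, -3.7]
force: [1.0, 2.1, 4.3]
opening: 0.0125
```

Call:
send_rows --deltas '[{"dx": 0.3,"dy": 0,"dz": 0,"ax": 0,"ay": 0,"az": 0,"fingers": 0},{"dx": 0,"dy": 0,"dz": 0,"ax": 0,"ay": 0,"az": 0,"fingers": 0.2},{"dx": 0,"dy": 0,"dz": 0,"ax": 0,"ay": 0,"az": 0,"fingers": 0.4},{"dx": 0,"dy": 0,"dz": 0,"ax": 0,"ay": 0,"az": 0,"fingers": 0.4},{"dx": 0,"dy": 0,"dz": 0,"ax": 0,"ay": 0,"az": 0,"fingers": 0.4},{"dx": -15,"dy": 0,"dz": 0,"ax": 0,"ay": 0,"az": 0,"fingers": 0.4},{"dx": -30,"dy": 0,"dz": 0,"ax": 0,"ay": 0,"az": 0,"fingers": 0.4},{"dx": -40,"dy": 0,"dz": 0,"ax": 0,"ay": 0,"az": 0,"fingers": 0.5},{"dx": -50,"dy": 0,"dz": 0,"ax": 0,"ay": 0,"az": 0,"fingers": 0.5},{"dx": -50,"dy": 0,"dz": 0,"ax": 0,"ay": 0,"az": 0,"fingers": 0.5},{"dx": -45,"dy": 0,"dz": 0,"ax": 0,"ay": 0,"az": 0,"fingers": 0.5},{"dx": 0,"dy": 0,"dz": 0,"ax": 0,"ay": 0,"az": 0,"fingers": 0.5}]'

```text
clock: 71.88
tool_pos: [0.3864, -0.3419, 0.2619]
orientation: [-133.8, 89.5, -23.8]
force: [-0.5, -0.1, -0.7]
opening: 0.044
```

Run:
```python
from kin import *
st();plan([.47,-.14,.29],down(92),n=6)
t=snap('top','t40.png');cv2.imwrite('pics/z40.png',cv2.resize(t['image'][145:235,240:420],None,fx=4,fy=4,interpolation=cv2.INTER_CUBIC))
```

```text
{'clock': 71.875, 'joint_pos': [-19.6523, 4.7524, -18.5742, 0.0415, -66.1438, -50.3154], 'tool_pos': [0.3864, -0.3419, 0.2619], 'orientation': [-133.8028, 89.4691, -23.7539], 'force': [-0.4705, -0.0684, -0.6659], 'opening': 0.044}
path mid [[407.0, -272.0, 271.0], [435.0, -204.0, 281.0]]
n=6 shift/row [ -4.71 -21.01  29.93] turn/row units [ 0.602 -0.01   0.015] | total world mm [ 83.6 201.9  28.1] deg [18.  -0.3  0.4]
```

View pics/z40.png

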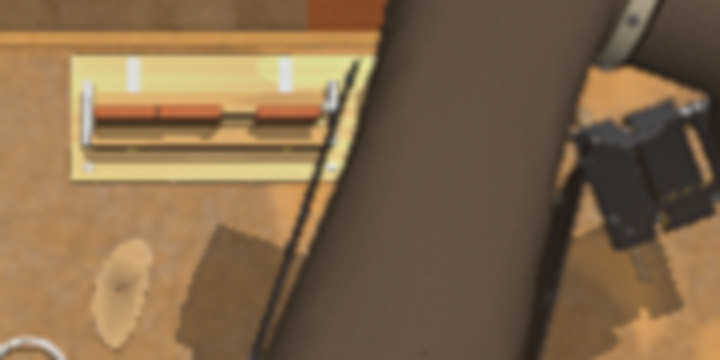

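Now move to a viewing pose to check the stick, the clamp and the tiles together.

Call:
send_rows --deltas '[{"dx": -4.7,"dy": -21,"dz": 29.9,"ax": 0.602,"ay": 0,"az": 0,"fingers": 0.5},{"dx": -4.7,"dy": -21,"dz": 29.9,"ax": 0.602,"ay": 0,"az": 0,"fingers": 0.5},{"dx": -4.7,"dy": -21,"dz": 29.9,"ax": 0.602,"ay": 0,"az": 0,"fingers": 0.5},{"dx": -4.7,"dy": -21,"dz": 29.9,"ax": 0.602,"ay": 0,"az": 0,"fingers": 0.5},{"dx": -4.7,"dy": -21,"dz": 29.9,"ax": 0.602,"ay": 0,"az": 0,"fingers": 0.5},{"dx": -4.7,"dy": -21,"dz": 29.9,"ax": 0.602,"ay": 0,"az": 0,"fingers": 0.5},{"dx": 0,"dy": 0,"dz": 0,"ax": 0,"ay": 0,"az": 0,"fingers": 0.5}]'

```text
clock: 72.8
tool_pos: [0.4692, -0.1377, 0.2845]
orientation: [25.3, 90.0, 117.4]
force: [-0.2, 0.5, -0.6]
opening: 0.0437
```

Run:
```python
from kin import *
st();s=snap('wrist','w41.png')
t=snap('scene','s41.png');cv2.imwrite('pics/z41.png',cv2.resize(t['image'][160:250,210:340],None,fx=6,fy=6,interpolation=cv2.INTER_CUBIC))
```

```text
{'clock': 72.8, 'joint_pos': [6.7178, 1.5038, -19.0268, -0.0189, -69.4761, -94.6358], 'tool_pos': [0.4692, -0.1377, 0.2845], 'orientation': [25.3159, 89.981, 117.3912], 'force': [-0.1767, 0.4783, -0.5869], 'opening': 0.0437}
```

View pics/w41.png

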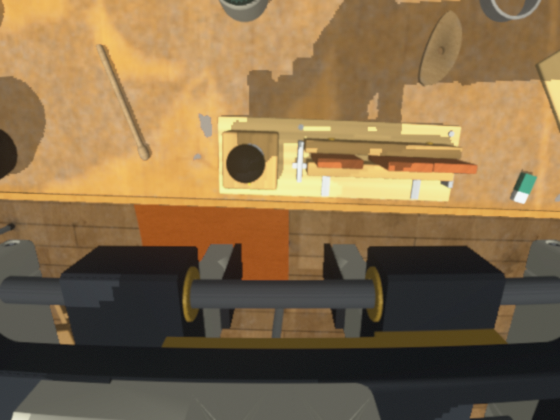

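View pics/z41.png

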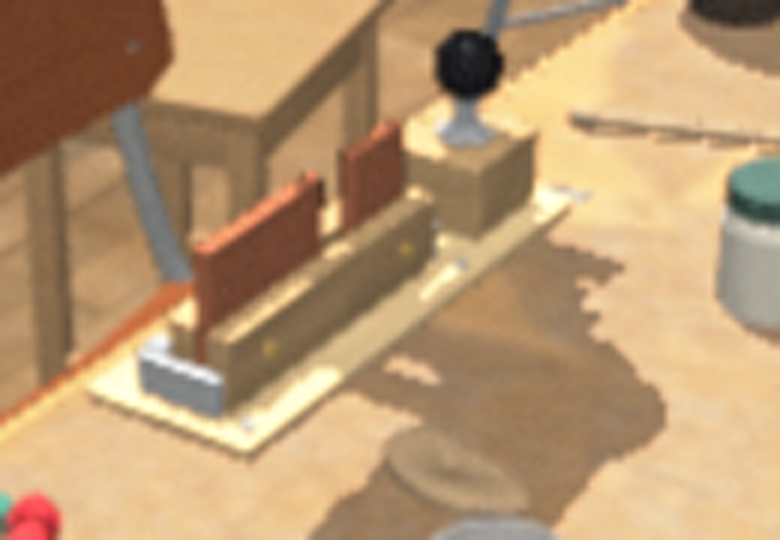

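Run:
```python
from kin import *
s=load('w41');cv2.imwrite('pics/z42.png',cv2.resize(s['image'][35:170,90:160],None,fx=4.4,fy=4.4,interpolation=cv2.INTER_CUBIC))
print('eraser now',onz(s,525,187,.006).round(4),'before',onz(load('w1'),503,171,.006).round(4))
```

```text
eraser now [0.4721 0.1941 0.006 ] before [0.4738 0.1939 0.006 ]
```

View pics/z42.png

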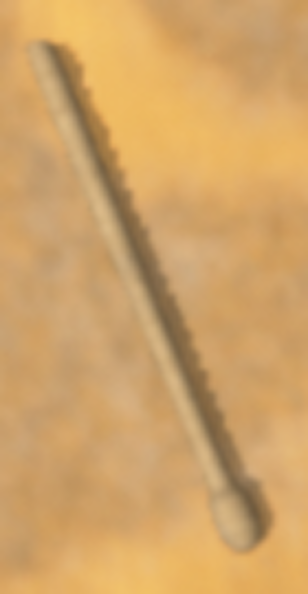

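Run:
```python
from kin import *
s=load('w41');h=onz(s,90+244/4.4,35+549/4.4,.0065);t=onz(s,90+39/4.4,35+43/4.4,.0055);d=h-t
print(h.round(4),t.round(4),np.linalg.norm(d),((h+t)/2).round(4),np.degrees(np.arctan2(d[1],d[0])))
```

```text
[ 0.4553 -0.3169  0.0065] [ 0.3168 -0.366   0.0055] 0.14696677758260873 [ 0.386  -0.3414  0.006 ] 19.535557783788512
```

Run:
```python
from h import *
print(ctrl.close_job()); st()
```

```text
the job is handed in; nothing more can be done
None
the job is handed in; nothing more can be done
```

The job is handed in at about 73 s of the 210 s allowed, but two of the clamped tiles shifted in the trough during the draw.

**What I did**
- I wound the knob open to its stop, about 65–70°, and the rail-to-bar gap measured 24 mm.
- I stood all three tiles upright in the trough.
- I wound the knob shut to its stop at about 150°; the gap then measured about 11.5 mm.
- I drew the stick's ball tip along the seam in the rail/tile corner, from the knob end to the far end, at about 12 mm/s. Light contact was about 1–5 N, with one brief peak of about 7 N.
- I laid the stick back on the table.

**Last checks**
- **Stick:** its middle is within 1 mm, and its direction within about 1°, of where it first lay.
- **Eraser:** it reads within 2 mm of its first position, which is within camera error, so it was not pushed.
- **Tiles:** all three are upright in the trough and the arm is clear of everything.

**What did not go cleanly**
- **Tile shift:** the stroke dragged the middle tile about 16 mm along the trough until it touched the far tile, which moved about 5 mm. The shut clamp leaves roughly 1 mm of slack. There is now a gap of about 26 mm beside the knob-end tile. I left it so, because reopening the clamp would break the order asked for.
- **Tip height:** my estimate put the tip end about 5 mm above the seam line while it was in contact, where I had expected 2–3 mm. The camera checks could not settle that difference. Through the first centimetre or so of the stroke the downward force was close to zero.

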